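Switch on the mixer at the splash-guarded countertop switch

TASK

Turn on the mixer's switch on the counter: slide the safety tab up to release the guard, lift the clear guard flap to its stop, flip the switch paddle beneath fully down towards the low front edge (on), then lower the guard fully shut and slide the tab all the way back to lock it. Leave everything else on the counter standing where it is.

Things in the scene. Friction and masses are not known exactly. Their poses are not given: they have to be found in the camera images.
- switchbox: white splash-proof switch box fixed to the counter, 236 mm wide, 175 mm deep, 155 mm high at the back, face sloping 0.52 rad (30 deg) down to its low front edge. Origin on the counter, 65 mm straight below the point F (see face), 80 mm from the box's left side and 156 mm from its right side. Box x: level, away from the low front edge (so at yaw -1.57 the low edge faces the robot's left); y: to the left; z up.
- face: switch face: origin F in the middle of the well's floor. Its axes U, V, N (body x, y, z): U up the slope = (0.868, 0, 0.497) in box axes, V = box y, N out of the face = (-0.497, 0, 0.868). Points given elsewhere as [U, V, N] are mm from F. The well is walled (7 mm thick, 49 mm high): clear inside U -52 to 75, V -72 to 72, floor at N 0.
- ledge (a point): centre of the flat ledge right of the well, at [17, -117, 28], on which the safety tab slides; ledge U -50 to 85, V -78 to -156
- guard (a joint): clear grey-framed guard flap over the well, 130 long, 156 wide, 5 thick (mm), hinged along V at its upper edge. 0 = shut, grows as it is lifted, stop at 1.65 rad: about square to the face, leaning over the well. Stiff hinge (0.2 N m): stays where left. An ear on its right edge (18 mm along U, top N 55, at [-32, -89]) lies under the tab's tongue when locked, with 5 mm play.
- guard_fin (a point): centre of the grey pull fin on the guard's free edge: 45 mm long along the flap, 12 mm thick along V, 26 mm high; 155.5 mm from the hinge line, in the flap's plane; at [-77.5, 0, 52.5] when shut. Free space below it for about 45 mm. Site x points from fin to hinge, y along V, z out of the flap.
- guard_hinge (a point): middle of the guard's hinge line, at [78, 0, 52.5], fixed to the box; axes as the box
- tab (a joint): steel safety tab sliding along U on the ledge: 0 = locked, its tongue over the guard's ear; 0.030 m = end stop, slid up the slope, released. Friction 1.5 N, stays where left. The tongue (16 mm along U, 7 mm thick, N 60 to 67) is at U -30, V -80 to -120 when locked; the guard can swing once the tab is past about 0.02.
- tab_post (a point): grip point on the tab's grey post, a block 24 mm along U, 16 mm along V, N 36 to 87; this point is 19 mm below its top, at [24, -135, 68] when locked. The steel carriage beneath has its top at N 36. Site axes U, V, N.
- toggle (a joint): switch paddle in the well, pivoting about V at [-2, 0, 2]. 0 = off, leaning 0.4 rad up the slope towards the hinge; 0.8 = on, leaning 0.4 rad down the slope towards the low front edge. Stays where left (friction 0.05 N m).
- toggle_grip (a point): point on the paddle's centre line 36 mm from its pivot; paddle 18 mm wide along V, 11 mm thick, tip 50 mm from the pivot. Site z points along the paddle to its tip, y along V.
- dabba_mid (a point): centre of a round stainless steel dabba, 106 mm diameter, 104 mm high, on the tray (bystander)
- tub_mid (a point): centre of a clear tub with white snap lid, 128 x 104 x 65 mm, on the tray (bystander)
- spoon_mid (a point): wooden spoon, 213 mm long, 12 mm thick, lying on the tray (bystander)
- bowl_mid (a point): centre of a white ceramic bowl, 116 mm diameter, 55 mm high, on the tray (bystander)
- oilbottle_mid (a point): centre of an amber glass oil bottle, 68 mm diameter, 220 mm high, standing beside the switch box, on either side (bystander)
- jar_mid (a point): centre of a glass jar, 76 mm diameter, 120 mm high, standing on the other side of the switch box (bystander)
- katori_mid (a point): centre of a small steel bowl, 84 mm diameter, 42 mm high, in front of the box to its right (bystander)
- tray: black silicone tray, 300 x 280 mm, rim 22 mm high, fixed; origin at the centre of its underside

How it is judged:
By the outcome, as a careful person would: the job done as asked, in the order asked, and still so for the second after the job is handed in, with the robot touching nothing.
It also fails if it takes over 72 s, if anything falls off the work surface, if the arm or the gripper's body presses on something with over 40 N, if the wrist force passes 120 N, or if a joint passes its speed limit or range.

ROBOT

A 6-joint arm with a two-finger parallel gripper is mounted at the origin on the work surface. World frame = base frame: x ahead of the robot, y to its left, z up, the work surface at z = 0. Lengths are in m, angles in degrees, forces in N, time in s.
With the tool pointing down it reaches from about 0.4 to 0.825 m from the base axis. Payload 7 kg.
Tool frame: the origin (TCP) lies between the finger pads; the fingertips stand 8 mm ahead of it and the grasp point (between the pads) lies 11 mm behind it (ctrl.tcp_to_tips is the distance from the TCP to the fingertips, in m); y points along the fingers, z is the direction in which the jaws open and shut, and the axes are right-handed (so a half turn about y gives the same grasp; the last joint's range is limited). The gripper opens to 88 mm and grips with 3 to 60 N. Pads are 19 mm wide; open, the fingers measure 130 mm over their backs; the gripper's body (78 mm by 193 mm) begins 47 mm behind the grasp point.
Start: joints at [83.199, 20.546, 0.682, 0, -70.136, -16.507], TCP at [0.267, 0.62, 0.235] pointing down, gripper open.
Joint ranges: [-176.03, 176.03], [-82.01, 121.73], [-58.28, 71.71], [-173.87, 95.51], [-174.79, -0.11], [-173.66, 173.66]. Speed limits (degrees/s): [136.94, 136.94, 172.46, 180, 180, 180].

INTERFACE

Orientations are given as [roll, pitch, yaw] about the fixed x, y, z axes, in that order (R = Rz(yaw) Ry(pitch) Rx(roll)).
In Python, from bench import ctrl gives the robot as it stands. The module is installed in compiled form; this text tells all that it offers.
- The arm moves only by the tool play_rows, never from a script. Its argument "increments" is a list of rows, each an object of numbers: "x", "y", "z": the shift along the world's x, y, z in m; "roll": the turn about the world's z in degrees; "fingers": the finger opening in m, from 0 to 0.0876. A call has 1 to 5 rows; each row is the pose to reach, as a shift and turn from the pose commanded when the call began; what a row does not reach only later rows make up. A row lasts 1/12 s, in which the tool goes at most 41.7 mm and 7.16 degrees, less where a joint would pass 70% of its speed; a pose out of reach is approached as far as the arm can. A call with a gripper value outside its range is refused whole. The fingers move at their own pace and stop on an object; "grip_force" is the grip in N (left out, the last holds). Time passes only in rows, so rows that repeat a pose let the fingers close. It gives the time, the measured TCP pose, the force and the opening at its end, in the units of the state.
- ctrl.observe(): the state, without advancing time (a new reading comes with each control period).
- ctrl.snapshot(name): name is "side" or "top" or "wrist"; returns the picture (480x640x3 uint8, blue, green, red); there is no depth.
- ctrl.calibration(name): a dict with "fx", "fy", "cx", "cy" (pixels), "D" ([k1, k2, p1, p2, k3] as OpenCV has them; the pictures are not rectified), "origin" and "orientation" of the camera in the world; the wrist camera has in their place "hand_eye" (4x4, takes a point from camera to tool coordinates, whose origin is the TCP and whose axes are the tool frame's). Camera axes: x right, y down, z forward; pixel columns grow to the right and rows downward; lengths in m; the calibration is good to about 2 mm. A picture is of the moment at which its call begins: read the wrist's pose just before it. calibration takes no time and is no camera call.
- ctrl.close_job(): hands the job in, once; it reports no verdict.
The state is a dict: "time_s": time; "joint_pos": joint angles; "joint_velocities": joint speeds; "effort": joint torques, N m; "tool_pos": TCP position; "ee_rot": TCP orientation; "wrist_force": force on the tool from outside, world axes, zero at the start; "ft_torque": the same for the moment, N m; "opening": finger opening in m.
Only numpy, scipy, OpenCV 4.12 (cv2) and the standard library are available. Lean on these libraries where they do the work, as an engineer would, in place of code of your own. Each camera call takes 0.05 s, during which the arm holds its last target.

## Working session

There is one attempt and no reset: what is moved stays moved. The work goes in short steps, Python scripts to look and compute and a tool call to move; the robot and the scene stay as the last step left them, time stands still between calls to the robot, and variables do not carry over. Pictures are saved under pics/ and viewed, and the job is handed in when it is done.

Besides the shell and the picture viewer there is one more tool, called after ">>>" as name(argument=value, ...), one argument or row to a line, values as JSON. play_rows: Moves the arm, as the interface text tells. Its arguments: {"type":"object","properties":{"increments":{"type":"array"},"grip_force":{"type":"number"}},"required":["increments"]}

```bash
mkdir -p pics; ls
python3 - <<'E'
from bench import ctrl
import cv2
print(ctrl.observe())
for n in ("side","top","wrist"):
    print(n,ctrl.calibration(n))
    cv2.imwrite(f"pics/{n}0.png",ctrl.snapshot(n))
print(ctrl.tcp_to_tips)
E
```

```text
pics
{'time_s': 0.0, 'joint_pos': array([ 8.32014867e+01,  2.05909674e+01,  6.33797538e-01, -2.09263053e-02,
       -7.01353520e+01, -1.65040825e+01]), 'joint_velocities': array([-0.03301583,  0.08512133,  0.03478654, -0.01246495, -0.06027076,
       -0.04755031]), 'effort': array([ 4.29944259e-05, -5.82723427e+01,  2.93049020e+01,  6.99758381e+00,
        7.00752513e-03, -1.61427911e-04]), 'tool_pos': array([0.26688241, 0.61948038, 0.2336256 ]), 'ee_rot': array([-8.99057011e+01,  7.42502664e-03,  1.56690284e+02]), 'wrist_force': array([ 0.06404125, -0.28090526, -0.46753818]), 'ft_torque': array([0.03385936, 0.04014333, 0.00618733]), 'opening': 0.08733700833915167}
side {'fx': 614.137322719993, 'fy': 614.137322719993, 'cx': 316.97252928617627, 'cy': 245.0217158330687, 'D': array([0.05246424, 0.        , 0.        , 0.        , 0.        ]), 'origin': array([ 0.13539791, -0.91918269,  0.97564031]), 'orientation': array([-126.16243372,    1.23655509,  -23.37308737])}
top {'fx': 554.2876177698141, 'fy': 554.2876177698141, 'cx': 318.3617335309211, 'cy': 243.13950417848355, 'D': array([-0.10776329,  0.        ,  0.        ,  0.        ,  0.        ]), 'origin': array([0.33988519, 0.17047376, 1.40688215]), 'orientation': array([-170.04465179,    0.59726204,  -89.50079558])}
wrist {'fx': 346.8656266164395, 'fy': 346.8656266164395, 'cx': 315.9311577290821, 'cy': 239.76045357999783, 'D': array([-0.05951625,  0.        ,  0.        ,  0.        ,  0.        ]), 'hand_eye': array([[-6.79311405e-04,  9.59908473e-01,  2.80312793e-01,
        -7.50300269e-02],
       [ 3.77541175e-04, -2.80312591e-01,  9.59908698e-01,
        -1.50509721e-01],
       [ 9.99999698e-01,  7.57906547e-04, -1.71985433e-04,
         8.60103958e-04],
       [ 0.00000000e+00,  0.00000000e+00,  0.00000000e+00,
         1.00000000e+00]])}
0.008
```

```bash
python3 - <<'E'
import cv2
a=cv2.imread('pics/top0.png')[170:320,290:470]; a=cv2.convertScaleAbs(a,alpha=1.5); cv2.imwrite('pics/topc.png',cv2.resize(a,None,fx=4,fy=4,interpolation=cv2.INTER_CUBIC))
a=cv2.imread('pics/side0.png')[260:380,230:430]; cv2.imwrite('pics/sidec.png',cv2.resize(a,None,fx=4,fy=4,interpolation=cv2.INTER_CUBIC))
E
cat > h.py <<'E'
import numpy as np, cv2
from scipy.spatial.transform import Rotation as Ro
from scipy.optimize import least_squares
C={}
def cal(n):
    from bench import ctrl
    if n not in C: C[n]=ctrl.calibration(n)
    return C[n]
def cam(n,st=None):
    c=cal(n)
    if n=='wrist':
        T=np.eye(4);T[:3,:3]=Ro.from_euler('xyz',st['ee_rot'],degrees=True).as_matrix();T[:3,3]=st['tool_pos']
        T=T@c['hand_eye'];R,o=T[:3,:3],T[:3,3]
    else: R=Ro.from_euler('xyz',c['orientation'],degrees=True).as_matrix();o=c['origin']
    return R,o
def proj(n,P,st=None):
    c=cal(n);R,o=cam(n,st);P=np.atleast_2d(P)
    K=np.array([[c['fx'],0,c['cx']],[0,c['fy'],c['cy']],[0,0,1]])
    return cv2.projectPoints((P-o)@R,np.zeros(3),np.zeros(3),K,c['D'])[0][:,0]
def ray(n,uv,z,st=None):
    c=cal(n);R,o=cam(n,st)
    K=np.array([[c['fx'],0,c['cx']],[0,c['fy'],c['cy']],[0,0,1]])
    q=cv2.undistortPoints(np.array([[uv]],float),K,c['D'])[0,0]
    d=R@np.array([*q,1]);return o+d*(z-o[2])/d[2]
U=np.array([.868,0,.497]);V=np.array([0,1,0.]);N=np.array([-.497,0,.868])
def uvn(p,pose):
    p=np.atleast_2d(p)/1000
    b=p@np.array([U,V,N])+[0,0,.065]
    return Ro.from_euler('z',pose[2]).apply(b)+[pose[0],pose[1],0]
def guardpt(p,q,pose):  # p in shut face coords, q angle: rotate about hinge
    p=np.atleast_2d(p).astype(float);h=np.array([78,0,52.5]);d=p-h
    c,s=np.cos(q),np.sin(q)
    # lifting: -U -> +N
    r=np.stack([d[:,0]*c+d[:,2]*s,d[:,1],-d[:,0]*s+d[:,2]*c],1)
    return uvn(r+h,pose)
E
cat > fit.py <<'E'
from h import *
t=lambda x,y:(x/4+290-.375,y/4+170-.375)
s=lambda x,y:(x/4+230-.375,y/4+260-.375)
obs=[('top',t(377,430),[24,-135,87]),('top',t(305,185),[-100,0,62]),('top',t(414,93),[-52,78,55]),('top',t(607,140),[78,78,55]),
('top',t(316,314),[-52,-78,55]),('top',t(502,374),[78,-78,55]),('side',s(265,60),[24,-135,87]),('side',s(510,64),[-100,0,62]),('side',s(676,133),[78,78,50]),('side',s(376,147),[78,-78,50])]
def f(p): return np.concatenate([proj(n,uvn(P,p))[0]-o for n,o,P in obs])
r=least_squares(f,[.5,0,-1.9],loss='soft_l1');print(r.x,np.degrees(r.x[2]));print(f(r.x).reshape(-1,2).round(1))
p=r.x
for n,P in dict(F=[0,0,0],post=[24,-135,68],posttop=[24,-135,87],fin=[-77.5,0,52.5],hinge=[78,0,52.5],ear=[-32,-89,55],corner=[-50,-156,28]).items(): print(n,uvn(P,p)[0].round(4))
np.save('pose.npy',p)
print('bottle',ray('top',t(256,543),.22),'jar',ray('top',t(585,5),.12),'katori',ray('top',t(110,368),.042))
print('side bottle',ray('side',(252.5,243),.22),ray('side',(440,288),.12))
E
python3 fit.py
```

```text
[ 0.59856545 -0.03247017 -1.97926316] -113.40342538455307
[[-2.6 -0.5]
 [-2.4 -0.6]
 [ 0.1 -0.3]
 [-0.3 -0.3]
 [-0.1  1.8]
 [ 1.   1.9]
 [ 0.6  0.2]
 [-0.3  0.4]
 [ 1.1  2.3]
 [-0.2  0. ]]
F [ 0.5986 -0.0325  0.065 ]
post [0.4798 0.033  0.136 ]
posttop [0.4836 0.0417 0.1524]
fin [0.6356 0.0532 0.0721]
hinge [ 0.582  -0.0707  0.1493]
ear [0.5388 0.0535 0.0968]
corner [0.4782 0.0821 0.0645]
bottle [0.41375926 0.10821532 0.22      ] jar [ 0.74543137 -0.0974241   0.12      ] katori [0.53265736 0.18945702 0.042     ]
side bottle [0.41069255 0.10060404 0.22      ] [ 0.759502  -0.0912376  0.12     ]
```

```bash
cat > ov.py <<'E'
from h import *
import sys
def box(u,v,n):
    c=np.array([[a,b,d] for a in u for b in v for d in n],float)
    e=[(i,j) for i in range(8) for j in range(i+1,8) if bin(i^j).count('1')==1]
    return c,e
def overlay(n,img,pose,roi,k,q=0,tab=0,tog=0,st=None,out='o'):
    x0,x1,y0,y1=roi
    a=cv2.resize(img[y0:y1,x0:x1],None,fx=k,fy=k,interpolation=cv2.INTER_CUBIC)
    def dr(W,e,col):
        p=(proj(n,W,st)-[x0,y0]+.5)*k
        for i,j in e: cv2.line(a,tuple(int(v) for v in p[i]),tuple(int(v) for v in p[j]),col,1,cv2.LINE_AA)
    for b in (box((-52,78),(-78,78),(50,55)),box((-100,-55),(-6,6),(39.5,65.5)),box((-41,-23),(-100,-78),(50,55))):
        dr(guardpt(b[0],q,pose),b[1],(0,0,255))
    for b in (box((12+tab,36+tab),(-143,-127),(36,87)),box((-38+tab,-22+tab),(-120,-80),(60,67))): dr(uvn(b[0],pose),b[1],(255,0,0))
    b=box((-50,85),(-156,-78),(28,28));dr(uvn(b[0],pose),b[1],(0,160,0))
    b=box((-52,75),(-72,72),(0,0));dr(uvn(b[0],pose),b[1],(200,0,200))
    an=.4-tog; d=np.array([np.sin(an),0,np.cos(an)]);pv=np.array([-2,0,2.]);w=np.array([0,9,0])
    dr(uvn(np.array([pv-w,pv+w,pv+50*d+w,pv+50*d-w]),pose),[(0,1),(1,2),(2,3),(3,0)],(0,200,255))
    cv2.imwrite(f'pics/{out}.png',a)
if __name__=='__main__':
    p=np.load('pose.npy')
    overlay('top',cv2.convertScaleAbs(cv2.imread('pics/top0.png'),alpha=1.5),p,(340,470,180,320),5,out=sys.argv[1]+'t')
    overlay('side',cv2.imread('pics/side0.png'),p,(270,420,260,370),5,out=sys.argv[1]+'s')
E
python3 ov.py a
python3 - <<'E'
from h import *
from bench import ctrl
st=ctrl.observe()
R=Ro.from_euler('xyz',st['ee_rot'],degrees=True).as_matrix();o=st['tool_pos']
for n,roi,k in (('side',(40,240,0,200),4),('top',(0,160,320,480),4)):
    im=cv2.convertScaleAbs(cv2.imread(f'pics/{n}0.png'),alpha=1.6)
    x0,x1,y0,y1=roi
    a=cv2.resize(im[y0:y1,x0:x1],None,fx=k,fy=k,interpolation=cv2.INTER_CUBIC)
    for d in range(0,301,50):
        for v,col in (([0,0,1],(0,0,255)),([1,0,0],(0,255,0))):
            P=[o+R@(np.array([0,-d/1000,0])+np.array(v)*s) for s in (-.04 if v[0] else -.0965,.04 if v[0] else .0965)]
            p=(proj(n,np.array(P))-[x0,y0])*k
            cv2.line(a,*[tuple(int(q) for q in w) for w in p],col,1)
            cv2.putText(a,str(d),tuple(int(q) for q in p[1]),0,.4,col)
    cv2.imwrite(f'pics/g{n}.png',a[:600])
E
```

```text
(no output)
```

>>> play_rows(
  increments=[
    {"z":0.04},
    {"z":0.08},
    {"x":0.01,"y":-0.03,"z":0.11},
    {"x":0.02,"y":-0.06,"z":0.13},
    {"x":0.03,"y":-0.1,"z":0.14},
  ],
)

```text
schema error: expected keys x, y, z, roll, fingers
```

>>> play_rows(
  increments=[
    {"x":0.015,"y":-0.035},
    {"x":0.03,"y":-0.07},
    {"x":0.045,"y":-0.105},
    {"x":0.06,"y":-0.14},
    {"x":0.075,"y":-0.175},
  ],
)

```text
schema error: expected keys x, y, z, roll, fingers
```

>>> play_rows(
  increments=[
    {"x":0.015,"y":-0.035},
    {"x":0.03,"y":-0.07},
    {"x":0.045,"y":-0.105},
    {"x":0.06,"y":-0.14},
    {"x":0.075,"y":-0.175},
  ],
)

```text
schema error: expected keys x, y, z, roll, fingers
```

>>> play_rows(
  increments=[
    {"x":0.015,"y":-0.035},
    {"x":0.03,"y":-0.07},
    {"x":0.045,"y":-0.105},
    {"x":0.06,"y":-0.14},
    {"x":0.06,"y":-0.14},
  ],
)

```text
schema error: expected keys x, y, z, roll, fingers
```

>>> play_rows(
  increments=[
    {"x":0,"y":0,"z":0.04,"roll":0,"fingers":0.056},
    {"x":0,"y":0,"z":0.08,"roll":0,"fingers":0.056},
    {"x":0.01,"y":-0.03,"z":0.11,"roll":0,"fingers":0.056},
    {"x":0.02,"y":-0.06,"z":0.13,"roll":0,"fingers":0.056},
    {"x":0.03,"y":-0.1,"z":0.14,"roll":0,"fingers":0.056},
  ],
)

```text
time_s: 0.57
tool_pos: [0.2974, 0.5212, 0.3768]
ee_rot: [-90.2, 0.0, 156.8]
wrist_force: [0.1, -0.5, -0.0]
opening: 0.0601
```

>>> play_rows(
  increments=[
    {"x":0.015,"y":-0.035,"z":0,"roll":0,"fingers":0.056},
    {"x":0.03,"y":-0.07,"z":0,"roll":0,"fingers":0.056},
    {"x":0.045,"y":-0.105,"z":0,"roll":0,"fingers":0.056},
    {"x":0.06,"y":-0.14,"z":0,"roll":0,"fingers":0.056},
    {"x":0.075,"y":-0.175,"z":0,"roll":0,"fingers":0.056},
  ],
)

```text
time_s: 0.98
tool_pos: [0.372, 0.3437, 0.3744]
ee_rot: [-90.0, -0.0, 156.7]
wrist_force: [-0.1, 0.7, 0.5]
opening: 0.0559
```

>>> play_rows(
  increments=[
    {"x":0.015,"y":-0.035,"z":0,"roll":0,"fingers":0.056},
    {"x":0.03,"y":-0.07,"z":0,"roll":0,"fingers":0.056},
    {"x":0.045,"y":-0.105,"z":0,"roll":0,"fingers":0.056},
    {"x":0.06,"y":-0.14,"z":0,"roll":0,"fingers":0.056},
    {"x":0.075,"y":-0.175,"z":0,"roll":0,"fingers":0.056},
  ],
)

```text
time_s: 1.4
tool_pos: [0.447, 0.1687, 0.3745]
ee_rot: [-90.0, 0.0, 156.7]
wrist_force: [1.0, 0.3, -1.3]
opening: 0.0562
```

>>> play_rows(
  increments=[
    {"x":0.015,"y":-0.035,"z":0,"roll":0,"fingers":0.056},
    {"x":0.03,"y":-0.07,"z":0,"roll":0,"fingers":0.056},
    {"x":0.045,"y":-0.105,"z":0,"roll":0,"fingers":0.056},
    {"x":0.06,"y":-0.14,"z":0,"roll":0,"fingers":0.056},
    {"x":0.06,"y":-0.14,"z":0,"roll":0,"fingers":0.056},
  ],
)

```text
time_s: 1.82
tool_pos: [0.508, 0.0257, 0.3738]
ee_rot: [-89.9, -0.0, 156.4]
wrist_force: [-1.2, 1.7, -0.8]
opening: 0.0561
```

Run:
```python
from h import *
from bench import ctrl
import pickle
st=ctrl.observe(); im=ctrl.snapshot('wrist'); cv2.imwrite('pics/w1.png',im); pickle.dump(st,open('w1.pkl','wb'))
print(st['joint_pos'])
from ov import overlay
overlay('wrist',im,np.load('pose.npy'),(0,640,0,480),1.25,st=st,out='w1o')
```

```text
[ 2.50858932e+01  1.09204116e+00 -5.92072088e+00  5.38789702e-02
 -8.30811197e+01  4.13327659e+01]
```

```bash
python3 - <<'E'
import cv2
a=cv2.imread('pics/w1.png')[15:260,225:415]
cv2.imwrite('pics/w1c.png',cv2.resize(a,None,fx=4,fy=4,interpolation=cv2.INTER_CUBIC)[:600]);cv2.imwrite('pics/w1d.png',cv2.resize(a,None,fx=4,fy=4,interpolation=cv2.INTER_CUBIC)[480:])
E
cat > fit2.py <<'E'
from h import *
import pickle
st=pickle.load(open('w1.pkl','rb'))
t=lambda x,y:(x/4+290-.375,y/4+170-.375)
s=lambda x,y:(x/4+230-.375,y/4+260-.375)
w=lambda x,y:(x/4+225-.375,y/4+15-.375)
W=[(w(165,104),[-52,78,55]),(w(592,38),[78,78,55]),(w(180,646),[-52,-78,55]),(w(575,672),[78,-78,55]),(w(364,879),[24,-135,87]),(w(43,372),[-100,6,62]),(w(43,408),[-100,-6,62])]
def f(p): return np.concatenate([proj('wrist',uvn(P,p),st)[0]-o for o,P in W])
r=least_squares(f,[.6,-.03,-1.97],loss='soft_l1');print(r.x,np.degrees(r.x[2]));print(f(r.x).reshape(-1,2).round(1))
np.save('posew.npy',r.x)
p=r.x
for n,P in dict(F=[0,0,0],post=[24,-135,68],posttop=[24,-135,87],fin=[-77.5,0,52.5]).items(): print(n,uvn(P,p)[0].round(4))
E
python3 fit2.py
```

```text
[ 0.59982464 -0.032957   -1.97784629] -113.32224501596329
[[ 0.4 -0.3]
 [ 1.2 -2.2]
 [ 1.3  0.7]
 [ 0.4  0.1]
 [-5.1  0.1]
 [-1.3  0.1]
 [-0.8  1.1]]
F [ 0.5998 -0.033   0.065 ]
post [0.481  0.0324 0.136 ]
posttop [0.4847 0.0411 0.1524]
fin [0.6368 0.0528 0.0721]
```

>>> play_rows(
  increments=[
    {"x":-0.027,"y":0.006,"z":-0.02,"roll":0,"fingers":0.058},
    {"x":-0.027,"y":0.006,"z":-0.06,"roll":0,"fingers":0.058},
    {"x":-0.027,"y":0.006,"z":-0.1,"roll":0,"fingers":0.058},
    {"x":-0.027,"y":0.006,"z":-0.14,"roll":0,"fingers":0.058},
    {"x":-0.027,"y":0.006,"z":-0.18,"roll":0,"fingers":0.058},
  ],
)

```text
time_s: 2.28
tool_pos: [0.4793, 0.0372, 0.1932]
ee_rot: [-90.1, 0.0, 156.7]
wrist_force: [0.7, 0.8, -0.6]
opening: 0.0584
```

```bash
cat > look.py <<'E'
import sys
from h import *
from bench import ctrl
import pickle
names=sys.argv[2:]
st=ctrl.observe();print(st['time_s'],st['tool_pos'],st['ee_rot'],st['joint_pos'],st['wrist_force'])
for n in names:
    st=ctrl.observe();im=ctrl.snapshot(n);cv2.imwrite(f'pics/{sys.argv[1]}_{n}.png',im);pickle.dump(st,open(f'{sys.argv[1]}_{n}.pkl','wb'))
    x0,x1,y0,y1={'side':(220,460,180,380),'top':(290,470,170,320),'wrist':(0,640,0,480)}[n]
    k=800/(x1-x0) if n!='side' else 3
    if n=='top': k=4
    a=im[y0:y1,x0:x1]
    if n=='top': a=cv2.convertScaleAbs(a,alpha=1.5)
    cv2.imwrite(f'pics/{sys.argv[1]}_{n}c.png',cv2.resize(a,None,fx=k,fy=k,interpolation=cv2.INTER_CUBIC))
E
python3 look.py b wrist side
```

```text
2.2833 [0.47926305 0.03723441 0.19319124] [-9.00806332e+01  4.87178057e-02  1.56741801e+02] [ 2.79472984e+01  3.91213270e+00 -2.66495091e+01 -1.45869798e-02
 -5.93449906e+01  3.88019637e+01] [ 0.68103358  0.83770216 -0.64313689]
```

Run:
```python
from h import *
import pickle
st=pickle.load(open('b_wrist.pkl','rb'))
p=np.load('posew.npy')
print(ray('wrist',(391/1.25,331/1.25),.1524,st), uvn([24,-135,87],p), proj('wrist',uvn([24,-135,87],p),st)*1.25)
for P in ([-52,-78,55],[78,-78,55]): print(proj('wrist',uvn(P,p),st)*1.25)
```

```text
[0.48324964 0.03667063 0.1524    ] [[0.48472609 0.04106596 0.152444  ]] [[381.16589381 331.77652543]]
[[298.14404547 199.86485673]]
[[523.62680776 208.95063049]]
```

>>> play_rows(
  increments=[
    {"x":0,"y":0,"z":-0.02,"roll":0,"fingers":0.058},
    {"x":0,"y":0,"z":-0.04,"roll":0,"fingers":0.058},
    {"x":0,"y":0,"z":-0.053,"roll":0,"fingers":0.058},
    {"x":0,"y":0,"z":-0.053,"roll":0,"fingers":0.058},
  ],
)

```text
time_s: 2.72
tool_pos: [0.4796, 0.037, 0.1413]
ee_rot: [-89.9, -0.1, 156.7]
wrist_force: [-0.2, -0.6, 0.0]
opening: 0.0582
```

```bash
python3 look.py c wrist side
```

```text
2.7167 [0.479621   0.03700969 0.14128118] [-8.99205686e+01 -7.07497271e-02  1.56723585e+02] [ 2.79057767e+01  7.22527388e+00 -3.05965971e+01 -6.74145679e-03
 -5.22843668e+01  3.88219866e+01] [-0.15727845 -0.56396965  0.02291605]
```

>>> play_rows(
  increments=[
    {"x":-0.0024,"y":-0.0056,"z":0.0035,"roll":0,"fingers":0.058},
    {"x":-0.0048,"y":-0.0112,"z":0.007,"roll":0,"fingers":0.058},
    {"x":-0.0072,"y":-0.0167,"z":0.0104,"roll":0,"fingers":0.058},
    {"x":-0.0096,"y":-0.0223,"z":0.0139,"roll":0,"fingers":0.058},
    {"x":-0.012,"y":-0.0279,"z":0.0174,"roll":0,"fingers":0.058},
  ],
)

```text
time_s: 3.23
tool_pos: [0.4683, 0.0085, 0.1601]
ee_rot: [-90.1, 0.1, 156.7]
wrist_force: [-0.6, 3.5, 1.4]
opening: 0.0581
```

```bash
python3 look.py d wrist
```

```text
3.2333 [0.46831547 0.00853351 0.1600903 ] [-9.01188197e+01  8.90912296e-02  1.56685700e+02] [ 2.52060476e+01  4.60927183e+00 -3.07497188e+01 -1.46852474e-02
 -5.44929817e+01  4.14882587e+01] [-0.57662409  3.53438589  1.44551862]
```

>>> play_rows(
  increments=[
    {"x":-0.0014,"y":-0.0032,"z":0.002,"roll":0,"fingers":0.058},
    {"x":-0.0027,"y":-0.0064,"z":0.004,"roll":0,"fingers":0.058},
    {"x":-0.0041,"y":-0.0096,"z":0.006,"roll":0,"fingers":0.058},
    {"x":-0.0048,"y":-0.0112,"z":0.007,"roll":0,"fingers":0.058},
  ],
)

```text
time_s: 3.62
tool_pos: [0.4641, -0.0014, 0.166]
ee_rot: [-90.2, 0.1, 156.7]
wrist_force: [5.4, 14.4, -9.0]
opening: 0.0585
```

>>> play_rows(
  increments=[
    {"x":-0.0007,"y":-0.0016,"z":0.001,"roll":0,"fingers":0.058},
    {"x":-0.0014,"y":-0.0032,"z":0.002,"roll":0,"fingers":0.058},
  ],
)

```text
time_s: 3.78
tool_pos: [0.4638, -0.0023, 0.1667]
ee_rot: [-90.4, 0.1, 156.6]
wrist_force: [12.2, 25.5, -21.2]
opening: 0.0582
```

>>> play_rows(
  increments=[
    {"x":0.0024,"y":0.0056,"z":-0.001,"roll":0,"fingers":0.058},
    {"x":0.0024,"y":0.0056,"z":0.03,"roll":0,"fingers":0.058},
    {"x":0.0024,"y":0.0056,"z":0.06,"roll":0,"fingers":0.058},
    {"x":0.0024,"y":0.0056,"z":0.1,"roll":0,"fingers":0.058},
    {"x":0.0024,"y":0.0056,"z":0.14,"roll":0,"fingers":0.058},
  ],
)

```text
time_s: 4.2
tool_pos: [0.4626, -0.0011, 0.3084]
ee_rot: [-89.8, -0.2, 156.7]
wrist_force: [1.9, 1.0, -0.2]
opening: 0.0582
```

```bash
python3 look.py e wrist top
python3 - <<'E'
from ov import *
import pickle
overlay('wrist',cv2.imread('pics/e_wrist.png'),np.load('posew.npy'),(0,640,0,480),1.25,tab=30,st=pickle.load(open('e_wrist.pkl','rb')),out='eo')
E
```

```text
4.2 [ 0.46259189 -0.00111124  0.30839103] [-8.98058079e+01 -1.55186537e-01  1.56680861e+02] [ 2.43717202e+01 -2.37161907e+00 -1.75663160e+01  1.65116815e-02
 -7.50533739e+01  4.23051102e+01] [ 1.93937162  1.04525164 -0.23213984]
```

>>> play_rows(
  increments=[
    {"x":0.035,"y":0.011,"z":0,"roll":7,"fingers":0.05},
    {"x":0.07,"y":0.022,"z":0,"roll":14,"fingers":0.05},
    {"x":0.1,"y":0.032,"z":0,"roll":21,"fingers":0.05},
    {"x":0.14,"y":0.043,"z":0,"roll":28,"fingers":0.05},
    {"x":0.174,"y":0.054,"z":0,"roll":35,"fingers":0.05},
  ],
)

```text
time_s: 4.72
tool_pos: [0.6393, 0.0535, 0.3068]
ee_rot: [-89.9, -0.1, -168.0]
wrist_force: [0.1, -0.0, 0.5]
opening: 0.0502
```

>>> play_rows(
  increments=[
    {"x":0,"y":0,"z":-0.02,"roll":7,"fingers":0.05},
    {"x":0,"y":0,"z":-0.04,"roll":14,"fingers":0.05},
    {"x":0,"y":0,"z":-0.06,"roll":21,"fingers":0.05},
    {"x":0,"y":0,"z":-0.08,"roll":28,"fingers":0.05},
    {"x":0,"y":0,"z":-0.1,"roll":35,"fingers":0.05},
  ],
)

```text
time_s: 5.13
tool_pos: [0.6372, 0.053, 0.2057]
ee_rot: [-90.1, -0.2, -133.0]
wrist_force: [-0.7, -1.1, 0.4]
opening: 0.0503
```

>>> play_rows(
  increments=[
    {"x":0,"y":0,"z":0,"roll":7,"fingers":0.05},
    {"x":0,"y":0,"z":0,"roll":14,"fingers":0.05},
    {"x":0,"y":0,"z":0,"roll":20,"fingers":0.05},
    {"x":0,"y":0,"z":0,"roll":20,"fingers":0.05},
  ],
)

```text
time_s: 5.47
tool_pos: [0.6372, 0.0531, 0.2067]
ee_rot: [-90.1, -0.1, -113.1]
wrist_force: [-0.1, 0.2, 0.8]
opening: 0.0501
```

```bash
python3 look.py f wrist side
python3 - <<'E'
from ov import *
import pickle
overlay('wrist',cv2.imread('pics/f_wrist.png'),np.load('posew.npy'),(0,640,0,480),1.25,tab=30,st=pickle.load(open('f_wrist.pkl','rb')),out='fo')
E
```

```text
5.4667 [0.63724603 0.05305466 0.206677  ] [ -90.11683512   -0.14061229 -113.05392309] [ 2.22232088e+01  1.83745891e+01 -6.23592376e+00  1.74985247e-02
 -6.55716101e+01  1.34715463e+02] [-0.05276989  0.17104973  0.75197969]
```

>>> play_rows(
  increments=[
    {"x":0,"y":0,"z":-0.035,"roll":0,"fingers":0.05},
    {"x":0,"y":0,"z":-0.07,"roll":0,"fingers":0.05},
    {"x":0,"y":0,"z":-0.105,"roll":0,"fingers":0.05},
    {"x":0,"y":0,"z":-0.135,"roll":0,"fingers":0.05},
    {"x":0,"y":0,"z":-0.145,"roll":0,"fingers":0.05},
  ],
)

```text
time_s: 5.98
tool_pos: [0.6349, 0.0528, 0.0579]
ee_rot: [-90.3, -0.3, -113.5]
wrist_force: [-1.0, -0.1, -0.5]
opening: 0.0503
```

```bash
python3 look.py g wrist side
```

```text
5.9833 [0.63491013 0.0528251  0.05786987] [ -90.33352915   -0.26944256 -113.54770111] [ 2.22455691e+01  2.62516862e+01 -1.57601282e+01 -6.84758992e-02
 -4.84139019e+01  1.34251586e+02] [-1.04876955 -0.14601717 -0.52753063]
```

>>> play_rows(
  grip_force=12,
  increments=[
    {"x":0,"y":0,"z":0,"roll":0,"fingers":0.0},
    {"x":0,"y":0,"z":0,"roll":0,"fingers":0.0},
    {"x":0,"y":0,"z":0,"roll":0,"fingers":0.0},
    {"x":0,"y":0,"z":0,"roll":0,"fingers":0.0},
  ],
)

```text
time_s: 6.42
tool_pos: [0.6391, 0.0542, 0.0647]
ee_rot: [-89.9, 0.1, -113.3]
wrist_force: [-0.3, 0.2, -0.3]
opening: 0.0288
```

Run:
```python
import numpy as np
r=.1565;a0=np.radians(210.9);C=np.array([.0416,.1493])
u=np.array([np.cos(np.radians(-113.35)),np.sin(np.radians(-113.35))])
prev=None
for d in list(range(0,95,6))+[94.5]:
    a=a0-np.radians(d);hz=r*np.array([np.cos(a)-np.cos(a0),np.sin(a)-np.sin(a0)])
    print(d,(hz[0]*u).round(4),hz[1].round(4))
```

```text
0 [-0. -0.] 0.0
6 [0.003 0.007] 0.0145
12 [0.0055 0.0126] 0.0297
18 [0.0072 0.0168] 0.0454
24 [0.0084 0.0194] 0.0616
30 [0.0088 0.0204] 0.0779
36 [0.0086 0.0198] 0.0943
42 [0.0076 0.0177] 0.1105
48 [0.0061 0.014 ] 0.1264
54 [0.0038 0.0089] 0.1418
60 [0.001  0.0023] 0.1565
66 [-0.0025 -0.0057] 0.1704
72 [-0.0065 -0.015 ] 0.1832
78 [-0.011  -0.0255] 0.195
84 [-0.016 -0.037] 0.2055
90 [-0.0214 -0.0495] 0.2147
94.5 [-0.0256 -0.0594] 0.2205
```

>>> play_rows(
  increments=[
    {"x":0,"y":0,"z":-0.002,"roll":0,"fingers":0.0},
    {"x":0,"y":0,"z":-0.002,"roll":0,"fingers":0.0},
    {"x":0,"y":0,"z":-0.002,"roll":0,"fingers":0.0},
    {"x":0,"y":0,"z":-0.002,"roll":0,"fingers":0.0},
    {"x":0,"y":0,"z":-0.002,"roll":0,"fingers":0.0},
  ],
)

```text
time_s: 6.83
tool_pos: [0.6382, 0.0539, 0.0611]
ee_rot: [-90.0, 0.0, -113.3]
wrist_force: [-0.9, 0.1, 2.2]
opening: 0.0125
```

>>> play_rows(
  increments=[
    {"x":0.003,"y":0.007,"z":0.0145,"roll":0,"fingers":0.0},
    {"x":0.0055,"y":0.0126,"z":0.03,"roll":0,"fingers":0.0},
    {"x":0.0072,"y":0.0166,"z":0.0454,"roll":0,"fingers":0.0},
    {"x":0.0083,"y":0.0192,"z":0.0616,"roll":0,"fingers":0.0},
    {"x":0.0087,"y":0.02,"z":0.078,"roll":0,"fingers":0.0},
  ],
)

```text
time_s: 7.25
tool_pos: [0.6468, 0.0738, 0.1388]
ee_rot: [-90.0, -0.0, -113.3]
wrist_force: [2.5, -2.5, -3.4]
opening: 0.012
```

```bash
python3 look.py h wrist side
```

```text
7.25 [0.64679949 0.07382684 0.13879605] [-9.00276519e+01 -4.38954490e-02 -1.13320991e+02] [ 2.36524449e+01  2.24260897e+01 -9.63624058e+00  1.14829680e-02
 -5.79886274e+01  1.33020463e+02] [ 2.46895954 -2.53190988 -3.3797243 ]
```

>>> play_rows(
  increments=[
    {"x":-0.0002,"y":-0.0006,"z":0.0164,"roll":0,"fingers":0.0},
    {"x":-0.0012,"y":-0.0027,"z":0.0326,"roll":0,"fingers":0.0},
    {"x":-0.0027,"y":-0.0064,"z":0.0485,"roll":0,"fingers":0.0},
    {"x":-0.005,"y":-0.0115,"z":0.0639,"roll":0,"fingers":0.0},
    {"x":-0.0078,"y":-0.0181,"z":0.0786,"roll":0,"fingers":0.0},
  ],
)

```text
time_s: 7.77
tool_pos: [0.6391, 0.0562, 0.2171]
ee_rot: [-90.0, 0.0, -113.3]
wrist_force: [1.9, 0.9, -3.0]
opening: 0.012
```

>>> play_rows(
  increments=[
    {"x":-0.0035,"y":-0.008,"z":0.0139,"roll":0,"fingers":0.0},
    {"x":-0.0075,"y":-0.0173,"z":0.0267,"roll":0,"fingers":0.0},
    {"x":-0.012,"y":-0.0278,"z":0.0385,"roll":0,"fingers":0.0},
    {"x":-0.017,"y":-0.0393,"z":0.049,"roll":0,"fingers":0.0},
  ],
)

```text
time_s: 8.1
tool_pos: [0.6216, 0.0164, 0.267]
ee_rot: [-90.0, 0.0, -113.3]
wrist_force: [0.3, 3.1, -1.6]
opening: 0.0119
```

```bash
python3 look.py i side top
```

```text
8.1 [0.621619   0.01637423 0.26701293] [-9.00196672e+01  4.32360817e-02 -1.13280933e+02] [ 1.94460443e+01  1.45251097e+01 -3.56671880e+00 -4.74553606e-02
 -7.18932888e+01  1.37287773e+02] [ 0.33823956  3.10723089 -1.59848575]
```

>>> play_rows(
  increments=[
    {"x":-0.0054,"y":-0.0125,"z":0.0092,"roll":0,"fingers":0.0},
    {"x":-0.0096,"y":-0.0224,"z":0.015,"roll":0,"fingers":0.0},
    {"x":-0.012,"y":-0.0278,"z":0.0178,"roll":0,"fingers":0.0},
    {"x":-0.012,"y":-0.0278,"z":0.0178,"roll":0,"fingers":0.0},
  ],
)

```text
time_s: 8.53
tool_pos: [0.6091, -0.0124, 0.2849]
ee_rot: [-90.0, -0.0, -113.4]
wrist_force: [-5.2, 4.5, 5.2]
opening: 0.0126
```

>>> play_rows(
  increments=[
    {"x":-0.0016,"y":-0.0037,"z":0.0015,"roll":0,"fingers":0.0},
    {"x":-0.0016,"y":-0.0037,"z":0.0015,"roll":0,"fingers":0.0},
  ],
)

```text
time_s: 8.7
tool_pos: [0.6079, -0.0152, 0.2861]
ee_rot: [-90.0, 0.0, -113.3]
wrist_force: [-5.1, 4.3, 6.0]
opening: 0.0119
```

```bash
python3 look.py j side top
python3 - <<'E'
from ov import *
overlay('side',cv2.imread('pics/j_side.png'),np.load('posew.npy'),(220,460,180,380),3,q=1.65,tab=30,out='jo')
overlay('top',cv2.imread('pics/j_top.png'),np.load('posew.npy'),(290,470,170,320),4,q=1.65,tab=30,out='jt')
E
```

```text
8.7 [ 0.60793358 -0.01515093  0.28607003] [-9.00168776e+01  1.54190187e-02 -1.13322975e+02] [ 1.69426147e+01  1.26786034e+01 -3.54762069e+00 -2.36144019e-02
 -7.37766899e+01  1.39741010e+02] [-5.10784898  4.32293493  5.97571224]
```

>>> play_rows(
  increments=[
    {"x":-0.0016,"y":-0.0037,"z":0.0005,"roll":0,"fingers":0.0},
    {"x":-0.0032,"y":-0.0074,"z":0.001,"roll":0,"fingers":0.0},
    {"x":-0.0032,"y":-0.0074,"z":0.001,"roll":0,"fingers":0.0},
  ],
)

```text
time_s: 9.05
tool_pos: [0.606, -0.0195, 0.2865]
ee_rot: [-90.0, 0.3, -113.3]
wrist_force: [-0.3, 15.7, 3.3]
opening: 0.0116
```

>>> play_rows(
  increments=[
    {"x":0,"y":0,"z":0,"roll":0,"fingers":0.05},
    {"x":0,"y":0,"z":0,"roll":0,"fingers":0.05},
    {"x":0,"y":0,"z":0,"roll":0,"fingers":0.05},
    {"x":0,"y":0,"z":0,"roll":0,"fingers":0.05},
    {"x":0,"y":0,"z":0,"roll":0,"fingers":0.05},
  ],
)

```text
time_s: 9.47
tool_pos: [0.6052, -0.0229, 0.2864]
ee_rot: [-90.0, -0.0, -113.3]
wrist_force: [-0.3, 0.5, -0.2]
opening: 0.0399
```

>>> play_rows(
  increments=[
    {"x":0.002,"y":0.004,"z":0.04,"roll":0,"fingers":0.05},
    {"x":0.002,"y":0.004,"z":0.08,"roll":0,"fingers":0.05},
    {"x":0.017,"y":0.04,"z":0.08,"roll":0,"fingers":0.05},
    {"x":0.033,"y":0.077,"z":0.08,"roll":0,"fingers":0.05},
    {"x":0.05,"y":0.115,"z":0.08,"roll":0,"fingers":0.05},
  ],
)

```text
time_s: 9.88
tool_pos: [0.6557, 0.0929, 0.3683]
ee_rot: [-89.9, 0.1, -113.4]
wrist_force: [0.7, -0.6, 0.0]
opening: 0.0497
```

```bash
python3 look.py k wrist side top
python3 - <<'E'
from ov import *
import pickle
overlay('side',cv2.imread('pics/k_side.png'),np.load('posew.npy'),(220,460,180,380),3,q=1.65,tab=30,out='ko')
overlay('top',cv2.convertScaleAbs(cv2.imread('pics/k_top.png'),alpha=1.5),np.load('posew.npy'),(290,470,170,320),4,q=1.65,tab=30,out='kt')
E
```

```text
9.8833 [0.6557174  0.09294361 0.36834422] [-8.98854754e+01  1.04348099e-01 -1.13423361e+02] [ 2.49115671e+01  1.64900958e+01  1.18720441e+01  1.62433079e-02
 -8.52278629e+01  1.31663638e+02] [ 0.71875962 -0.58681006  0.03204883]
```

>>> play_rows(
  increments=[
    {"x":0,"y":0,"z":0.02,"roll":7.1,"fingers":0.05},
    {"x":0,"y":0,"z":0.02,"roll":14.2,"fingers":0.05},
    {"x":0,"y":0,"z":0.02,"roll":21.3,"fingers":0.05},
    {"x":0,"y":0,"z":0.02,"roll":28.4,"fingers":0.05},
    {"x":0,"y":0,"z":0.02,"roll":35.5,"fingers":0.05},
  ],
)

```text
time_s: 10.45
tool_pos: [0.655, 0.0915, 0.387]
ee_rot: [-90.0, -0.0, -77.5]
wrist_force: [-0.2, -0.5, -0.8]
opening: 0.0498
```

>>> play_rows(
  increments=[
    {"x":0,"y":0,"z":0,"roll":7.1,"fingers":0.05},
    {"x":0,"y":0,"z":0,"roll":14.2,"fingers":0.05},
    {"x":0,"y":0,"z":0,"roll":21.3,"fingers":0.05},
    {"x":0,"y":0,"z":0,"roll":28.4,"fingers":0.05},
    {"x":0,"y":0,"z":0,"roll":28.4,"fingers":0.05},
  ],
)

```text
time_s: 10.87
tool_pos: [0.6165, 0.1443, 0.3775]
ee_rot: [-88.8, -6.6, -60.6]
wrist_force: [0.7, 0.2, 0.1]
opening: 0.05
```

```bash
python3 look.py l
```

```text
10.8667 [0.61649084 0.14431115 0.37754662] [-88.80156025  -6.61794707 -60.63469582] [ 34.82935184  11.76310773   3.68646969   6.7774687  -81.4147012
 173.62211823] [0.65384958 0.23018523 0.14554039]
```

Run:
```python
from h import *
from bench import ctrl
st=ctrl.observe()
R=Ro.from_euler('xyz',st['ee_rot'],degrees=True).as_matrix()
print(R.round(3)); h=np.array([-.396,-.918,0]);v=np.array([.918,-.396,0])
print('point h,v',R[:,1]@h,R[:,1]@v)
```

```text
[[ 0.487  0.075  0.87 ]
 [-0.866 -0.09   0.492]
 [ 0.115 -0.993  0.021]]
point h,v 0.05317533338093802 0.10430667458884504
```

```bash
cat > arm.py <<'E'
from h import *
D=[ # joints, pos, rot
([83.2014867,20.5909674,.633797538,-.0209,-70.135352,-16.5040825],[.26688241,.61948038,.2336256],[-89.9057,.0074,156.69]),
([25.0858932,1.09204116,-5.92072088,.0539,-83.0811197,41.3327659],[.508,.0257,.3738],[-89.9,0,156.4]),
([27.9472984,3.9121327,-26.6495091,-.01458,-59.3449906,38.8019637],[.47926305,.03723441,.19319124],[-90.08,.0487,156.742]),
([27.9057767,7.22527388,-30.5965971,-.00674,-52.2843668,38.8219866],[.479621,.03700969,.14128118],[-89.92,-.07,156.7236]),
([25.2060476,4.60927183,-30.7497188,-.01468,-54.4929817,41.4882587],[.46831547,.00853351,.1600903],[-90.119,.089,156.6857]),
([24.3717202,-2.37161907,-17.566316,.0165,-75.0533739,42.3051102],[.46259189,-.00111124,.30839103],[-89.806,-.155,156.681]),
([22.2232088,18.3745891,-6.23592376,.0175,-65.5716101,134.715463],[.63724603,.05305466,.206677],[-90.117,-.14,-113.054]),
([22.2455691,26.2516862,-15.7601282,-.0685,-48.4139019,134.251586],[.63491013,.0528251,.05786987],[-90.33,-.269,-113.548]),
([23.6524449,22.4260897,-9.63624058,.0115,-57.9886274,133.020463],[.64679949,.07382684,.13879605],[-90.03,-.044,-113.321]),
([19.4460443,14.5251097,-3.5667188,-.0475,-71.8932888,137.287773],[.621619,.01637423,.26701293],[-90.02,.043,-113.281]),
([16.9426147,12.6786034,-3.54762069,-.0236,-73.7766899,139.74101],[.60793358,-.01515093,.28607003],[-90.017,.0154,-113.323]),
([24.9115671,16.4900958,11.8720441,.0162,-85.2278629,131.663638],[.6557174,.09294361,.36834422],[-89.8855,.1043,-113.423]),
([34.82935184,11.76310773,3.68646969,6.7774687,-81.4147012,173.62211823],[.61649084,.14431115,.37754662],[-88.80156025,-6.61794707,-60.63469582])]
def Rx(a):return Ro.from_euler('x',a,degrees=True).as_matrix()
def Ry(a):return Ro.from_euler('y',a,degrees=True).as_matrix()
def Rz(a):return Ro.from_euler('z',a,degrees=True).as_matrix()
# prm: a1,e,d1,L2,k,L4,d6 ; s4 sign
T0=Ro.from_euler('xyz',[0,0,0],degrees=True).as_matrix()
def fk(q,prm,s4=1,s6=1):
    a1,e,d1,L2,k,L4,d6,d5=prm
    R=Rz(q[0]); p=R@np.array([a1,e,d1])
    R2=R@Ry(q[1]); p=p+R2@np.array([0,0,L2])
    R3=R2@Ry(-q[2]); p=p+R3@np.array([0,0,k])+R3@np.array([L4,0,0])
    # forearm along local x
    R4=R3@Rx(s4*q[3]); R5=R4@Ry(-q[4])   # tool axis = local x after; down when total pitch 90
    p=p+R5@np.array([d6,0,0])
    R6=R5@Rx(-s6*q[5])
    # tool: y = R6 x ; choose z,x by const
    B=np.array([[0,1,0],[0,0,1],[1,0,0]],float)  # placeholder columns tool x,y,z in R6 frame
    M=np.stack([B[0],np.array([1,0,0.]),np.cross(B[0],[1,0,0])],1)
    return p,R6@M
def res(prm,s4):
    r=[]
    for q,p,rt in D:
        P,R=fk(q,prm,s4); r+=list((P-p)*1000)
    return np.array(r)
if __name__=='__main__':
    for s4 in (1,-1):
        s=least_squares(res,[0,-.2,.2,.4,.0,.4,.2,0],args=(s4,),loss='soft_l1')
        print(s4,s.x.round(4),s.cost); print(res(s.x,s4).reshape(-1,3).round(1))
        for i in (0,6,-1):
            P,R=fk(D[i][0],s.x,s4);Rm=Ro.from_euler('xyz',D[i][2],degrees=True).as_matrix();print((R.T@Rm).round(3).tolist(), R[:,1].round(3),Rm[:,1].round(3))
E
python3 arm.py
```

```text
1 [-0.0009 -0.1919 -0.4705  0.5995 -0.003   0.4659 -0.3049  0.    ] 48.36783504728435
[[  0.2   0.6   0.2]
 [  1.9   0.8   0.2]
 [ -1.4  -0.9  -0.1]
 [  0.1  -0.1  -0.1]
 [ -2.3  -1.2  -0.1]
 [  3.2   1.4   0. ]
 [  1.3   0.5  -0. ]
 [  2.9   1.    0.2]
 [ -0.7  -0.4  -0. ]
 [ -0.2  -0.2   0.2]
 [  0.1  -0.1   0.2]
 [ -1.1  -0.6   0.4]
 [-11.2  -0.3 -26.7]]
[[1.0, 0.001, 0.0], [-0.001, 1.0, -0.0], [-0.0, 0.0, 1.0]] [ 0.    -0.002 -1.   ] [-0.001 -0.002 -1.   ]
[[1.0, 0.0, -0.0], [-0.0, 1.0, -0.0], [0.0, 0.0, 1.0]] [-0.003 -0.001 -1.   ] [-0.003 -0.001 -1.   ]
[[0.972, 0.23, -0.038], [-0.231, 0.973, -0.022], [0.032, 0.03, 0.999]] [-0.059  0.101 -0.993] [ 0.075 -0.09  -0.993]
-1 [-7.000e-04 -1.918e-01  1.882e-01  6.018e-01 -6.000e-04  4.647e-01
  3.586e-01  0.000e+00] 24.218032639435474
[[  0.    0.2   0.2]
 [  0.3   0.1   0.2]
 [ -0.   -0.    0. ]
 [ -0.1  -0.1  -0.1]
 [ -0.1  -0.   -0. ]
 [  0.2   0.1   0.1]
 [  0.1   0.1  -0. ]
 [  0.    0.    0. ]
 [ -0.    0.   -0.1]
 [  0.2   0.1   0.3]
 [  0.2   0.1   0.2]
 [  0.3   0.2   0.3]
 [ -2.5  -1.7 -22.2]]
[[1.0, 0.0, 0.0], [-0.0, 1.0, -0.0], [-0.0, 0.0, 1.0]] [-0.001 -0.002 -1.   ] [-0.001 -0.002 -1.   ]
[[1.0, -0.0, 0.0], [0.0, 1.0, 0.0], [-0.0, -0.0, 1.0]] [-0.003 -0.001 -1.   ] [-0.003 -0.001 -1.   ]
[[1.0, 0.0, -0.0], [-0.0, 1.0, 0.0], [0.0, -0.0, 1.0]] [ 0.075 -0.09  -0.993] [ 0.075 -0.09  -0.993]
```

```bash
sed -i 's/p=p+R5@np.array(\[d6,0,0\])/p=p+R5@np.array([d6,d5,0])/' arm.py; python3 arm.py | tail -17
```

```text
3.701e-01 -1.919e-01] 0.0015239729593992113
[[-0. -0. -0.]
 [ 0. -0.  0.]
 [-0.  0.  0.]
 [-0.  0.  0.]
 [-0.  0.  0.]
 [-0. -0. -0.]
 [-0.  0. -0.]
 [ 0.  0.  0.]
 [ 0.  0. -0.]
 [-0.  0. -0.]
 [-0.  0. -0.]
 [-0.  0. -0.]
 [-0. -0.  0.]]
[[1.0, 0.0, 0.0], [-0.0, 1.0, -0.0], [-0.0, 0.0, 1.0]] [-0.001 -0.002 -1.   ] [-0.001 -0.002 -1.   ]
[[1.0, -0.0, 0.0], [0.0, 1.0, 0.0], [-0.0, -0.0, 1.0]] [-0.003 -0.001 -1.   ] [-0.003 -0.001 -1.   ]
[[1.0, 0.0, -0.0], [-0.0, 1.0, 0.0], [0.0, -0.0, 1.0]] [ 0.075 -0.09  -0.993] [ 0.075 -0.09  -0.993]
```

```bash
cat >> arm.py <<'E'
    np.save('prm.npy',s.x)
E
python3 arm.py >/dev/null
cat > ik.py <<'E'
from arm import *
PRM=np.load('prm.npy')
LO=np.array([-176.03,-82.01,-58.28,-173.87,-174.79,-173.66]);HI=np.array([176.03,121.73,71.71,95.51,-.11,173.66])
def FK(q): return fk(q,PRM,-1)
def target(pos,yaw): return np.array(pos),Ro.from_euler('xyz',[-90,0,yaw],degrees=True).as_matrix()
def solve(pos,yaw,w,q0,m=0.04):
    tp,tR=target(pos,yaw)
    def f(q):
        p,R=FK(q); return np.concatenate([(p-tp)*w,Ro.from_matrix(tR@R.T).as_rotvec()])
    s=least_squares(f,np.clip(q0,LO+m+.01,HI-m-.01),bounds=(LO+m,HI-m),x_scale=1.,xtol=1e-12,ftol=1e-12)
    return s.x,f(s.x)
if __name__=='__main__':
    q0=np.array(D[-1][0])
    print('act',q0.round(2))
    for w in (1,1.5,2,2.5,3,4,5,7,10):
        q,r=solve([.6555,.0917,.388],-49.4,w,q0); p,R=FK(q);print(w,q.round(2),p.round(4))
E
python3 ik.py
```

```text
act [ 34.83  11.76   3.69   6.78 -81.41 173.62]
1 [ 41.71   8.23   0.51   3.93 -82.1  173.62] [0.5535 0.2034 0.3758]
1.5 [ 38.41   9.87   1.09   6.37 -80.71 173.62] [0.5888 0.1719 0.3739]
2 [ 36.17  10.84   1.64   8.04 -79.98 173.62] [0.6111 0.1484 0.3755]
2.5 [ 34.75  11.39   2.06   9.1  -79.61 173.62] [0.6245 0.1327 0.3778]
3 [ 33.83  11.73   2.37   9.78 -79.4  173.62] [0.6329 0.1223 0.3799]
4 [ 32.8   12.09   2.75  10.55 -79.21 173.62] [0.6422 0.1103 0.3827]
5 [ 32.27  12.26   2.96  10.95 -79.12 173.62] [0.6468 0.1041 0.3843]
7 [ 31.78  12.42   3.16  11.32 -79.05 173.62] [0.6509 0.0982 0.386 ]
10 [ 31.51  12.5    3.28  11.52 -79.01 173.62] [0.6532 0.095  0.387 ]
```

>>> play_rows(
  increments=[
    {"x":0,"y":0,"z":0,"roll":0,"fingers":0.05},
    {"x":0,"y":0,"z":0,"roll":0,"fingers":0.05},
    {"x":0,"y":0,"z":0,"roll":0,"fingers":0.05},
  ],
)

```text
time_s: 11.12
tool_pos: [0.6173, 0.1441, 0.378]
ee_rot: [-88.8, -6.5, -60.8]
wrist_force: [-0.1, -0.8, 0.5]
opening: 0.05
```

```bash
python3 look.py l
```

```text
11.1167 [0.61726357 0.14412292 0.37803145] [-88.77912357  -6.48671956 -60.81358509] [ 34.69655027  11.84387402   3.91412138   6.64595454 -81.52902854
 173.61005155] [-0.14016213 -0.81083644  0.49100541]
```

>>> play_rows(
  increments=[
    {"x":0,"y":0,"z":0.01,"roll":7,"fingers":0.05},
    {"x":0,"y":0,"z":0.01,"roll":14,"fingers":0.05},
    {"x":0,"y":0,"z":0.01,"roll":14,"fingers":0.05},
  ],
)

```text
time_s: 11.37
tool_pos: [0.5795, 0.183, 0.3753]
ee_rot: [-87.6, -10.7, -51.6]
wrist_force: [-0.9, 0.1, -0.3]
opening: 0.0501
```

```bash
python3 look.py l
```

```text
11.3667 [0.57946423 0.1830455  0.3753107 ] [-87.58973564 -10.71065049 -51.60316645] [ 42.63885385   7.47084151  -4.10352066  11.14097072 -77.02061024
 173.60765146] [-0.9344111   0.05871445 -0.32129014]
```

```bash
cat > t.py <<'E'
from ik import *
def fit(act,pos,y0):
    act=np.array(act)
    def g(x):
        q,_=solve(pos,x[0],np.exp(x[1]),act); return (q-act)[:5]
    best=None
    for w0 in (1.,2.,4.):
        s=least_squares(g,[y0,np.log(w0)],diff_step=1e-3)
        if best is None or s.cost<best.cost: best=s
    print('yaw',best.x[0],'w',np.exp(best.x[1]),'res',best.fun.round(2))
fit([34.70,11.84,3.9,6.65,-81.5,173.61],[.6555,.0917,.388],-49.4)
fit([42.64,7.47,-4.10,11.14,-77.02,173.61],[.6555,.0917,.398],-35.4)
fit([42.64,7.47,-4.10,11.14,-77.02,173.61],[.6173,.1441,.388],-46.8)
E
python3 t.py
```

```text
yaw -52.49542607632803 w 1.9575571931054334 res [-0.03 -0.06 -0.    0.   -0.02]
yaw -40.7996456139581 w 1.7750740050811369 res [-0.59 -0.31 -0.48 -0.4  -0.07]
yaw -39.53734777769994 w 2.6399322679950643 res [ 0.04  0.02  0.    0.08 -0.09]
```

```bash
cat > t2.py <<'E'
from ik import *
pose=np.load('posew.npy');hx=np.array([np.cos(pose[2]),np.sin(pose[2]),0]);vy=np.array([-hx[1],hx[0],0])
F=np.array([pose[0],pose[1],0])
def W(h,v,z): return F+(hx*h+vy*v)/1000+[0,0,z/1000]
if __name__=='__main__':
    tgt=W(-18,0,118); q=np.array([25,18,-8,3,-65,173.])
    for yaw in (-80,-70,-60,-50,-40,-30,-20,-10,0,15,30,50):
        cmd=tgt.copy()
        for _ in range(12):
            q,_r=solve(cmd,yaw,1.96,q); p,R=FK(q); cmd=cmd+(tgt-p)*.8
        d=R[:,1];z=R[:,2]
        print(yaw,q.round(1),'cmd',cmd.round(3),'err',((p-tgt)*1000).round(1),'tip h %.2f v %.2f tilt %.1f'%(d@hx,d@vy,np.degrees(np.arccos(-d[2]))),'jaw h %.2f v %.2f z %.2f'%(z@hx,z@vy,z[2]))
E
python3 t2.py
```

```text
-80 [ 16.9  19.8 -16.8   0.  -53.4 173.1] cmd [ 0.607 -0.016  0.118] err [-0.  0. -0.] tip h 0.00 v 0.00 tilt 0.0 jaw h -0.55 v 0.84 z 0.00
-70 [ 19.7  18.9 -20.9   5.9 -50.  173.6] cmd [ 0.616 -0.039  0.122] err [-0.  0. -0.] tip h 0.05 v 0.06 tilt 4.5 jaw h -0.65 v 0.76 z 0.01
-60 [ 22.3  17.4 -26.3  12.8 -45.3 173.6] cmd [ 0.629 -0.056  0.135] err [-0.  0. -0.] tip h 0.09 v 0.13 tilt 9.2 jaw h -0.75 v 0.67 z 0.02
-50 [ 24.1  15.6 -32.7  20.9 -39.4 173.6] cmd [ 0.64  -0.064  0.156] err [-0.  0. -0.] tip h 0.10 v 0.21 tilt 13.7 jaw h -0.84 v 0.54 z 0.03
-40 [ 24.5  13.5 -39.8  30.7 -32.5 173.6] cmd [ 0.647 -0.065  0.187] err [-0.  0. -0.] tip h 0.09 v 0.29 tilt 17.8 jaw h -0.92 v 0.39 z 0.04
-30 [ 22.3  11.4 -46.9  43.3 -24.6 173.6] cmd [ 0.648 -0.058  0.226] err [-0.  0. -0.] tip h 0.04 v 0.36 tilt 21.1 jaw h -0.98 v 0.20 z 0.03
-20 [ 15.6   9.3 -53.3  60.3 -15.2 173.6] cmd [ 0.641 -0.044  0.269] err [ 0.  0. -0.] tip h -0.03 v 0.40 tilt 23.5 jaw h -1.00 v -0.00 z 0.03
-10 [  2.    8.1 -57.1  84.3  -2.9 173.6] cmd [ 0.633 -0.022  0.299] err [ 0.1  0.  -0.1] tip h -0.13 v 0.40 tilt 24.7 jaw h -0.97 v -0.23 z 0.04
0 [ -3.2   8.  -57.2  95.5  -0.2 173.6] cmd [ 0.631 -0.048  0.3  ] err [ 0.1  0.  -0.2] tip h -0.14 v 0.39 tilt 24.8 jaw h -0.94 v -0.33 z 0.00
15 [  0.9   8.2 -57.4  95.5  -6.9 173.6] cmd [ 0.636 -0.139  0.307] err [ 0.1  0.1 -0.2] tip h -0.06 v 0.43 tilt 25.9 jaw h -0.93 v -0.35 z -0.10
30 [  5.3   8.9 -57.7  95.5 -14.2 173.6] cmd [ 0.658 -0.227  0.32 ] err [ 0.1  0.2 -0.3] tip h 0.02 v 0.47 tilt 28.3 jaw h -0.91 v -0.36 z -0.22
50 [ 11.3  10.6 -58.2  95.5 -24.6 173.6] cmd [ 0.696 -0.341  0.351] err [-0.7  0.2 -0.1] tip h 0.13 v 0.54 tilt 33.5 jaw h -0.85 v -0.38 z -0.38
```

```bash
cat > t3.py <<'E'
from t2 import *
tgt=W(-18,0,118)
for lst,q in ((range(40,200,15),np.array([11,10.6,-58.,95,-24,173.])),(range(-60,-260,-15),np.array([16.9,19.8,-16.8,0,-53,-173.]))):
    cmd=tgt.copy()
    for yaw in lst:
        for _ in range(15):
            q,_r=solve(cmd,yaw,1.96,q); p,R=FK(q); cmd=cmd+(tgt-p)*.7
        d=R[:,1];z=R[:,2]
        print(yaw,q.round(1),'cmd',cmd.round(3),'err',((p-tgt)*1000).round(1),'tip h %.2f v %.2f tilt %.1f'%(d@hx,d@vy,np.degrees(np.arccos(-d[2]))),'jaw h %.2f v %.2f z %.2f'%(z@hx,z@vy,z[2]))
E
python3 t3.py
```

```text
40 [  8.3   9.7 -57.9  95.5 -19.3 173.6] cmd [ 0.683 -0.285  0.332] err [ 0.1  0.1 -0.2] tip h 0.08 v 0.50 tilt 30.6 jaw h -0.88 v -0.37 z -0.30
55 [ 12.7  11.3 -58.2  95.5 -27.1 173.6] cmd [ 0.683 -0.367  0.364] err [ 0.6  0.  -0.1] tip h 0.16 v 0.55 tilt 35.0 jaw h -0.83 v -0.38 z -0.41
70 [ 16.8  13.9 -58.2  95.5 -34.9 173.6] cmd [ 0.64  -0.442  0.409] err [ 4.7  0.  -0.6] tip h 0.24 v 0.60 tilt 40.2 jaw h -0.76 v -0.37 z -0.53
85 [ 20.7  17.3 -58.2  95.5 -43.1 173.6] cmd [ 0.55  -0.507  0.474] err [ 9.3  0.1 -1.1] tip h 0.32 v 0.65 tilt 46.4 jaw h -0.67 v -0.36 z -0.65
100 [ 24.5  21.7 -58.2  95.5 -52.2 173.6] cmd [ 0.407 -0.558  0.56 ] err [14.5  0.3 -1.7] tip h 0.39 v 0.70 tilt 53.8 jaw h -0.55 v -0.33 z -0.76
115 [ 27.8  31.6 -58.2  95.5 -66.6 173.6] cmd [ 0.462 -0.573  0.651] err [ 20.2 -13.9 -16.6] tip h 0.50 v 0.77 tilt 66.6 jaw h -0.31 v -0.27 z -0.91
130 [ -19.9    8.4  -44.4 -173.8   -0.2 -126.3] cmd [ 0.652 -0.018  0.407] err [-0.2  0.   0.4] tip h -0.04 v 0.61 tilt 37.4 jaw h 0.89 v -0.35 z -0.30
145 [ -19.9    8.4  -44.4 -173.8   -0.2 -111.3] cmd [ 0.652 -0.018  0.406
[... 2154 characters left out ...]
-0.11
-225 [ -19.9    8.4  -44.4 -173.8   -0.2 -121.3] cmd [ 0.652 -0.018  0.406] err [ 0. -0. -0.] tip h -0.04 v 0.61 tilt 37.3 jaw h 0.92 v -0.28 z -0.26
-240 [ -19.9    8.4  -44.4 -173.8   -0.2 -136.3] cmd [ 0.652 -0.018  0.406] err [ 0. -0. -0.] tip h -0.04 v 0.61 tilt 37.3 jaw h 0.79 v -0.47 z -0.39
-255 [ -19.9    8.4  -44.4 -173.8   -0.2 -151.3] cmd [ 0.652 -0.018  0.406] err [0. 0. 0.] tip h -0.04 v 0.61 tilt 37.3 jaw h 0.61 v -0.62 z -0.50t3.py:9: RuntimeWarning: invalid value encountered in arccos
  print(yaw,q.round(1),'cmd',cmd.round(3),'err',((p-tgt)*1000).round(1),'tip h %.2f v %.2f tilt %.1f'%(d@hx,d@vy,np.degrees(np.arccos(-d[2]))),'jaw h %.2f v %.2f z %.2f'%(z@hx,z@vy,z[2]))
```

Run:
```python
from h import *
import pickle
st=pickle.load(open('f_side.pkl','rb'))
R=Ro.from_euler('xyz',st['ee_rot'],degrees=True).as_matrix();o=st['tool_pos']
im=cv2.imread('pics/f_side.png');x0,y0,k=300,150,5
a=cv2.resize(im[y0:270,x0:430],None,fx=k,fy=k,interpolation=cv2.INTER_CUBIC)
for d in (-8,58,70,80,90,100,110,120):
    for x,col in ((.039,(0,0,255)),(-.039,(0,255,0))):
        P=np.array([o+R@np.array([x,-d/1000,z]) for z in (-.0965,.0965)])
        p=(proj('side',P)-[x0,y0]+.5)*k
        cv2.line(a,*[tuple(int(q) for q in w) for w in p],col,1)
        if x>0: cv2.putText(a,str(d),tuple(int(q) for q in p[0]),0,.4,col)
cv2.imwrite('pics/body.png',a)
```

```bash
cat > col.py <<'E'
from t2 import *
def boxpts(x,y,z,n=(5,7,9)):
    g=np.meshgrid(np.linspace(*x,n[0]),np.linspace(*y,n[1]),np.linspace(*z,n[2]),indexing='ij');return np.stack([a.ravel() for a in g],1)
def cyl(r,y,ny=12,na=24):
    a=np.linspace(0,2*np.pi,na,endpoint=False);return np.array([[r*np.cos(t),yy,r*np.sin(t)] for t in a for yy in np.linspace(*y,ny)])
def toolpts(o):
    o=o*1000
    P={'fA':boxpts((-10,10),(-60,8),(o/2,o/2+17),(3,12,3)),'fB':boxpts((-10,10),(-60,8),(-o/2-17,-o/2),(3,12,3)),
       'legs':np.vstack([boxpts((-20,20),(-95,-58),(80,96)),boxpts((-20,20),(-95,-58),(-96,-80))]),
       'plate':boxpts((-39,39),(-108,-90),(-96,96),(9,3,21)),'neck':boxpts((-30,30),(-150,-108),(-32,32)),'fl':cyl(40,(-172,-150)),'wr':cyl(47,(-320,-172))}
    return P
H=np.array([78,0,52.5])
def toUVN(Pw):  # world m -> face mm
    b=(Pw-np.array([pose[0],pose[1],.065]))*1000
    hh=b@hx;vv=b@vy;zz=b[:,2]
    return np.stack([hh*.868+zz*.497,vv,-hh*.497+zz*.868],1)
def sd(P,lo,hi):
    c=(np.array(lo)+hi)/2;e=(np.array(hi)-lo)/2
    d=np.abs(P-c)-e
    return np.where((d>0).any(1),np.linalg.norm(np.maximum(d,0),axis=1),d.max(1))
def clear(Pw,q=1.65,tab=30):
    u=toUVN(Pw);d=u-H;c,s=np.cos(q),np.sin(q)
    g=np.stack([d[:,0]*c-d[:,2]*s,d[:,1],d[:,0]*s+d[:,2]*c],1)+H
    out={'flap':sd(g,[-52,-78,50],[78,78,55]),'fin':sd(g,[-100,-6,39.5],[-52,6,65.5]),'ear':sd(g,[-41,-100,50],[-23,-78,55]),
     'wallF':sd(u,[-59,-79,-30],[-52,79,49]),'wallB':sd(u,[75,-79,-30],[82,79,49]),'wallR':sd(u,[-59,-79,-30],[82,-72,49]),'wallL':sd(u,[-59,72,-30],[82,79,49]),'floor':sd(u,[-59,-79,-40],[82,79,0]),
     'ledge':sd(u,[-50,-156,-40],[85,-78,28]),'post':sd(u,[12+tab,-143,28],[36+tab,-127,87]),'tongue':sd(u,[-38+tab,-122,36],[-22+tab,-80,67]),'counter':Pw[:,2]*1000}
    r=np.linalg.norm(Pw[:,:2]-[.412,.104],axis=1)*1000-34; out['bottle']=np.where(Pw[:,2]<.22,r,np.hypot(np.maximum(r,0),Pw[:,2]*1000-220))
    r=np.linalg.norm(Pw[:,:2]-[.752,-.095],axis=1)*1000-38; out['jar']=np.where(Pw[:,2]<.12,r,np.hypot(np.maximum(r,0),Pw[:,2]*1000-120))
    return {k:v.min() for k,v in out.items()}
def report(p,R,o,verbose=True,q=1.65):
    worst=(1e9,)
    for n,P in toolpts(o).items():
        c=clear(p+P/1000@R.T,q)
        k=min(c,key=c.get)
        if c[k]<worst[0]: worst=(c[k],n,k)
        if verbose: print('   ',n,{a:round(float(b),1) for a,b in c.items() if b<15})
    return worst
if __name__=='__main__':
    q0={}
    q=np.array([19.7,18.9,-20.9,5.9,-50.,173.6])
    # contact point: paddle front top corner
    cp=W(-14,0,115)
    for yaw in range(-70,116,10):
        for o in (0.0,.04,.0876):
          for loc in ((0,1),(0,-1)):
            for x in (-7,0,7):
              # contact: tip point at finger: z = +-(o/2+8)
              l=np.array([x,8,loc[1]*(o*500+8)])/1000
              if o==0 and loc[1]<0: continue
              qq=q.copy();p,R=FK(qq);tgt=cp-R@l;cmd=tgt.copy()
              for _ in range(14):
                qq,_r=solve(cmd,yaw,1.96,qq);p,R=FK(qq);tgt=cp-R@l;cmd=cmd+(tgt-p)*.7
              print(yaw,o,loc[1],x,'err %.1f'%(np.linalg.norm(p-tgt)*1000),'tip',round(R[:,1]@hx,2),round(R[:,1]@vy,2),report(p,R,o,False))
              if o==0 and x==0:q=qq
E
timeout 550 python3 col.py > col.txt; awk '{print}' col.txt | sort -t'(' -k3 | tail -3
python3 - <<'E'
import re
L=[l for l in open('col.txt')]
def k(l): return float(re.search(r'\((?:np.float64\()?(-?[\d.]+)',l).group(1))
L.sort(key=k,reverse=True); print(len(L)); print(''.join(L[:15]))
E
```

```text
110 0.0876 -1 0 err 27.3 tip 0.44 0.75 (np.float64(5.473268189612412), 'fA', 'wallF')
110 0.0876 -1 -7 err 21.7 tip 0.44 0.75 (np.float64(7.523956236177497), 'fA', 'wallF')
100 0.0876 -1 7 err 28.1 tip 0.39 0.7 (np.float64(9.485335564251884), 'fA', 'wallF')
285
90 0.0876 -1 -7 err 12.6 tip 0.32 0.66 (np.float64(12.40306806445821), 'fA', 'wallF')
100 0.0876 -1 -7 err 16.9 tip 0.38 0.7 (np.float64(12.401878873517205), 'fA', 'wallF')
90 0.0876 -1 0 err 18.2 tip 0.32 0.65 (np.float64(11.168830744761314), 'fA', 'wallF')
100 0.0876 -1 0 err 22.5 tip 0.38 0.7 (np.float64(10.939196119824743), 'fA', 'wallF')
90 0.0876 -1 7 err 23.8 tip 0.32 0.65 (np.float64(10.131315627879394), 'fA', 'wallF')
100 0.0876 -1 7 err 28.1 tip 0.39 0.7 (np.float64(9.485335564251884), 'fA', 'wallF')
110 0.0876 -1 -7 err 21.7 tip 0.44 0.75 (np.float64(7.523956236177497), 'fA', 'wallF')
110 0.0876 -1 0 err 27.3 tip 0.44 0.75 (np.float64(5.473268189612412), 'fA', 'wallF')
110 0.0876 -1 7 err 32.9 tip 0.45 0.74 (np.float64(3.4290627498882174), 'fA', 'wallF')
80 0.0876 -1 -7 err 8.7 tip 0.25 0.62 (np.float64(2.657593982277781), 'plate', 'flap')
80 0.0876 -1 0 err 14.3 tip 0.26 0.61 (np.float64(1.9772346833668237), 'plate', 'flap')
80 0.0876 -1 7 err 19.9 tip 0.26 0.61 (np.float64(1.3081537213781758), 'plate', 'flap')
-10 0.0876 1 0 err 0.2 tip -0.11 0.41 (np.float64(-1.1886767197837997), 'plate', 'flap')
-10 0.0876 1 -7 err 0.2 tip -0.11 0.41 (np.float64(-1.3280306992490125), 'plate', 'flap')
90 0.04 -1 -7 err 11.6 tip 0.33 0.67 (np.float64(-1.4730946251664108), 'fA', 'wallF')
```

```bash
sed -i "s/'flap':sd(g,\[-52,-78,50\],\[78,78,55\])/'flap':sd(g,[-52,-78,50],[78,78,85])/" col.py
cat > t4.py <<'E'
from col import *
q=np.array([8.3,9.7,-57.9,95.4,-19.3,173.6])
cp=W(-12,0,115)
for yaw in range(40,106,5):
    for lx in (-8,):
        l=np.array([lx,8,-(43.8+8)])/1000
        p,R=FK(q);tgt=cp-R@l;cmd=tgt.copy()
        best=None
        for _ in range(60):
            q,_r=solve(cmd,yaw,1.96,q);p,R=FK(q);tgt=cp-R@l;cmd=cmd+(tgt-p)*1.0
        print(yaw,q.round(1),'cmd',cmd.round(3),'errhvz',((p-tgt)@hx*1000).round(1),((p-tgt)@vy*1000).round(1),((p-tgt)[2]*1000).round(1),'tip %.2f %.2f'%(R[:,1]@hx,R[:,1]@vy),'jaw %.2f %.2f %.2f'%(R[:,2]@hx,R[:,2]@vy,R[2,2]),[str(w)[:5] for w in report(p,R,.0876,False)])
report(p,R,.0876)
E
timeout 500 python3 t4.py
```

```text
40 [ 11.5   9.8 -57.9  95.5 -17.1 173.6] cmd [ 0.689 -0.206  0.316] errhvz 0.0 -0.0 0.0 tip 0.02 0.49 jaw -0.86 -0.44 -0.26 ['-17.4', 'plate', 'flap']
45 [ 13.   10.5 -58.   95.5 -19.8 173.6] cmd [ 0.705 -0.233  0.318] errhvz -0.0 0.0 -0.0 tip 0.05 0.50 jaw -0.84 -0.44 -0.30 ['-17.2', 'plate', 'flap']
50 [ 14.6  11.2 -58.2  95.5 -22.5 173.6] cmd [ 0.724 -0.26   0.322] errhvz 0.0 0.0 0.0 tip 0.08 0.52 jaw -0.82 -0.45 -0.35 ['-17.2', 'plate', 'flap']
55 [ 15.8  11.9 -58.2  95.5 -24.7 173.6] cmd [ 0.66  -0.292  0.339] errhvz -0.2 0.4 -0.1 tip 0.10 0.53 jaw -0.81 -0.45 -0.38 ['-17.0', 'plate', 'flap']
60 [ 17.   12.7 -58.2  95.5 -26.8 173.6] cmd [ 0.588 -0.325  0.358] errhvz -0.7 1.4 -0.3 tip 0.13 0.54 jaw -0.79 -0.45 -0.42 ['-15.3', 'plate', 'flap']
65 [ 18.1  13.6 -58.2  95.5 -29.  173.6] cmd [ 0.515 -0.356  0.38 ] errhvz -1.3 2.5 -0.5 tip 0.15 0.56 jaw -0.77 -0.45 -0.45 ['-13.9', 'plate', 'flap']
70 [ 19.3  14.5 -58.2  95.5 -31.2 173.6] cmd [ 0.438 -0.388  0.404] errhvz -1.9 3.6 -0.7 tip 0.18 0.57 jaw -0.75 -0.45 -0.48 ['-10.8', 'plate', 'flap']
75 [ 20.4  15.5 -58.2  95.5 -33.5 173.6
[... 463 characters left out ...]
 0.474 -0.575  0.393] errhvz -204.2 -219.8 340.4 tip -0.66 0.55 jaw -0.61 -0.79 -0.07 ['263.9', 'plate', 'bottl']
95 [ 26.2  22.3 -58.2  95.5 -46.7 173.6] cmd [ 0.384 -0.499  0.498] errhvz -6.1 11.7 -2.3 tip 0.33 0.67 jaw -0.57 -0.42 -0.71 ['11.25', 'fA', 'wallF']
100 [ 27.4  24.3 -58.2  95.5 -50.  173.6] cmd [ 0.33  -0.518  0.532] errhvz -7.1 13.4 -2.7 tip 0.36 0.69 jaw -0.52 -0.41 -0.75 ['11.99', 'fA', 'wallF']
105 [ 28.4  26.8 -58.2  95.5 -53.5 173.6] cmd [ 0.241 -0.536  0.577] errhvz -5.5 15.9 -5.9 tip 0.40 0.71 jaw -0.47 -0.39 -0.79 ['9.561', 'fA', 'wallF']
    fA {'wallF': 9.6, 'wallR': 13.2, 'floor': 9.9}
    fB {}
    legs {}
    plate {'tongue': 14.1}
    neck {}
    fl {}
    wr {}
```

```bash
cat > t5.py <<'E'
from ik import *
from scipy.linalg import null_space
def jac(q):
    p0,R0=FK(q);J=np.zeros((6,6))
    for i in range(6):
        e=np.zeros(6);e[i]=.01;p,R=FK(q+e);J[:3,i]=(p-p0);J[3:,i]=Ro.from_matrix(R@R0.T).as_rotvec()
    return J/np.radians(.01)
for q,pos,yaw in (([34.70,11.84,3.9,6.65,-81.53,173.61],[.6555,.0917,.388],-49.4),([42.64,7.47,-4.10,11.14,-77.02,173.61],[.6555,.0917,.398],-35.4)):
    q=np.array(q);p,R=FK(q);tp,tR=target(pos,yaw)
    dp=tp-p;dr=Ro.from_matrix(tR@R.T).as_rotvec()
    n=null_space(jac(q)[:,:5].T)[:,0]
    if n[5]<0:n=-n
    print('dp',dp.round(4),'dr',dr.round(3));print(' np',(n[:3]/np.linalg.norm(n[:3])).round(3),(dp/np.linalg.norm(dp)).round(3)); print(' nr',(n[3:]/np.linalg.norm(n[3:])).round(3),(dr/np.linalg.norm(dr)).round(3),'w2',np.linalg.norm(n[:3])/np.linalg.norm(n[3:])*np.linalg.norm(dr)/np.linalg.norm(dp))
E
python3 t5.py
```

```text
dp [ 0.0383 -0.0524  0.01  ] dr [0.081 0.082 0.198]
 np [ 0.588 -0.796  0.144] [ 0.584 -0.797  0.153]
 nr [0.446 0.439 0.78 ] [0.354 0.359 0.864] w2 4.718893721152403
dp [ 0.076  -0.0914  0.0226] dr [0.098 0.165 0.278]
 np [ 0.682 -0.697  0.224] [ 0.628 -0.755  0.187]
 nr [0.379 0.57  0.729] [0.291 0.488 0.823] w2 3.8504207204148164
```

```bash
cat > t6.py <<'E'
from col import *
import sys
def fam(tgt,yaws,q,n=40,w=1.96):
    cmd=tgt.copy();out=[]
    for yaw in yaws:
        for _ in range(n):
            q,_r=solve(cmd,yaw,w,q);p,R=FK(q);cmd=cmd+(tgt-p)*.8
            if np.linalg.norm(tgt-p)<2e-4:break
        out.append((yaw,q,cmd.copy(),p,R))
        print(yaw,q.round(1),'cmd',cmd.round(3),'err',((p-tgt)*1000).round(0),'tip %.2f %.2f'%(R[:,1]@hx,R[:,1]@vy),'jaw %.2f %.2f %.2f'%(R[:,2]@hx,R[:,2]@vy,R[2,2]),[str(w)[:5] for w in report(p,R,.0876,False)])
    return out
if __name__=='__main__':
    for s in (W(-120,-20,250),W(-120,-20,350),W(-60,60,300)):
        print(s.round(3));fam(s,[-60,-50,-40,-30,-20,-10,0,10,20,30,40,50,60,70,80,90,100],np.array([30,12,0,5,-75,173.]))
E
timeout 500 python3 t6.py
```

```text
[0.629 0.085 0.25 ]
-60 [ 28.7  14.9  -8.1   6.2 -66.6 173.6] cmd [0.65  0.05  0.256] err [-0.  0. -0.] tip 0.05 0.08 jaw -0.74 0.67 0.02 ['47.91', 'legs', 'flap']
-50 [ 31.7  13.1 -13.7  12.4 -62.  173.6] cmd [0.671 0.026 0.271] err [-0.  0. -0.] tip 0.08 0.17 jaw -0.81 0.58 0.03 ['45.86', 'legs', 'flap']
-40 [ 34.3  10.8 -20.5  19.6 -56.2 173.6] cmd [0.69  0.011 0.296] err [-0.  0. -0.] tip 0.09 0.27 jaw -0.88 0.47 0.05 ['42.73', 'legs', 'flap']
-30 [ 36.    8.2 -28.   27.8 -49.6 173.6] cmd [0.703 0.003 0.33 ] err [-0.  0. -0.] tip 0.07 0.37 jaw -0.94 0.32 0.05 ['35.72', 'legs', 'flap']
-20 [ 36.2   5.4 -36.   37.6 -42.1 173.6] cmd [0.704 0.002 0.373] err [ 0. -0. -0.] tip 0.03 0.46 jaw -0.99 0.16 0.05 ['26.15', 'legs', 'flap']
-10 [ 49.6  -1.8 -34.   33.6 -53.3 173.6] cmd [ 0.733 -0.005  0.383] err [-68.  74.  66.] tip -0.01 0.47 jaw -1.00 0.06 0.05 ['98.43', 'fB', 'flap']
0 [ -1.   11.4 -46.1  95.5  -0.2 173.6] cmd [0.689 0.057 0.44 ] err [ 99. -81. -62.] tip -0.20 0.50 jaw -0.93 -0.37 0.01 ['-16.3', 'plate', 'flap']
10 [  6.1  -1.9 -54.9  95.5  -0.2 173.6] cmd [0.624 0.051 0.515
[... 5825 characters left out ...]
0.699 -0.368  0.579] err [ 66. -14.  51.] tip -0.20 0.69 jaw -0.94 -0.32 -0.05 ['80.10', 'plate', 'fin']
70 [ 15.4  -1.1 -56.4  95.5 -28.1 173.6] cmd [ 0.782 -0.437  0.647] err [-51.  14. -31.] tip 0.03 0.71 jaw -0.87 -0.33 -0.37 ['0.693', 'fB', 'fin']
80 [ -4.3   3.5 -34.8  95.5  -0.2 173.6] cmd [ 0.686 -0.453  0.564] err [130. -41. 132.] tip -0.25 0.74 jaw -0.95 -0.31 0.01 ['173.8', 'plate', 'fin']
90 [ 22.5   0.8 -58.2  95.5 -42.1 173.6] cmd [ 0.892 -0.546  0.732] err [-63.   9. -22.] tip 0.15 0.78 jaw -0.79 -0.27 -0.55 ['5.448', 'fB', 'fin']
100 [ 27.3   6.3 -58.2  95.5 -46.9 173.6] cmd [ 0.812 -0.556  0.717] err [-57.  40. -57.] tip 0.19 0.79 jaw -0.71 -0.31 -0.63 ['-4.73', 'fB', 'fin']
```

```bash
cat > sim.py <<'E'
from col import *
def chain(q):
    a1,e,d1,L2,k,L4,d6,d5=PRM
    R=Rz(q[0]);s=R@np.array([a1,e,d1]);R2=R@Ry(q[1]);el=s+R2@np.array([0,0,L2]);R3=R2@Ry(-q[2]);el=el+R3@np.array([0,0,k]);w=el+R3@np.array([L4,0,0])
    R5=R3@Rx(-q[3])@Ry(-q[4]);b=w+R5@np.array([0,d5,0]);return s,el,w,b
def armclear(q):
    s,el,w,b=chain(q);m=(1e9,)
    for A,B in ((el,w),(w,b)):
        P=A+(B-A)*np.linspace(0,1,25)[:,None]
        c=clear(P);k=min(c,key=c.get)
        if c[k]-60<m[0]: m=(c[k]-60,k)
    return m
def step(q,cmd,yaw,w=1.96):
    tp,tR=target(cmd,yaw)
    def f(x):
        p,R=FK(x);return np.concatenate([(p-tp)*w,Ro.from_matrix(tR@R.T).as_rotvec()])
    m=.05
    s=least_squares(f,np.clip(q,LO+m+1e-3,HI-m-1e-3),bounds=(LO+m,HI-m),max_nfev=60)
    return s.x
def show(q,cmd,yaw,o):
    p,R=FK(q);print('yaw %.0f'%yaw,'cmd',np.round(cmd,3),'q',q.round(1),'p',p.round(3),'hvz',((p-F)@hx*1000).round(0),((p-F)@vy*1000).round(0),(p[2]*1000).round(0),'tip %.2f %.2f'%(R[:,1]@hx,R[:,1]@vy),'jaw %.2f %.2f %.2f'%(R[:,2]@hx,R[:,2]@vy,R[2,2]),[str(x)[:6] for x in report(p,R,o,False)],[str(x)[:5] for x in armclear(q)])
if __name__=='__main__':
    q=np.array([42.64,7.47,-4.10,11.14,-77.02,173.6]);cmd=np.array([.6555,.0917,.398]);yaw=-38.5
    # just increase yaw with cmd fixed
    for yaw in np.arange(-38.5,106,4):
        qn=step(q,cmd,yaw);dq=np.abs(qn-q).max();q=qn
        show(q,cmd,yaw,.0876);print('   dq %.1f'%dq)
E
timeout 300 python3 sim.py
```

```text
yaw -38 cmd [0.656 0.092 0.398] q [ 42.2   6.8  -6.4  12.7 -75.3 173.6] p [0.581 0.168 0.37 ] hvz -178.0 -97.0 370.0 tip 0.06 0.21 jaw -0.89 0.46 0.04 ['142.51', 'fB', 'fin'] ['421.9', 'fin']
   dq 2.3
yaw -34 cmd [0.656 0.092 0.398] q [ 44.3   5.3 -10.   14.7 -72.9 173.6] p [0.572 0.173 0.363] hvz -178.0 -107.0 363.0 tip 0.06 0.24 jaw -0.91 0.41 0.05 ['142.40', 'fB', 'flap'] ['421.7', 'fin']
   dq 3.7
yaw -30 cmd [0.656 0.092 0.398] q [ 46.2   3.8 -13.8  16.7 -70.3 173.6] p [0.563 0.177 0.355] hvz -178.0 -117.0 355.0 tip 0.05 0.27 jaw -0.93 0.36 0.05 ['139.12', 'fB', 'flap'] ['421.0', 'fin']
   dq 3.8
yaw -26 cmd [0.656 0.092 0.398] q [ 48.1   2.4 -17.6  19.  -67.6 173.6] p [0.554 0.18  0.347] hvz -177.0 -126.0 347.0 tip 0.04 0.30 jaw -0.95 0.30 0.05 ['132.54', 'fB', 'bottle'] ['414.5', 'bottl']
   dq 3.8
yaw -22 cmd [0.656 0.092 0.398] q [ 49.8   1.1 -21.6  21.3 -64.7 173.6] p [0.547 0.182 0.337] hvz -176.0 -134.0 337.0 tip 0.03 0.33 jaw -0.97 0.24 0.05 ['121.88', 'fB', 'bottle'] ['399.7', 'bottl']
   dq 3.9
yaw -18 cmd [0.656 0.092 0.398] q [ 51.2   0.  -25.6  23.9 -61.6 173.6] p 
[... 5963 characters left out ...]
 -0.83 -0.37 ['101.18', 'fA', 'counte'] ['215.5', 'bottl']
   dq 2.1
yaw 98 cmd [0.656 0.092 0.398] q [ 54.2   9.9 -58.2  95.5 -26.  173.6] p [0.463 0.396 0.13 ] hvz -339.0 -296.0 130.0 tip -0.27 0.51 jaw -0.38 -0.84 -0.40 ['95.283', 'fA', 'counte'] ['221.8', 'bottl']
   dq 2.2
yaw 102 cmd [0.656 0.092 0.398] q [ 56.3  10.8 -58.2  95.5 -27.5 173.6] p [0.453 0.407 0.125] hvz -346.0 -309.0 125.0 tip -0.27 0.52 jaw -0.35 -0.84 -0.42 ['88.889', 'fA', 'counte'] ['228.3', 'bottl']
   dq 2.2
yaw 106 cmd [0.656 0.092 0.398] q [ 58.5  11.7 -58.2  95.5 -28.9 173.6] p [0.443 0.418 0.119] hvz -352.0 -322.0 119.0 tip -0.27 0.53 jaw -0.31 -0.84 -0.44 ['81.911', 'fA', 'counte'] ['235.2', 'bottl']
   dq 2.2
```

```bash
cat > scan.py <<'E'
from sim import *
from t5 import jac
import itertools
tgt=W(-25,-10,125)
def ikfix(fix,starts):
    free=[i for i in range(6) if i not in fix]
    sols=[]
    for s in starts:
        x0=np.array([s[i] for i in free]);
        def f(x):
            q=np.zeros(6);q[free]=x
            for i,v in fix.items():q[i]=v
            return (FK(q)[0]-tgt)*1000
        try: r=least_squares(f,np.clip(x0,LO[free]+.06,HI[free]-.06),bounds=(LO[free]+.05,HI[free]-.05),max_nfev=60)
        except Exception: continue
        if np.linalg.norm(r.fun)<.5:
            q=np.zeros(6);q[free]=r.x
            for i,v in fix.items():q[i]=v
            if not any(np.abs(q-t).max()<1 for t in sols): sols.append(q)
    return sols
def fixed(q,act):
    free=[i for i in range(6) if i not in act]
    J=jac(q);p,R=FK(q);best=(9,)
    for psi in range(-180,180,5):
        tR=Ro.from_euler('xyz',[-90,0,psi],degrees=True).as_matrix();dr=Ro.from_matrix(tR@R.T).as_rotvec()
        A=J[:3,free].T*3.84;b=-J[3:,free].T@dr
        dp,res,_,_=np.linalg.lstsq(A,b,rcond=None);e=np.linalg.norm(A@dp-b)
        g=J.T@np.concatenate([3.84*dp,dr])   # desired joint motion direction
        ok=all((g[i]>0)==(q[i]>(LO[i]+HI[i])/2) for i in act)
        if ok and e<best[0]: best=(e,psi,dp.round(2))
    return best
starts=[np.array([a,b,c,d,e,0]) for a in (-30,20,70) for b in (-20,20) for c in (-50,-15) for d in (0,) for e in (-20,-60)]
for j6 in (173.6,-173.6):
    for name,lst in (('j3',[{2:-58.2,3:v} for v in range(-160,96,20)]),('j4',[{3:95.4,2:v} for v in range(-58,60,15)]),('j4m',[{3:-173.8,2:v} for v in range(-58,60,15)])):
        for fx in lst:
            fx=dict(fx);fx[5]=j6
            for q in ikfix(fx,starts):
                p,R=FK(q);t=R[:,1]
                if t@hx<.15 or t[2]>-.3: continue
                act=[5,2] if name=='j3' else [5,3]
                print(name,j6,q.round(0),'tip %.2f %.2f'%(t@hx,t@vy),'jaw %.2f %.2f %.2f'%(R[:,2]@hx,R[:,2]@vy,R[2,2]),fixed(q,act))
E
sed -i 's/^for q,pos,yaw in/if __name__=="__main__":\n  for q,pos,yaw in/; ' t5.py
python3 - <<'E'
s=open('t5.py').read();i=s.index('  for q,pos');h,t=s[:i],s[i:]
L=t.split('\n');L=[L[0]]+['  '+l for l in L[1:]];open('t5.py','w').write(h+'\n'.join(L))
E
timeout 560 python3 scan.py
cat > fast.py <<'E'
import numpy as np
import arm
def Rx(a):
    c,s=np.cos(np.radians(a)),np.sin(np.radians(a));return np.array([[1,0,0],[0,c,-s],[0,s,c]])
def Ry(a):
    c,s=np.cos(np.radians(a)),np.sin(np.radians(a));return np.array([[c,0,s],[0,1,0],[-s,0,c]])
def Rz(a):
    c,s=np.cos(np.radians(a)),np.sin(np.radians(a));return np.array([[c,-s,0],[s,c,0],[0,0,1]])
arm.Rx,arm.Ry,arm.Rz=Rx,Ry,Rz
E
sed -i '1i import fast' scan.py; (time timeout 570 python3 -u scan.py) 2>&1 | tail -60
```

```text
real	0m44.758s
user	0m43.273s
sys	0m0.378s
```

```bash
cat > t7.py <<'E'
import fast
from sim import *
q0=np.array([19.7,18.9,-20.9,5.9,-50.,173.6])
out=[]
for sgn,yaws,qs in ((1,range(-70,-14,10),q0),(-1,range(-75,-150,-15),np.array([14.3,20.3,-14.2,-4.7,-55.3,-173.6]))):
  for cph in (-12,):
    for o in (0.0,.05,.0876):
      for fs in (1,-1):
        for lx in (-9,0,9):
          for lz in ((o*500+1),(o*500+16)):
            if o==0 and lz<5: continue
            q=qs.copy()
            for yaw in yaws:
              l=np.array([lx,8,fs*lz])/1000
              p,R=FK(q);cmd=W(cph,0,115)-R@l
              for _ in range(6):
                q=step(q,cmd,yaw);p,R=FK(q);e=W(cph,0,115)-R@l-p;cmd=cmd+e*.8
              w=report(p,R,o,False)
              out.append((w[0],w[1],w[2],sgn,yaw,o,fs,lx,lz,np.linalg.norm(e)*1000,(R[:,1]@hx).round(2),(R[:,1]@vy).round(2)))
out.sort(key=lambda a:-a[0])
for a in out[:20]: print(a)
E
time timeout 570 python3 t7.py
```

```text
(np.float64(-16.0415369579364), 'plate', 'flap', 1, -30, 0.0876, -1, 9, 59.8, np.float64(1.077324744598249), np.float64(0.04), np.float64(0.35))
(np.float64(-16.196270956490835), 'plate', 'flap', 1, -60, 0.0876, -1, 0, 59.8, np.float64(0.27311502540447263), np.float64(0.09), np.float64(0.14))
(np.float64(-16.348396056757025), 'plate', 'flap', 1, -50, 0.0876, -1, 9, 59.8, np.float64(0.4384851077894242), np.float64(0.1), np.float64(0.21))
(np.float64(-16.81773324412515), 'plate', 'flap', 1, -20, 0.0876, -1, 9, 59.8, np.float64(1.7697636547450144), np.float64(-0.03), np.float64(0.39))
(np.float64(-16.856828690215877), 'plate', 'flap', 1, -60, 0.0876, -1, 9, 59.8, np.float64(0.24802536510276912), np.float64(0.09), np.float64(0.13))
(np.float64(-16.86290368688178), 'plate', 'flap', 1, -70, 0.0876, -1, 9, 59.8, np.float64(0.1467002017975795), np.float64(0.05), np.float64(0.06))
(np.float64(-16.911892061053706), 'plate', 'flap', 1, -40, 0.0876, -1, 9, 59.8, np.float64(0.6999146803766528), np.float64(0.08), np.float64(0.29))
(np.float64(-16.97436595309472), 'plate', 'flap', 1, -70, 0.0876, -
[... 1179 characters left out ...]
9, 59.8, np.float64(1.230079143303217), np.float64(0.04), np.float64(0.36))
(np.float64(-17.17245404387465), 'neck', 'flap', 1, -20, 0.05, 1, 9, 26.0, np.float64(3.230277882319376), np.float64(-0.03), np.float64(0.4))
(np.float64(-17.17498550231693), 'plate', 'flap', 1, -60, 0.0876, -1, 9, 44.8, np.float64(0.24822566822754408), np.float64(0.09), np.float64(0.13))
(np.float64(-17.184088658139856), 'plate', 'flap', 1, -50, 0.0876, -1, 0, 59.8, np.float64(0.47653999112493295), np.float64(0.1), np.float64(0.22))
(np.float64(-17.190650914875278), 'plate', 'flap', 1, -40, 0.05, 1, 9, 26.0, np.float64(0.860942102397827), np.float64(0.09), np.float64(0.29))
real	1m28.162s
user	1m27.549s
sys	0m0.250s
```

```bash
cat > t8.py <<'E'
import fast
from sim import *
from t5 import jac
LIM={2:-58.23,3:95.46,5:173.61}
def q3(x):
    q=np.zeros(6);q[[0,1,4]]=x
    for i,v in LIM.items():q[i]=v
    return q
def solve3(tp,l,x0):
    def f(x):
        p,R=FK(q3(x));return (p+R@l-tp)*1000
    r=least_squares(f,np.clip(x0,[-60,-60,-100],[90,90,-1]),bounds=([-60,-60,-100],[90,90,-.2]))
    return r.x,np.linalg.norm(r.fun)
def command(q,psis=range(60,160,5),w2=3.84):
    J=jac(q);p,R=FK(q);out=[]
    for psi in psis:
        tR=Ro.from_euler('xyz',[-90,0,psi],degrees=True).as_matrix();dr=Ro.from_matrix(tR@R.T).as_rotvec()
        fr=[0,1,4];dp=np.linalg.solve(J[:3,fr].T*w2,-J[3:,fr].T@dr)
        g=J.T@np.concatenate([w2*dp,dr])
        if g[2]<0 and g[3]>0 and g[5]>0: out.append((psi,(p+dp).round(3),g[[2,3,5]].round(2),np.degrees(np.linalg.norm(dr)).round(0)))
    return out
if __name__=='__main__':
    for o in (0.0,.03,.06,.0876):
        for fs in (-1,1):
            for lx in (-9,0,9):
                for lz in (o*500+1,o*500+16):
                    l=np.array([lx,8,fs*lz])/1000
                    for cp in ((-12,0,115),(-10,0,116)):
                        x,e=solve3(W(*cp),l,[27,22,-47])
                        q=q3(x);p,R=FK(q);w=report(p,R,o,False)
                        if e<1 and w[0]>-12: print(o,fs,lx,round(lz),cp[0],x.round(1),'tip %.2f %.2f jaw %.2f %.2f %.2f'%(R[:,1]@hx,R[:,1]@vy,R[:,2]@hx,R[:,2]@vy,R[2,2]),[str(v)[:5] for v in w],[str(v)[:5] for v in armclear(q)])
E
timeout 570 python3 t8.py
sed -i 's/if e<1 and w\[0\]>-12: print(/if lx==0 and cp[0]==-12: print(round(e,1),/' t8.py; timeout 570 python3 t8.py
```

```text
0.0 0.0 -1 0 1 -12 [  4.1   7.8 -12.7] tip 0.00 0.47 jaw -0.91 -0.36 -0.19 ['-17.0', 'plate', 'flap'] ['133.6', 'bottl']
0.0 0.0 -1 0 16 -12 [  5.8   8.2 -13.1] tip -0.00 0.47 jaw -0.90 -0.38 -0.20 ['-17.4', 'plate', 'flap'] ['129.2', 'bottl']
0.0 0.0 1 0 1 -12 [  3.8   7.8 -12.5] tip 0.00 0.47 jaw -0.92 -0.35 -0.19 ['-17.2', 'plate', 'flap'] ['134.3', 'bottl']
0.0 0.0 1 0 16 -12 [  1.5   7.3 -11. ] tip -0.01 0.46 jaw -0.93 -0.33 -0.16 ['-17.3', 'plate', 'flap'] ['135.3', 'flap']
0.0 0.03 -1 0 16 -12 [  5.8   8.2 -13.1] tip -0.00 0.47 jaw -0.90 -0.38 -0.20 ['-17.4', 'plate', 'flap'] ['129.2', 'bottl']
0.0 0.03 -1 0 31 -12 [  7.    8.4 -12.7] tip -0.02 0.46 jaw -0.89 -0.40 -0.19 ['-17.4', 'legs', 'flap'] ['126.6', 'bottl']
0.0 0.03 1 0 16 -12 [  1.5   7.3 -11. ] tip -0.01 0.46 jaw -0.93 -0.33 -0.16 ['-17.3', 'plate', 'flap'] ['135.3', 'flap']
0.0 0.03 1 0 31 -12 [-1.6  6.9 -8.2] tip -0.03 0.45 jaw -0.95 -0.30 -0.12 ['-17.4', 'fB', 'flap'] ['134.5', 'flap']
0.0 0.06 -1 0 31 -12 [  7.    8.4 -12.7] tip -0.02 0.46 jaw -0.89 -0.40 -0.19 ['-17.4', 'legs', 'flap'] ['126.6', 'bottl']
0.0 0.06 -1 0 46 -12 [  7.7   8.4 -11.6] tip -0.04 0.45 jaw -0.89 -0.42 -0.18 ['-17.4', 'legs', 'flap'] ['125.7', 'bottl']
0.0 0.06 1 0 31 -12 [-1.6  6.9 -8.2] tip -0.03 0.45 jaw -0.95 -0.30 -0.12 ['-17.4', 'plate', 'flap'] ['134.5', 'flap']
0.0 0.06 1 0 46 -12 [-5.9  6.6 -3.7] tip -0.07 0.43 jaw -0.96 -0.26 -0.05 ['-17.2', 'plate', 'flap'] ['136.0', 'flap']
0.0 0.0876 -1 0 45 -12 [  7.6   8.4 -11.8] tip -0.03 0.45 jaw -0.89 -0.42 -0.18 ['-17.4', 'legs', 'flap'] ['125.7', 'bottl']
0.0 0.0876 -1 0 60 -12 [  8.    8.3 -10. ] tip -0.06 0.44 jaw -0.89 -0.44 -0.15 ['-17.4', 'legs', 'flap'] ['126.3', 'bottl']
0.0 0.0876 1 0 45 -12 [-5.5  6.6 -4.2] tip -0.06 0.43 jaw -0.96 -0.26 -0.06 ['-17.3', 'plate', 'flap'] ['135.7', 'flap']
0.8 0.0876 1 0 60 -12 [-9.4  6.7 -0.2] tip -0.10 0.41 jaw -0.97 -0.23 0.00 ['-17.3', 'plate', 'flap'] ['139.4', 'flap']
```

```bash
cat > t9.py <<'E'
import fast
from col import *
res=[]
for o in (0,.03,.06,.0876):
    T=toolpts(o)
    allp=np.vstack([T[k] for k in ('legs','plate','neck','fl','wr')]);names=sum([[k]*len(T[k]) for k in ('legs','plate','neck','fl','wr')],[])
    for psi in range(0,360,10):
        R=Ro.from_euler('xyz',[-90,0,psi],degrees=True).as_matrix()
        for fs in (1,-1):
            tips=T['fA' if fs>0 else 'fB'];tips=tips[tips[:,1]>7]
            tw=tips@R.T
            # front-most tip point in h
            hh=tw@hx; i=hh.argmax()
            # want that point at V in [-8,8], find max h
            for zt in (105,116):
                for v in (-8,0,8):
                    lo,hi=-150,20
                    for _ in range(9):
                        m=(lo+hi)/2
                        p=W(m,v,zt)-tw[i]/1000
                        c=clear(p+allp@R.T/1000); cc=min(c['flap'],c['fin'],c['ear'],c['post'])
                        if cc>1: lo=m
                        else: hi=m
                    res.append((lo,o,psi,fs,zt,v))
res.sort(reverse=True)
for r in res[:8]: print(r)
E
timeout 500 python3 t9.py
```

```text
(-33.125, 0.0876, 340, -1, 105, 8)
(-33.125, 0.0876, 340, -1, 105, 0)
(-33.125, 0.0876, 340, -1, 105, -8)
(-33.125, 0.0876, 260, -1, 105, 8)
(-33.125, 0.0876, 260, -1, 105, 0)
(-33.125, 0.0876, 260, -1, 105, -8)
(-33.125, 0.0876, 160, 1, 105, 8)
(-33.125, 0.0876, 160, 1, 105, 0)
```

```bash
python3 - <<'E'
import cv2
a=cv2.imread('pics/k_wrist.png')[245:385,250:390]
cv2.imwrite('pics/kz.png',cv2.resize(a,None,fx=4.2,fy=4.2,interpolation=cv2.INTER_CUBIC))
from ov import *
import pickle
overlay('wrist',cv2.imread('pics/k_wrist.png'),np.load('posew.npy'),(250,390,245,385),4.2,q=1.65,tab=30,st=pickle.load(open('k_wrist.pkl','rb')),out='kzo')
E
cat > t10.py <<'E'
import fast
from sim import *
def maxh(R,o,zts=(100,108,116),vs=(-8,0,8)):
    T=toolpts(o);ks=('legs','plate','neck','fl','wr')
    allp=np.vstack([T[k] for k in ks]);best=(-999,)
    for f in ('fA','fB'):
        tw=T[f]@R.T
        low=tw[:,2]<tw[:,2].min()+6   # near-lowest points usable for pressing
        idx=np.where(low)[0];i=idx[(tw[idx]@hx).argmax()]
        for zt in zts:
            for v in vs:
                lo,hi=-150,40
                for _ in range(9):
                    m=(lo+hi)/2;p=W(m,v,zt)-tw[i]/1000
                    c=clear(p+allp@R.T/1000);c2=clear(p+np.vstack([T['fA'],T['fB']])@R.T/1000)
                    cc=min(c['flap'],c['fin'],c['ear'],c['post'],c2['flap'])
                    if cc>1:lo=m
                    else:hi=m
                if lo>best[0]:best=(lo,o,f,zt,v)
    return best
if __name__=='__main__':
    for s,yaws,q in ((1,range(-80,60,10),np.array([17,19.8,-17,.1,-53,173.])),):
        for yaw in yaws:
            cmd=W(-60,0,150)
            for _ in range(12):
                q=step(q,cmd,yaw);p,R=FK(q);cmd=cmd+(W(-60,0,150)-p)*.6
            print(yaw,q.round(0),'tip %.2f %.2f'%(R[:,1]@hx,R[:,1]@vy),'jaw %.2f %.2f'%(R[:,2]@hx,R[:,2]@vy),max(maxh(R,o) for o in (0,.05,.0876)))
E
timeout 570 python3 t10.py
```

```text
-80 [ 20.  19. -13.   0. -58. 170.] tip -0.00 0.00 jaw -0.55 0.84 (-37.55859375, 0.0876, 'fB', 100, -8)
-70 [ 22.  19. -15.   4. -56. 174.] tip 0.04 0.04 jaw -0.66 0.76 (-35.33203125, 0.0876, 'fB', 100, -8)
-60 [ 25.  17. -20.  10. -52. 174.] tip 0.08 0.12 jaw -0.74 0.67 (-31.25, 0.0876, 'fB', 100, -8)
-50 [ 27.  16. -26.  18. -46. 174.] tip 0.10 0.20 jaw -0.83 0.55 (-29.0234375, 0.0876, 'fB', 100, -8)
-40 [ 28.  13. -34.  26. -39. 174.] tip 0.09 0.29 jaw -0.91 0.41 (-33.4765625, 0.0876, 'fB', 100, -8)
-30 [ 28.  11. -41.  37. -32. 174.] tip 0.05 0.37 jaw -0.97 0.24 (-33.4765625, 0.0876, 'fB', 100, -8)
-20 [ 24.   9. -48.  52. -23. 174.] tip -0.01 0.42 jaw -1.00 0.04 (-34.58984375, 0.0876, 'fB', 100, -8)
-10 [ 13.   7. -55.  73. -10. 174.] tip -0.12 0.44 jaw -0.98 -0.19 (-35.33203125, 0.0876, 'fB', 100, -8)
0 [  1.   6. -56.  95.  -0. 174.] tip -0.19 0.43 jaw -0.92 -0.39 (-41.26953125, 0.0876, 'fB', 100, -8)
10 [  2.   6. -56.  95.  -2. 174.] tip -0.16 0.44 jaw -0.92 -0.39 (-39.78515625, 0.0876, 'fB', 100, -8)
20 [  4.   7. -56.  95.  -7. 174.] tip -0.11 0.47 jaw -0.91 -0.40 (-39.04296875, 0.0876, 'fB', 100, -8)
30 [  7.   7. -56.  95. -11. 174.] tip -0.06 0.50 jaw -0.90 -0.41 (-34.58984375, 0.0876, 'fB', 100, -8)
40 [ 10.   7. -56.  95. -16. 174.] tip -0.01 0.53 jaw -0.88 -0.41 (-29.765625, 0.0876, 'fB', 100, -8)
50 [ 13.   8. -57.  95. -21. 174.] tip 0.04 0.56 jaw -0.86 -0.41 (-21.23046875, 0.0876, 'fB', 100, -8)
```

```bash
cat > t11.py <<'E'
import fast
from t8 import *
def info(x,o=.0876):
    q=q3(x);p,R=FK(q);w=report(p,R,o,False)
    tips={}
    for nm,l in (('in',[-10,8,-43.8]),('out',[-10,8,-62]),('in+',[10,8,-43.8])):
        t=p+R@np.array(l)/1000-F;tips[nm]=(round(t@hx*1000),round(t@vy*1000),round(t[2]*1000))
    print(x,'tip %.2f %.2f'%(R[:,1]@hx,R[:,1]@vy),'TCP',p.round(3),tips,[str(v)[:5] for v in w],[str(v)[:5] for v in armclear(q)])
    return q
for x in ([22.7,17.8,-38.4],[26.2,22.3,-46.7],[27.4,24.3,-50],[28.4,26.8,-53.5],[25,23,-46],[25,24,-50],[24,23,-48]):
    q=info(np.array(x,float))
    for c in command(q,range(70,150,10)): print('    ',c)
    J=jac(q)[:3][:,[0,1,4]];print('   sv',np.linalg.svd(J)[1].round(3),'weak dir hvz',(np.linalg.svd(J)[0][:,2]@np.stack([hx,vy,[0,0,1]],1)).round(2))
E
timeout 300 python3 t11.py
```

```text
[ 22.7  17.8 -38.4] tip 0.25 0.62 TCP [0.609 0.027 0.092] {'in': (-20, 3, 108), 'out': (-8, 11, 119), 'in+': (-34, 16, 115)} ['0.563', 'plate', 'flap'] ['71.10', 'bottl']
     (80, array([ 0.605, -0.422,  0.404]), array([-0.61,  0.49,  1.05]), np.float64(74.0))
     (90, array([-0.213, -0.529,  0.575]), array([-2.48,  0.25,  1.22]), np.float64(83.0))
     (100, array([-1.058, -0.637,  0.75 ]), array([-4.41,  0.  ,  1.38]), np.float64(91.0))
   sv [0.691 0.608 0.027] weak dir hvz [ 0.44 -0.88  0.19]
[ 26.2  22.3 -46.7] tip 0.33 0.67 TCP [0.613 0.023 0.083] {'in': (-21, 7, 107), 'out': (-11, 15, 119), 'in+': (-36, 19, 111)} ['11.37', 'fA', 'wallF'] ['53.57', 'bottl']
     (90, array([ 0.844, -0.447,  0.394]), array([-0.27,  0.63,  1.13]), np.float64(82.0))
     (100, array([-0.06, -0.55,  0.6 ]), array([-2.28,  0.27,  1.29]), np.float64(90.0))
   sv [0.68  0.613 0.028] weak dir hvz [ 0.44 -0.88  0.21]
[ 27.4  24.3 -50. ] tip 0.36 0.69 TCP [0.614 0.021 0.08 ] {'in': (-22, 9, 106), 'out': (-12, 16, 119), 'in+': (-37, 21, 110)} ['12.12', 'fA', 'wallF'] ['47.61', 'bottl']
     (100, array(
[... 1075 characters left out ...]
8 TCP [ 0.615 -0.004  0.083] {'in': (2, 18, 108), 'out': (12, 25, 122), 'in+': (-13, 31, 113)} ['-3.15', 'fA', 'wallF'] ['39.15', 'bottl']
     (100, array([ 0.106, -0.547,  0.581]), array([-1.92,  0.34,  1.29]), np.float64(92.0))
   sv [0.676 0.616 0.028] weak dir hvz [ 0.39 -0.9   0.21]
[ 24.  23. -48.] tip 0.38 0.66 TCP [ 0.614 -0.006  0.083] {'in': (5, 18, 107), 'out': (16, 25, 120), 'in+': (-9, 31, 112)} ['-5.04', 'plate', 'flap'] ['41.62', 'bottl']
     (90, array([ 0.751, -0.498,  0.419]), array([-0.46,  0.61,  1.15]), np.float64(84.0))
     (100, array([-0.176, -0.557,  0.63 ]), array([-2.5 ,  0.23,  1.32]), np.float64(92.0))
   sv [0.679 0.614 0.028] weak dir hvz [ 0.39 -0.9   0.21]
```

```bash
cat > t12.py <<'E'
import fast,sys
from sim import *
def run(path,q,every=3,o=.0876):
    cmd,yaw=np.array(path[0][:3]),path[0][3];k=0;mn=(99,)
    for tgt in path[1:]:
        tp,ty=np.array(tgt[:3]),tgt[3]
        n=int(max(np.linalg.norm(tp-cmd)/.0417,abs(ty-yaw)/7.1))+1
        for i in range(1,n+1):
            c=cmd+(tp-cmd)*i/n;y=yaw+(ty-yaw)*i/n
            qn=step(q,c,y);dq=np.abs(qn-q).max();q=qn;k+=1
            p,R=FK(q);w=report(p,R,o,False)
            if k%every==0 or dq>15 or w[0]<5 or i==n: print('dq %.0f'%dq,end=' ');show(q,c,y,o)
        cmd,yaw=tp,ty
    return q
if __name__=='__main__':
    q=np.array([42.2,6.8,-6.4,12.7,-75.3,173.6])
    run([(.6555,.0917,.398,-38.5),(.66,.25,.45,-10),(.66,.25,.45,90),(.62,-.474,.424,90)],q)
E
timeout 500 python3 t12.py
```

```text
dq 4 yaw -21 cmd [0.658 0.187 0.429] q [ 54.3   4.7 -10.1  17.4 -72.7 173.6] p [0.545 0.263 0.381] hvz -250.0 -168.0 381.0 tip 0.01 0.29 jaw -0.97 0.23 0.06 ['185.47', 'fB', 'bottle'] ['475.7', 'bottl']
dq 3 yaw -10 cmd [0.66 0.25 0.45] q [ 61.4   3.7 -13.6  21.4 -69.3 173.6] p [0.522 0.32  0.382] hvz -294.0 -211.0 382.0 tip -0.05 0.35 jaw -0.99 0.07 0.08 ['209.22', 'fB', 'bottle'] ['485.2', 'bottl']
dq 8 yaw -3 cmd [0.66 0.25 0.45] q [ 63.5   1.5 -21.1  26.1 -63.3 173.6] p [0.514 0.32  0.362] hvz -290.0 -218.0 362.0 tip -0.08 0.40 jaw -1.00 -0.04 0.07 ['192.03', 'fB', 'bottle'] ['454.2', 'bottl']
dq 18 yaw 10 cmd [0.66 0.25 0.45] q [ 56.2   2.  -40.8  47.4 -37.6 173.6] p [0.563 0.308 0.277] hvz -298.0 -169.0 277.0 tip -0.21 0.50 jaw -0.94 -0.34 0.04 ['143.22', 'plate', 'bottle'] ['307.1', 'bottl']
dq 45 yaw 17 cmd [0.66 0.25 0.45] q [ 20.4   5.2 -50.3  92.3  -0.2 173.6] p [0.64  0.245 0.22 ] hvz -271.0 -74.0 220.0 tip -0.39 0.41 jaw -0.76 -0.65 0.04 ['118.10', 'plate', 'fin'] ['152.2', 'bottl']
dq 3 yaw 37 cmd [0.66 0.25 0.45] q [ 25.9   5.  -50.5  95.5  -0.8 173.6] p [0.608 0.31  0
[... 1471 characters left out ...]
.0 tip -0.11 0.61 jaw -0.57 -0.68 -0.45 ['84.867', 'plate', 'bottle'] ['168.1', 'bottl']
dq 2 yaw 90 cmd [ 0.631 -0.273  0.431] q [ 34.8  14.  -58.2  95.5 -35.2 173.6] p [0.587 0.172 0.118] hvz -183.0 -92.0 118.0 tip 0.05 0.65 jaw -0.61 -0.59 -0.53 ['65.492', 'wr', 'bottle'] ['130.3', 'bottl']
dq 2 yaw 90 cmd [ 0.624 -0.394  0.427] q [ 29.   19.  -58.2  95.5 -41.4 173.6] p [0.607 0.078 0.092] hvz -105.0 -38.0 92.0 tip 0.22 0.66 jaw -0.61 -0.48 -0.63 ['29.180', 'fB', 'wallF'] ['82.50', 'bottl']
dq 2 yaw 90 cmd [ 0.62  -0.474  0.424] q [ 25.   23.  -58.2  95.5 -46.  173.6] p [0.611 0.013 0.073] hvz -46.0 -8.0 73.0 tip 0.35 0.65 jaw -0.58 -0.42 -0.70 ['7.1811', 'fA', 'wallF'] ['45.08', 'bottl']
```

```bash
python3 - <<'E'
from h import *
for n,uv,z in (('dabba',(240,289),.11),('bowl',(233,228),.06),('tub',(176,238),.075),('katori',(317,262),.042),('mixer',(275,140),.15),('mixtop',(269,103),.3)):
    print(n,ray('top',uv,z).round(3))
print(ray('side',(398,152),.3),ray('side',(240,220),.11))
E
python3 - <<'E'
s=open('col.py').read()
s=s.replace("    return {k:v.min()","    for nm,x,y,rr,hh in (('dabba',.46,.36,53,112),('bowl',.60,.37,58,66),('katori',.533,.189,42,42),('mixer',.83,.28,90,400)):\n        r=np.linalg.norm(Pw[:,:2]-[x,y],axis=1)*1000-rr; out[nm]=np.where(Pw[:,2]<hh/1000,r,np.hypot(np.maximum(r,0),Pw[:,2]*1000-hh))\n    return {k:v.min()")
open('col.py','w').write(s)
E
```

```text
dabba [0.457 0.369 0.11 ]
bowl [0.613 0.399 0.06 ]
tub [0.584 0.538 0.075]
katori [0.532 0.19  0.042]
mixer [0.81  0.291 0.15 ]
mixtop [0.838 0.292 0.3  ]
[0.80594009 0.19271014 0.3       ] [0.45371744 0.35743432 0.11      ]
```

```bash
cat > t13.py <<'E'
from t12 import *
q=np.array([42.2,6.8,-6.4,12.7,-75.3,173.6])
run([(.6555,.0917,.398,-38.5),(.66,.17,.47,-10),(.66,.16,.5,20),(.64,-.05,.48,60),(.63,-.2,.46,90),(.62,-.394,.44,90),(.62,-.474,.424,90)],q,every=2)
E
timeout 500 python3 t13.py
```

```text
dq 4 yaw -27 cmd [0.657 0.123 0.427] q [ 49.5   3.5 -10.8  16.6 -73.5 173.6] p [0.553 0.209 0.383] hvz -203.0 -139.0 383.0 tip 0.03 0.28 jaw -0.95 0.32 0.06 ['132.48', 'legs', 'mixer'] ['376.6', 'mixer']
dq 4 yaw -16 cmd [0.659 0.154 0.456] q [ 5.670e+01  1.000e-01 -1.580e+01  2.080e+01 -7.120e+01  1.736e+02] p [0.523 0.243 0.391] hvz -223.0 -180.0 391.0 tip -0.01 0.34 jaw -0.98 0.16 0.07 ['173.57', 'fA', 'mixer'] ['416.1', 'mixer']
dq 3 yaw -10 cmd [0.66 0.17 0.47] q [ 60.2  -1.5 -18.5  23.1 -69.9 173.6] p [0.509 0.259 0.394] hvz -232.0 -199.0 394.0 tip -0.04 0.37 jaw -0.99 0.08 0.07 ['181.85', 'fB', 'bottle'] ['436.0', 'mixer']
dq 6 yaw -4 cmd [0.66  0.168 0.476] q [ 62.8  -3.9 -24.1  26.5 -66.4 173.6] p [0.497 0.259 0.384] hvz -227.0 -210.0 384.0 tip -0.06 0.41 jaw -1.00 -0.01 0.07 ['169.75', 'fB', 'bottle'] ['447.3', 'mixer']
dq 8 yaw 8 cmd [0.66  0.164 0.488] q [ 63.8  -6.1 -36.6  36.8 -55.  173.6] p [0.501 0.259 0.344] hvz -229.0 -207.0 344.0 tip -0.14 0.50 jaw -0.98 -0.20 0.04 ['140.19', 'fB', 'bottle'] ['390.1', 'bottl']
dq 59 yaw 14 cmd [0.66  0.162 0.494] q [ 13.3   1.9 -51
[... 1715 characters left out ...]
.0 tip -0.03 0.64 jaw -0.62 -0.61 -0.49 ['40.633', 'legs', 'dabba'] ['152.2', 'bottl']
dq 2 yaw 90 cmd [ 0.624 -0.316  0.448] q [ 32.7  13.9 -58.2  95.5 -36.6 173.6] p [0.597 0.143 0.124] hvz -161.0 -73.0 124.0 tip 0.08 0.66 jaw -0.63 -0.55 -0.55 ['39.022', 'fA', 'katori'] ['123.2', 'bottl']
dq 2 yaw 90 cmd [ 0.62  -0.394  0.44 ] q [ 28.9  17.7 -58.2  95.5 -40.9 173.6] p [0.608 0.081 0.103] hvz -108.0 -38.0 103.0 tip 0.21 0.66 jaw -0.62 -0.48 -0.62 ['36.302', 'wr', 'bottle'] ['89.34', 'bottl']
dq 3 yaw 90 cmd [ 0.62  -0.474  0.424] q [ 25.   23.  -58.2  95.5 -46.  173.6] p [0.611 0.013 0.073] hvz -46.0 -8.0 73.0 tip 0.35 0.65 jaw -0.58 -0.42 -0.70 ['7.1819', 'fA', 'wallF'] ['45.09', 'bottl']
```

>>> play_rows(
  increments=[
    {"x":0.001,"y":0.016,"z":0.014,"roll":5.6,"fingers":0.087},
    {"x":0.002,"y":0.031,"z":0.029,"roll":11.2,"fingers":0.087},
    {"x":0.003,"y":0.047,"z":0.043,"roll":16.8,"fingers":0.087},
    {"x":0.004,"y":0.062,"z":0.058,"roll":22.4,"fingers":0.087},
    {"x":0.005,"y":0.078,"z":0.072,"roll":28,"fingers":0.087},
  ],
)

```text
time_s: 11.78
tool_pos: [0.5314, 0.2897, 0.422]
ee_rot: [-85.2, -17.2, -35.8]
wrist_force: [0.6, 0.1, 0.1]
opening: 0.0779
```

```bash
cat > st.py <<'E'
import fast,sys
from sim import *
from bench import ctrl
st=ctrl.observe();q=np.array(st['joint_pos']);print('t',st['time_s'],'F',st['wrist_force'].round(1));show(q,[0,0,0],0,.0876)
E
python3 st.py
```

```text
t 11.7833 F [0.6 0.1 0.1]
yaw 0 cmd [0 0 0] q [ 57.6   3.7  -6.6  17.9 -76.4 173.6] p [0.531 0.29  0.422] hvz -269.0 -191.0 422.0 tip -0.02 0.31 jaw -0.98 0.19 0.08 ['171.30', 'fA', 'mixer'] ['431.0', 'mixer']
```

```bash
cat > t14.py <<'E'
import fast
from t5 import *
def inv(q,w2=3.84,act=(5,)):
    q=np.array(q,float);p,R=FK(q);free=[i for i in range(6) if i not in act]
    n=null_space(jac(q)[:,free].T)[:,0];best=(9,)
    for psi in np.arange(-120,120,.25):
        dr=Ro.from_matrix(target([0,0,0],psi)[1]@R.T).as_rotvec();
        c=np.linalg.norm(np.cross(dr,n[3:]))/np.linalg.norm(dr)/np.linalg.norm(n[3:])
        if c<best[0]: best=(c,psi,dr)
    c,psi,dr=best;s=(dr@n[3:])/(n[3:]@n[3:])
    return psi,c,(p+s*n[:3]/w2).round(3),p.round(3)
if __name__=='__main__':
    for q in ([34.70,11.84,3.9,6.65,-81.53,173.61],[42.64,7.47,-4.10,11.14,-77.02,173.61]): print(inv(q))
    from bench import ctrl
    st=ctrl.observe();print(st['joint_pos']);print(inv(st['joint_pos']))
E
python3 t14.py
```

```text
(np.float64(-52.5), np.float64(0.007310950492179373), array([0.655, 0.092, 0.387]), array([0.617, 0.144, 0.378]))
(np.float64(-39.75), np.float64(0.008977031344995771), array([0.648, 0.113, 0.398]), array([0.579, 0.183, 0.375]))
[ 57.56104853   3.67658849  -6.61543997  17.89360475 -76.42783182
 173.60433304]
(np.float64(-17.0), np.float64(0.01283002623859376), array([0.665, 0.209, 0.477]), array([0.531, 0.29 , 0.422]))
```

>>> play_rows(
  increments=[
    {"x":0,"y":0,"z":0,"roll":0,"fingers":0.087},
    {"x":0,"y":0,"z":0,"roll":0,"fingers":0.087},
  ],
)

```text
time_s: 11.95
tool_pos: [0.5312, 0.2894, 0.4214]
ee_rot: [-85.3, -17.1, -35.9]
wrist_force: [-0.1, -0.5, -0.2]
opening: 0.0856
```

```bash
python3 t14.py|tail -3
```

```text
[ 57.51965449   3.67950567  -6.63540959  17.8202684  -76.4276542
 173.60382981]
(np.float64(-17.25), np.float64(0.012926796027809296), array([0.664, 0.209, 0.476]), array([0.531, 0.289, 0.421]))
```

>>> play_rows(
  increments=[
    {"x":0,"y":0,"z":0.001,"roll":0,"fingers":0.087},
    {"x":0,"y":0,"z":0.0,"roll":0,"fingers":0.087},
    {"x":0,"y":0,"z":0.001,"roll":0,"fingers":0.087},
  ],
)

```text
time_s: 12.2
tool_pos: [0.5317, 0.2882, 0.4215]
ee_rot: [-85.3, -17.1, -36.0]
wrist_force: [-0.5, -0.4, 1.2]
opening: 0.087
```

```bash
python3 t14.py|tail -3
```

```text
[ 57.40447103   3.72029646  -6.58156082  17.8163774  -76.51912888
 173.63761331]
(np.float64(-17.25), np.float64(0.009766768416116352), array([0.665, 0.207, 0.476]), array([0.532, 0.288, 0.421]))
```

```bash
cat > ctl.py <<'E'
import fast
from sim import *
def lsT(q,tp,tR,w=2.,m=.05):
    def f(x):
        p,R=FK(x);return np.concatenate([(p-tp)*w,Ro.from_matrix(tR@R.T).as_rotvec()])
    return least_squares(f,np.clip(q,LO+m+1e-3,HI-m-1e-3),bounds=(LO+m,HI-m),max_nfev=80).x
def call(q,rows,w=2.,clip=True,verbose=False):
    p0,R0=FK(q)
    for r in rows:
        tp=p0+np.array(r[:3]);tR=Rz(r[3])@R0
        if clip:
            p,R=FK(q);d=tp-p;n=np.linalg.norm(d)
            if n>.0417: d=d*.0417/n
            rv=Ro.from_matrix(tR@R.T).as_rotvec();n=np.linalg.norm(rv);mx=np.radians(7.16)
            if n>mx: rv=rv*mx/n
            tp=p+d;tR=Ro.from_rotvec(rv).as_matrix()@R
        q=lsT(q,tp,tR,w)
        if verbose: print(q.round(1))
    return q
if __name__=='__main__':
    # obs1 start: vertical pose with commanded (.6555,.0917,.388) yaw -77.9
    qs=lsT(np.array([24.9,16.5,11,0,-85,165.]),np.array([.6555,.0917,.388]),target([0,0,0],-77.8)[1])
    r1=[(0,0,0,a) for a in (7.1,14.2,21.3,28.4,28.4)];q1=np.array([34.70,11.84,3.9,6.65,-81.53,173.61])
    q2=np.array([42.64,7.47,-4.10,11.14,-77.02,173.61]);r2=[(0,0,.01,a) for a in (7,14,14)]
    q3=np.array([57.52,3.68,-6.63,17.82,-76.43,173.6]);r3=[(.001*i,.0156*i,.0144*i,5.6*i) for i in range(1,6)]
    for w in (1.5,2.,2.5,3.):
        for cl in (True,False):
            print(w,cl,(call(qs,r1,w,cl)-q1).round(1),(call(q1,r2,w,cl)-q2).round(1),(call(q2,r3,w,cl)-q3).round(1))
E
python3 ctl.py
```

```text
1.5 True [ 1.7 -0.7 -0.6 -0.8 -0.3 -0. ] [ 0.8 -0.3 -0.2 -0.7 -0.3 -0. ] [ 1.7 -1.  -1.7 -0.6  0.4  0. ]
1.5 False [ 3.7 -2.  -2.8 -0.3  0.8 -0. ] [ 0.5 -0.2 -0.1 -0.4 -0.2 -0. ] [ 4.7 -2.5 -3.8  0.2  1.2  0. ]
2.0 True [-1.8  0.7  0.8  1.1  0.1 -0. ] [-1.3  0.5  0.6  0.7  0.1 -0. ] [-1.8  1.   1.7  1.3 -0.3  0. ]
2.0 False [ 1.5 -1.  -2.3  1.4  1.6 -0. ] [-0.9  0.3  0.3  0.6  0.2 -0. ] [ 2.2 -1.5 -3.1  2.1  2.3  0. ]
2.5 True [-2.9  1.2  1.4  1.6  0.1 -0. ] [-2.3  0.9  1.   1.3  0.1 -0. ] [-2.9  1.5  2.5  1.8 -0.3  0. ]
2.5 False [ 0.1 -0.5 -1.8  2.5  1.9 -0. ] [-1.7  0.6  0.6  1.3  0.4 -0. ] [ 0.6 -1.  -2.6  3.4  2.8  0. ]
3.0 True [-3.5  1.4  1.7  1.8  0.  -0. ] [-2.8  1.1  1.3  1.6  0.2 -0. ] [-3.5  1.7  2.9  2.  -0.4  0. ]
3.0 False [-0.9 -0.1 -1.5  3.1  2.1 -0. ] [-2.3  0.8  0.7  1.7  0.5 -0. ] [-0.5 -0.7 -2.3  4.2  3.1  0. ]
```

```bash
cat > t15.py <<'E'
from ctl import *
q=np.array([57.4,3.72,-6.58,17.82,-76.5,173.6])
def s(q,t):
    p,R=FK(q);h_,v_=R[:,1]@hx,R[:,1]@vy
    print(t,q.round(1),'p',p.round(3),'tip h%.2f v%.2f tilt %.1f az %.0f'%(h_,v_,np.degrees(np.arccos(-R[2,1])),np.degrees(np.arctan2(v_,h_))),'jaw %.2f %.2f %.2f'%(R[:,2]@hx,R[:,2]@vy,R[2,2]))
s(q,'now')
for k in range(4):
    q=call(q,[(.012*i,-.008*i,.003*i,7*min(i,2)) for i in range(1,4)],1.75); s(q,k)
E
python3 t15.py
```

```text
now [ 57.4   3.7  -6.6  17.8 -76.5 173.6] p [0.532 0.288 0.422] tip h-0.02 v0.30 tilt 17.7 az 93 jaw -0.98 0.20 0.08
0 [ 62.3  -1.  -17.5  23.7 -68.1 173.6] p [0.51  0.296 0.402] tip h-0.09 v0.38 tilt 23.0 az 103 jaw -0.99 0.03 0.11
1 [ 65.7  -5.6 -28.9  30.6 -58.4 173.6] p [0.493 0.3   0.378] tip h-0.18 v0.44 tilt 28.3 az 113 jaw -0.98 -0.15 0.13
2 [ 65.8  -9.3 -40.5  39.5 -46.1 173.6] p [0.485 0.304 0.348] tip h-0.30 v0.46 tilt 33.4 az 123 jaw -0.93 -0.34 0.15
3 [ 56.  -10.2 -51.9  55.6 -26.2 173.6] p [0.499 0.304 0.311] tip h-0.43 v0.45 tilt 38.5 az 133 jaw -0.84 -0.53 0.15
```

>>> play_rows(
  increments=[
    {"x":0.012,"y":-0.008,"z":0.003,"roll":7,"fingers":0.087},
    {"x":0.024,"y":-0.016,"z":0.006,"roll":14,"fingers":0.087},
    {"x":0.036,"y":-0.024,"z":0.009,"roll":14,"fingers":0.087},
  ],
)

```text
time_s: 12.45
tool_pos: [0.5025, 0.2987, 0.3993]
ee_rot: [-83.5, -21.8, -26.8]
wrist_force: [-0.9, -1.0, -0.3]
opening: 0.0868
```

```bash
cat > now.py <<'E'
from ctl import *
from bench import ctrl
def s(q,t=''):
    p,R=FK(q);h_,v_=R[:,1]@hx,R[:,1]@vy
    print(t,q.round(1),'p',p.round(3),'hvz',((p-F)@hx*1000).round(1),((p-F)@vy*1000).round(1),(p[2]*1000).round(1),'tip h%.2f v%.2f tilt %.1f az %.0f'%(h_,v_,np.degrees(np.arccos(-R[2,1])),np.degrees(np.arctan2(v_,h_))),'jaw %.2f %.2f %.2f'%(R[:,2]@hx,R[:,2]@vy,R[2,2]))
if __name__=='__main__':
    st=ctrl.observe();s(np.array(st['joint_pos']),'t %.2f F %s'%(st['time_s'],st['wrist_force'].round(1)))
E
python3 now.py
```

```text
t 12.45 F [-0.9 -1.  -0.3] [ 63.   -1.3 -17.9  23.4 -68.1 173.6] p [0.503 0.299 0.399] hvz -266.0 -220.6 399.4 tip h-0.09 v0.38 tilt 22.7 az 104 jaw -0.99 0.02 0.10
```

>>> play_rows(
  increments=[
    {"x":0.012,"y":-0.008,"z":0.01,"roll":6,"fingers":0.087},
    {"x":0.024,"y":-0.016,"z":0.02,"roll":12,"fingers":0.087},
    {"x":0.036,"y":-0.024,"z":0.03,"roll":12,"fingers":0.087},
  ],
)

```text
time_s: 12.7
tool_pos: [0.4765, 0.3049, 0.3932]
ee_rot: [-82.0, -25.8, -18.9]
wrist_force: [0.7, -1.8, -1.8]
opening: 0.087
```

```bash
python3 now.py
```

```text
t 12.70 F [ 0.7 -1.8 -1.8] [ 67.7  -6.2 -26.3  28.4 -62.5 173.6] p [0.477 0.305 0.393] hvz -261.4 -247.0 393.2 tip h-0.17 v0.42 tilt 26.9 az 112 jaw -0.98 -0.14 0.13
```

```bash
cat > t16.py <<'E'
from now import *
st=ctrl.observe();q0=np.array(st['joint_pos'])
p0,R0=FK(q0)
for roll in (-100,-105,-110):
    R=Rz(roll)@R0;print('roll',roll,'tip',(R[:,1]@hx).round(3),(R[:,1]@vy).round(3),'jaw',(R[:,2]@hx).round(2),(R[:,2]@vy).round(2),R[2,2].round(2))
    qq=q0.copy()
    for i in range(1,16): qq=lsT(qq,p0+(W(-140,0,300)-p0)*i/15,Rz(roll*i/15)@R0,1.75)
    s(qq,'stage')
    for o in (.04,):
      for nm,g in (('pre',(-70,0,140)),('off',(-7.5,0,105.5)),('mid',(-22.6,0,100.4)),('on',(-34.5,0,89.9)),('on+',(-39,0,85))):
        tp=W(*g)+R[:,1]*.011
        for i in range(3): qq=lsT(qq,tp,R,1.75)
        p,Rr=FK(qq);print(nm,qq.round(0),'tcp',tp.round(3),'err',(np.linalg.norm(p-tp)*1000).round(2))
        for n,P in toolpts(o).items():
            c=clear(p+P/1000@Rr.T);print('     ',n,{a:round(float(b),0) for a,b in c.items() if b<14},end='')
        print([str(v)[:5] for v in armclear(qq)])
E
python3 t16.py
```

```text
roll -100 tip 0.442 0.097 jaw 0.04 0.99 0.13
stage [ 35.1  25.4   4.1  18.3 -88.8 114.2] p [0.655 0.096 0.3  ] hvz -140.0 -0.0 300.0 tip h0.44 v0.10 tilt 26.9 az 12 jaw 0.04 0.99 0.13
pre [ 31.  28. -16.  21. -66. 109.] tcp [0.627 0.026 0.13 ] err 0.0
      fA {}      fB {}      legs {}      plate {}      neck {}      fl {}      wr {}['59.47', 'mixer']
off [ 28.  27. -24.  24. -59. 109.] tcp [ 0.602 -0.031  0.096] err 0.0
      fA {}      fB {}      legs {'tongue': 10.0}      plate {}      neck {}      fl {'fin': 14.0}      wr {'fin': 7.0}['96.95', 'mixer']
mid [ 28.  28. -23.  24. -59. 108.] tcp [ 0.608 -0.017  0.091] err 0.0
      fA {}      fB {}      legs {'tongue': 12.0}      plate {}      neck {}      fl {}      wr {}['83.36', 'mixer']
on [ 29.  29. -23.  24. -59. 108.] tcp [ 0.613 -0.006  0.08 ] err 0.0
      fA {}      fB {}      legs {'tongue': 8.0}      plate {}      neck {}      fl {}      wr {}['72.25', 'mixer']
on+ [ 29.  29. -22.  24. -59. 107.] tcp [ 0.614 -0.002  0.075] err 0.0
      fA {}      fB {'wallF': 14.0, 'floor': 14.0}      legs {'tongue': 7.0}      plate {} 
[... 1560 characters left out ...]
4. 104.] tcp [ 0.601 -0.031  0.096] err 0.0
      fA {}      fB {}      legs {}      plate {'flap': 4.0}      neck {}      fl {}      wr {'fin': 8.0}['80.77', 'mixer']
mid [ 27.  30. -18.  20. -64. 104.] tcp [ 0.607 -0.017  0.091] err 0.0
      fA {}      fB {}      legs {}      plate {}      neck {}      fl {}      wr {}['66.77', 'mixer']
on [ 28.  31. -18.  19. -64. 103.] tcp [ 0.612 -0.006  0.08 ] err 0.0
      fA {}      fB {}      legs {}      plate {}      neck {}      fl {}      wr {}['54.90', 'mixer']
on+ [ 28.  31. -17.  19. -64. 103.] tcp [ 0.613 -0.002  0.075] err 0.0
      fA {}      fB {'wallF': 8.0}      legs {}      plate {}      neck {}      fl {}      wr {}['50.60', 'mixer']
```

```bash
python3 now.py; cat ctl.py | head -60; tail -40 t16.py
```

```text
t 12.70 F [ 0.7 -1.8 -1.8] [ 67.7  -6.2 -26.3  28.4 -62.5 173.6] p [0.477 0.305 0.393] hvz -261.4 -247.0 393.2 tip h-0.17 v0.42 tilt 26.9 az 112 jaw -0.98 -0.14 0.13
import fast
from sim import *
def lsT(q,tp,tR,w=2.,m=.05):
    def f(x):
        p,R=FK(x);return np.concatenate([(p-tp)*w,Ro.from_matrix(tR@R.T).as_rotvec()])
    return least_squares(f,np.clip(q,LO+m+1e-3,HI-m-1e-3),bounds=(LO+m,HI-m),max_nfev=80).x
def call(q,rows,w=2.,clip=True,verbose=False):
    p0,R0=FK(q)
    for r in rows:
        tp=p0+np.array(r[:3]);tR=Rz(r[3])@R0
        if clip:
            p,R=FK(q);d=tp-p;n=np.linalg.norm(d)
            if n>.0417: d=d*.0417/n
            rv=Ro.from_matrix(tR@R.T).as_rotvec();n=np.linalg.norm(rv);mx=np.radians(7.16)
            if n>mx: rv=rv*mx/n
            tp=p+d;tR=Ro.from_rotvec(rv).as_matrix()@R
        q=lsT(q,tp,tR,w)
        if verbose: print(q.round(1))
    return q
if __name__=='__main__':
    # obs1 start: vertical pose with commanded (.6555,.0917,.388) yaw -77.9
    qs=lsT(np.array([24.9,16.5,11,0,-85,165.]),np.array([.6555,.0917,.388]),target([0,0,0],-77.8)[
[... 696 characters left out ...]
hx).round(2),(R[:,2]@vy).round(2),R[2,2].round(2))
    qq=q0.copy()
    for i in range(1,16): qq=lsT(qq,p0+(W(-140,0,300)-p0)*i/15,Rz(roll*i/15)@R0,1.75)
    s(qq,'stage')
    for o in (.04,):
      for nm,g in (('pre',(-70,0,140)),('off',(-7.5,0,105.5)),('mid',(-22.6,0,100.4)),('on',(-34.5,0,89.9)),('on+',(-39,0,85))):
        tp=W(*g)+R[:,1]*.011
        for i in range(3): qq=lsT(qq,tp,R,1.75)
        p,Rr=FK(qq);print(nm,qq.round(0),'tcp',tp.round(3),'err',(np.linalg.norm(p-tp)*1000).round(2))
        for n,P in toolpts(o).items():
            c=clear(p+P/1000@Rr.T);print('     ',n,{a:round(float(b),0) for a,b in c.items() if b<14},end='')
        print([str(v)[:5] for v in armclear(qq)])
```

>>> play_rows(
  increments=[
    {"x":0.012,"y":-0.014,"z":-0.005,"roll":-7,"fingers":0.04},
    {"x":0.024,"y":-0.028,"z":-0.01,"roll":-14,"fingers":0.04},
    {"x":0.036,"y":-0.042,"z":-0.015,"roll":-21,"fingers":0.04},
    {"x":0.048,"y":-0.056,"z":-0.02,"roll":-28,"fingers":0.04},
    {"x":0.06,"y":-0.07,"z":-0.025,"roll":-35,"fingers":0.04},
  ],
)

```text
time_s: 13.12
tool_pos: [0.5377, 0.2357, 0.3689]
ee_rot: [-82.0, -25.7, -54.4]
wrist_force: [0.4, 1.2, -0.1]
opening: 0.0591
```

>>> play_rows(
  increments=[
    {"x":0.012,"y":-0.014,"z":-0.006,"roll":-7,"fingers":0.04},
    {"x":0.024,"y":-0.028,"z":-0.012,"roll":-14,"fingers":0.04},
    {"x":0.036,"y":-0.042,"z":-0.018,"roll":-21,"fingers":0.04},
    {"x":0.048,"y":-0.056,"z":-0.024,"roll":-28,"fingers":0.04},
    {"x":0.06,"y":-0.07,"z":-0.03,"roll":-35,"fingers":0.04},
  ],
)

```text
time_s: 13.53
tool_pos: [0.5978, 0.1659, 0.3383]
ee_rot: [-82.0, -25.7, -89.4]
wrist_force: [0.6, 0.7, -0.2]
opening: 0.0402
```

```bash
python3 now.py
```

```text
t 13.53 F [ 0.6  0.7 -0.2] [ 46.8  14.7  -8.5  23.7 -81.1 128.9] p [0.598 0.166 0.338] hvz -181.8 -80.5 338.4 tip h0.34 v0.30 tilt 26.9 az 42 jaw -0.46 0.88 0.12
```

>>> play_rows(
  increments=[
    {"x":0.012,"y":-0.014,"z":-0.008,"roll":-6.8,"fingers":0.04},
    {"x":0.024,"y":-0.028,"z":-0.016,"roll":-13.6,"fingers":0.04},
    {"x":0.036,"y":-0.042,"z":-0.024,"roll":-20.4,"fingers":0.04},
    {"x":0.048,"y":-0.056,"z":-0.032,"roll":-27.2,"fingers":0.04},
    {"x":0.057,"y":-0.07,"z":-0.038,"roll":-34,"fingers":0.04},
  ],
)

```text
time_s: 13.95
tool_pos: [0.655, 0.0959, 0.2994]
ee_rot: [-82.1, -25.8, -123.4]
wrist_force: [0.5, 1.0, 0.5]
opening: 0.0397
```

```bash
python3 now.py; python3 look.py st wrist
```

```text
t 13.95 F [0.5 1.  0.5] [ 34.4  26.5   6.3  16.9 -91.  111.2] p [0.655 0.096 0.299] hvz -140.2 -0.4 299.4 tip h0.45 v0.06 tilt 26.9 az 8 jaw 0.11 0.99 0.12
13.95 [0.6549928  0.0959106  0.29935722] [ -82.08448573  -25.81569003 -123.35872508] [ 34.41480885  26.52779451   6.32628657  16.89895944 -91.02744759
 111.15946567] [0.45930398 1.03916546 0.45632083]
```

View pics/st_wrist.png

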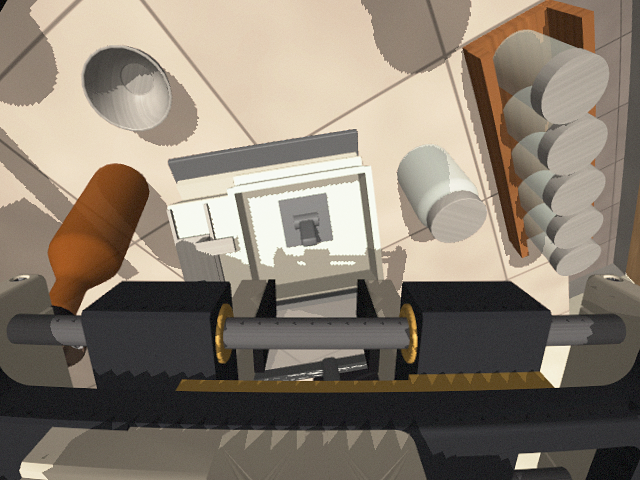

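```bash
cat > t17.py <<'E'
from now import *
st=ctrl.observe();q0=np.array(st['joint_pos'])
p0,R=FK(q0);qq=q0.copy();o=.04
for nm,g in (('pre',(-70,0,140)),('pre2',(-40,0,120)),('off',(-9,0,105.5)),('mid',(-22.6,0,100.4)),('on',(-34.5,0,89.9)),('on+',(-39,0,85))):
    tp=W(*g)+R[:,1]*.011
    for i in range(3): qq=lsT(qq,tp,R,1.75)
    p,Rr=FK(qq);print(nm,'tcp',tp.round(4),'d',(tp-p0).round(4),'err',(np.linalg.norm(p-tp)*1000).round(2))
    for n,P in toolpts(o).items():
        c=clear(p+P/1000@Rr.T);print('     ',n,{a:round(float(b),0) for a,b in c.items() if b<14},end='')
    print([str(v)[:5] for v in armclear(qq)])
E
python3 t17.py
```

```text
pre tcp [0.6261 0.0265 0.1302] d [-0.0299 -0.0664 -0.167 ] err 0.0
      fA {}      fB {}      legs {}      plate {}      neck {}      fl {}      wr {}['49.04', 'mixer']
pre2 tcp [ 0.6142 -0.001   0.1102] d [-0.0418 -0.094  -0.187 ] err 0.0
      fA {}      fB {}      legs {}      plate {}      neck {}      fl {}      wr {}['62.81', 'mixer']
off tcp [ 0.602  -0.0295  0.0957] d [-0.0541 -0.1224 -0.2015] err 0.0
      fA {}      fB {}      legs {}      plate {'flap': 11.0}      neck {}      fl {}      wr {'fin': 9.0}['85.47', 'mixer']
mid tcp [ 0.6073 -0.017   0.0906] d [-0.0487 -0.1099 -0.2066] err 0.0
      fA {}      fB {}      legs {}      plate {}      neck {}      fl {}      wr {}['72.79', 'mixer']
on tcp [ 0.6121 -0.0061  0.0801] d [-0.044  -0.099  -0.2171] err 0.0
      fA {}      fB {}      legs {'tongue': 14.0}      plate {}      neck {}      fl {}      wr {}['61.29', 'mixer']
on+ tcp [ 0.6138 -0.0019  0.0752] d [-0.0422 -0.0949 -0.222 ] err 0.0
      fA {}      fB {'wallF': 11.0}      legs {'tongue': 14.0}      plate {}      neck {}      fl {}      wr {}['57.13', 'mixer']
```

```bash
python3 now.py; python3 -c "
from now import *
st=ctrl.observe();print(FK(np.array(st['joint_pos']))[0],st['tool_pos'],st['joint_velocities'])"
```

```text
t 14.00 F [ 1.4 -0.5 -1.6] [ 34.1  26.8   6.5  16.8 -91.2 110.9] p [0.656 0.093 0.297] hvz -137.9 1.8 297.2 tip h0.45 v0.05 tilt 27.1 az 7 jaw 0.12 0.98 0.12
[0.65604066 0.09294289 0.29723635] [0.65604373 0.09295122 0.29721958] [ 2.66276784 -2.70301101 -6.4920004   1.53419172  4.03278176  7.68834254]
```

>>> play_rows(
  increments=[
    {"x":-0.006,"y":-0.013,"z":-0.033,"roll":0,"fingers":0.04},
    {"x":-0.012,"y":-0.026,"z":-0.066,"roll":0,"fingers":0.04},
    {"x":-0.018,"y":-0.039,"z":-0.1,"roll":0,"fingers":0.04},
    {"x":-0.024,"y":-0.052,"z":-0.133,"roll":0,"fingers":0.04},
    {"x":-0.03,"y":-0.064,"z":-0.162,"roll":0,"fingers":0.04},
  ],
)

```text
time_s: 14.42
tool_pos: [0.6234, 0.0314, 0.1367]
ee_rot: [-82.1, -25.8, -123.1]
wrist_force: [0.7, 0.2, -0.5]
opening: 0.0398
```

```bash
python3 look.py pre wrist side; python3 now.py; python3 t17.py
```

```text
14.4167 [0.6233546  0.03136485 0.13673813] [ -82.07232096  -25.7819268  -123.05641927] [ 31.19975937  28.11922117 -13.85818319  19.43343885 -69.35531957
 107.21267889] [ 0.7483605   0.1548792  -0.46689265]
t 14.52 F [-0.8 -0.2 -0.4] [ 31.2  28.3 -14.1  19.3 -69.5 107.2] p [0.62  0.029 0.134] hvz -65.5 -5.9 134.1 tip h0.45 v0.06 tilt 27.2 az 7 jaw 0.11 0.99 0.12
pre tcp [0.6261 0.0265 0.1302] d [ 0.0058 -0.003  -0.0039] err 0.0
      fA {}      fB {}      legs {}      plate {}      neck {}      fl {}      wr {}['48.94', 'mixer']
pre2 tcp [ 0.6143 -0.0011  0.1102] d [-0.0061 -0.0305 -0.0239] err 0.0
      fA {}      fB {}      legs {}      plate {}      neck {}      fl {}      wr {}['62.70', 'mixer']
off tcp [ 0.602  -0.0295  0.0957] d [-0.0184 -0.059  -0.0384] err 0.0
      fA {}      fB {}      legs {}      plate {'flap': 13.0}      neck {}      fl {}      wr {'fin': 10.0}['85.33', 'mixer']
mid tcp [ 0.6074 -0.017   0.0906] d [-0.013  -0.0465 -0.0435] err 0.0
      fA {}      fB {}      legs {}      plate {}      neck {}      fl {}      wr {}['72.70', 'mixer']
on tcp [ 0.6121 -0.0061  0.0801] d [-0.0083 -0.0356 -0.054 ] err 0.0
      fA {}      fB {}      legs {'tongue': 13.0}      plate {}      neck {}      fl {}      wr {}['61.27', 'mixer']
on+ tcp [ 0.6139 -0.002   0.0752] d [-0.0065 -0.0315 -0.0589] err 0.0
      fA {}      fB {'wallF': 12.0}      legs {'tongue': 13.0}      plate {}      neck {}      fl {}      wr {}['57.15', 'mixer']
```

View pics/pre_sidec.png

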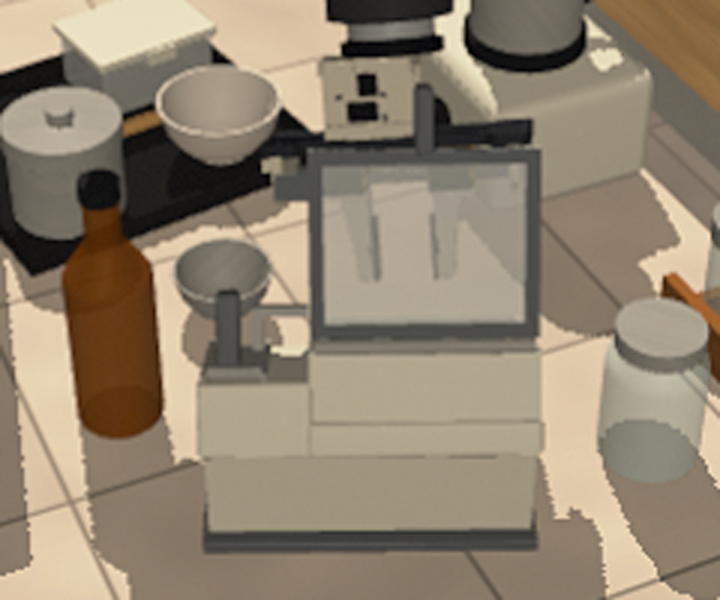

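View pics/pre_wrist.png

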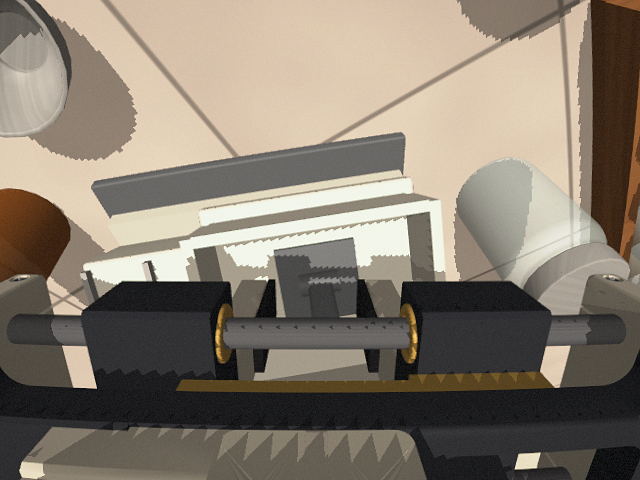

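>>> play_rows(
  increments=[
    {"x":-0.003,"y":-0.015,"z":-0.012,"roll":0,"fingers":0.04},
    {"x":-0.006,"y":-0.03,"z":-0.024,"roll":0,"fingers":0.04},
    {"x":-0.012,"y":-0.044,"z":-0.032,"roll":0,"fingers":0.04},
    {"x":-0.0175,"y":-0.057,"z":-0.038,"roll":0,"fingers":0.04},
    {"x":-0.0175,"y":-0.057,"z":-0.038,"roll":0,"fingers":0.04},
  ],
)

```text
time_s: 14.93
tool_pos: [0.6057, -0.0263, 0.1009]
ee_rot: [-82.0, -25.8, -123.1]
wrist_force: [-1.3, 0.2, -0.5]
opening: 0.0401
```

```bash
python3 look.py off wrist; python3 now.py; python3 t17.py | head -6
```

```text
14.9333 [ 0.60572604 -0.02628165  0.1008511 ] [ -82.03868742  -25.81461709 -123.11744399] [ 27.28287858  27.69189793 -21.04212026  22.16657715 -62.10033884
 107.34743357] [-1.34625763  0.15793638 -0.49074049]
t 14.98 F [ 0.4  0.6 -0.6] [ 27.3  27.7 -20.9  22.2 -62.1 107.3] p [ 0.607 -0.025  0.102] hvz -10.0 3.5 101.6 tip h0.45 v0.06 tilt 26.9 az 8 jaw 0.11 0.99 0.13
pre tcp [0.6262 0.0265 0.1302] d [0.0193 0.0517 0.0286] err 0.0
      fA {}      fB {}      legs {}      plate {}      neck {}      fl {}      wr {}['52.22', 'mixer']
pre2 tcp [ 0.6144 -0.001   0.1102] d [0.0074 0.0241 0.0086] err 0.0
      fA {}      fB {}      legs {}      plate {}      neck {}      fl {}      wr {}['66.06', 'mixer']
off tcp [ 0.6021 -0.0295  0.0957] d [-0.0049 -0.0043 -0.0059] err 0.0
      fA {}      fB {}      legs {'tongue': 14.0}      plate {'flap': 12.0}      neck {}      fl {}      wr {'fin': 9.0}['88.59', 'mixer']
```

View pics/off_wrist.png

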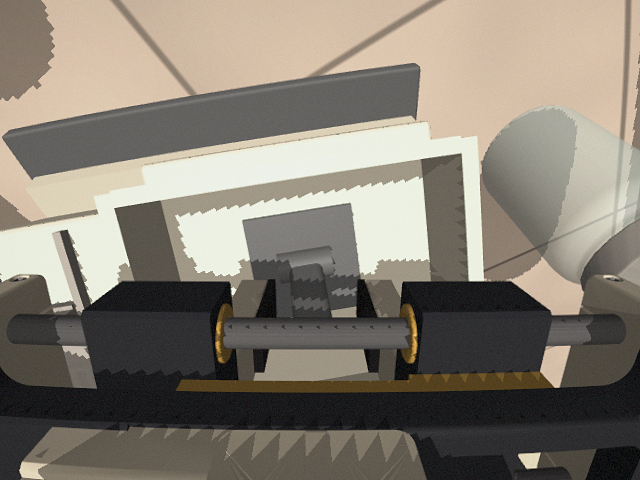

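>>> play_rows(
  increments=[
    {"x":-0.0045,"y":-0.0035,"z":-0.006,"roll":0,"fingers":0.04},
    {"x":-0.0045,"y":-0.0035,"z":-0.006,"roll":0,"fingers":0.025},
    {"x":-0.0045,"y":-0.0035,"z":-0.006,"roll":0,"fingers":0.01},
    {"x":-0.0045,"y":-0.0035,"z":-0.006,"roll":0,"fingers":0.01},
    {"x":-0.0045,"y":-0.0035,"z":-0.006,"roll":0,"fingers":0.01},
  ],
  grip_force=10,
)

```text
time_s: 15.4
tool_pos: [0.6028, -0.0275, 0.0954]
ee_rot: [-81.9, -25.7, -123.0]
wrist_force: [1.2, -1.8, 0.5]
opening: 0.0199
```

```bash
python3 now.py; python3 t17.py | grep -A1 tcp
```

```text
t 15.40 F [ 1.2 -1.8  0.5] [ 27.3  27.7 -22.   22.5 -61.  106.9] p [ 0.603 -0.027  0.095] hvz -6.2 0.6 95.4 tip h0.45 v0.07 tilt 26.9 az 8 jaw 0.11 0.99 0.13
pre tcp [0.6263 0.0265 0.1302] d [0.0234 0.054  0.0348] err 0.0
      fA {}      fB {}      legs {}      plate {}      neck {}      fl {}      wr {}['52.77', 'mixer']
pre2 tcp [ 0.6144 -0.001   0.1102] d [0.0116 0.0264 0.0148] err 0.0
      fA {}      fB {}      legs {}      plate {}      neck {}      fl {}      wr {}['66.62', 'mixer']
off tcp [ 0.6021 -0.0295  0.0957] d [-0.0007 -0.002   0.0003] err 0.0
      fA {}      fB {}      legs {'tongue': 13.0}      plate {'flap': 12.0}      neck {}      fl {}      wr {'fin': 9.0}['89.13', 'mixer']
mid tcp [ 0.6075 -0.017   0.0906] d [ 0.0047  0.0105 -0.0048] err 0.0
      fA {}      fB {}      legs {}      plate {}      neck {}      fl {}      wr {}['76.55', 'mixer']
on tcp [ 0.6122 -0.0061  0.0801] d [ 0.0094  0.0214 -0.0153] err 0.0
      fA {}      fB {}      legs {'tongue': 12.0}      plate {}      neck {}      fl {}      wr {}['65.13', 'mixer']
on+ tcp [ 0.614  -0.0019  0.0752] d [ 0.0112  0.0255 -0.0202] err 0.0
      fA {}      fB {'wallF': 11.0}      legs {'tongue': 12.0}      plate {}      neck {}      fl {}      wr {}['60.99', 'mixer']
```

>>> play_rows(
  increments=[
    {"x":0.0,"y":0.0,"z":0.0,"roll":0,"fingers":0.01},
    {"x":0.0025,"y":0.0055,"z":-0.0015,"roll":0,"fingers":0.01},
    {"x":0.005,"y":0.011,"z":-0.0045,"roll":0,"fingers":0.01},
    {"x":0.0075,"y":0.0165,"z":-0.009,"roll":0,"fingers":0.01},
    {"x":0.0095,"y":0.0215,"z":-0.015,"roll":0,"fingers":0.01},
  ],
)

```text
time_s: 15.82
tool_pos: [0.6134, -0.0056, 0.0812]
ee_rot: [-81.8, -25.7, -123.0]
wrist_force: [3.0, -1.2, 6.1]
opening: 0.0188
```

>>> play_rows(
  increments=[
    {"x":0.001,"y":0.002,"z":-0.0025,"roll":0,"fingers":0.01},
    {"x":0.002,"y":0.0045,"z":-0.005,"roll":0,"fingers":0.01},
    {"x":0.0025,"y":0.0055,"z":-0.006,"roll":0,"fingers":0.01},
  ],
)

```text
time_s: 16.07
tool_pos: [0.6153, -0.0016, 0.0756]
ee_rot: [-81.8, -25.9, -123.0]
wrist_force: [3.7, -8.2, 15.1]
opening: 0.0186
```

```bash
python3 now.py; python3 look.py on wrist
```

```text
t 16.07 F [ 3.7 -8.2 15.1] [ 29.   30.4 -20.3  22.2 -60.7 105.4] p [ 0.615 -0.002  0.076] hvz -34.9 1.8 75.6 tip h0.45 v0.07 tilt 27.0 az 9 jaw 0.10 0.99 0.13
16.0667 [ 0.6152867  -0.0016302   0.07558724] [ -81.81755415  -25.86006547 -122.98312941] [ 28.95260055  30.35458436 -20.31251148  22.15128566 -60.66550567
 105.35288046] [ 3.66372048 -8.15426282 15.05399939]
```

View pics/on_wrist.png

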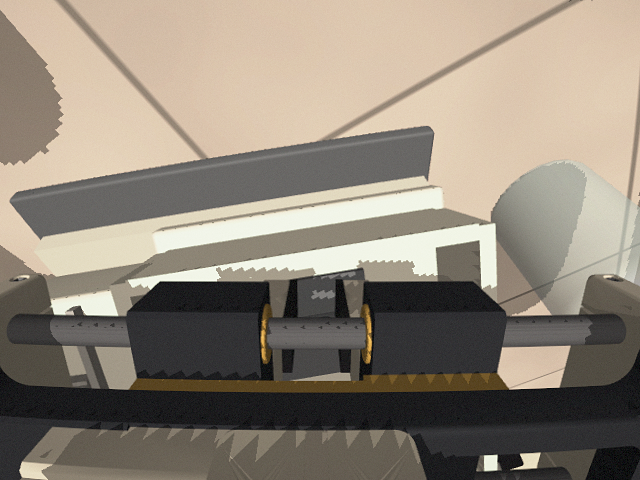

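>>> play_rows(
  increments=[
    {"x":0,"y":0,"z":0.0,"roll":0,"fingers":0.04},
    {"x":0,"y":0,"z":0.0,"roll":0,"fingers":0.04},
    {"x":0,"y":0,"z":0.0,"roll":0,"fingers":0.04},
    {"x":0.003,"y":0.007,"z":0.018,"roll":0,"fingers":0.04},
    {"x":0.009,"y":0.02,"z":0.046,"roll":0,"fingers":0.04},
  ],
)

```text
time_s: 16.53
tool_pos: [0.6202, 0.0176, 0.1174]
ee_rot: [-82.3, -26.1, -123.0]
wrist_force: [1.0, 0.4, -0.5]
opening: 0.0393
```

>>> play_rows(
  increments=[
    {"x":0.007,"y":0.016,"z":0.035,"roll":0,"fingers":0.04},
    {"x":0.014,"y":0.032,"z":0.07,"roll":0,"fingers":0.04},
    {"x":0.021,"y":0.048,"z":0.105,"roll":0,"fingers":0.04},
    {"x":0.026,"y":0.06,"z":0.14,"roll":0,"fingers":0.04},
    {"x":0.026,"y":0.06,"z":0.175,"roll":0,"fingers":0.04},
  ],
)

```text
time_s: 16.95
tool_pos: [0.6495, 0.0814, 0.2956]
ee_rot: [-82.0, -25.7, -122.9]
wrist_force: [0.8, 1.0, -0.8]
opening: 0.0397
```

```bash
python3 now.py; python3 look.py on2 wrist; grep -n "def " ov.py
```

```text
t 16.95 F [ 0.8  1.  -0.8] [ 33.8  25.4   4.   17.3 -89.4 111.8] p [0.649 0.081 0.296] hvz -124.7 0.3 295.6 tip h0.45 v0.07 tilt 26.9 az 8 jaw 0.10 0.99 0.12
16.95 [0.64947607 0.08143376 0.29556585] [ -82.02585658  -25.74550844 -122.85485495] [ 33.77304343  25.44965874   3.99491614  17.3380536  -89.42842272
 111.8043427 ] [ 0.80285501  1.0200089  -0.77047879]
3:def box(u,v,n):
7:def overlay(n,img,pose,roi,k,q=0,tab=0,tog=0,st=None,out='o'):
10:    def dr(W,e,col):
```

View pics/on2_wrist.png

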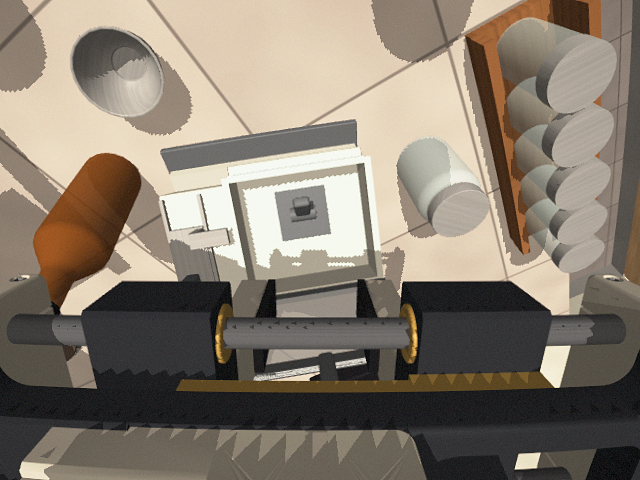

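```bash
cat ov.py | head -45; cat look.py
```

```text
from h import *
import sys
def box(u,v,n):
    c=np.array([[a,b,d] for a in u for b in v for d in n],float)
    e=[(i,j) for i in range(8) for j in range(i+1,8) if bin(i^j).count('1')==1]
    return c,e
def overlay(n,img,pose,roi,k,q=0,tab=0,tog=0,st=None,out='o'):
    x0,x1,y0,y1=roi
    a=cv2.resize(img[y0:y1,x0:x1],None,fx=k,fy=k,interpolation=cv2.INTER_CUBIC)
    def dr(W,e,col):
        p=(proj(n,W,st)-[x0,y0]+.5)*k
        for i,j in e: cv2.line(a,tuple(int(v) for v in p[i]),tuple(int(v) for v in p[j]),col,1,cv2.LINE_AA)
    for b in (box((-52,78),(-78,78),(50,55)),box((-100,-55),(-6,6),(39.5,65.5)),box((-41,-23),(-100,-78),(50,55))):
        dr(guardpt(b[0],q,pose),b[1],(0,0,255))
    for b in (box((12+tab,36+tab),(-143,-127),(36,87)),box((-38+tab,-22+tab),(-120,-80),(60,67))): dr(uvn(b[0],pose),b[1],(255,0,0))
    b=box((-50,85),(-156,-78),(28,28));dr(uvn(b[0],pose),b[1],(0,160,0))
    b=box((-52,75),(-72,72),(0,0));dr(uvn(b[0],pose),b[1],(200,0,200))
    an=.4-tog; d=np.array([np.sin(an),0,np.cos(an)]);pv=np.array([-2,0,2.]);w=np.array([0,9,0])
    dr(uvn(np.array([pv-w,pv+w
[... 337 characters left out ...]
0,370),5,out=sys.argv[1]+'s')
import sys
from h import *
from bench import ctrl
import pickle
names=sys.argv[2:]
st=ctrl.observe();print(st['time_s'],st['tool_pos'],st['ee_rot'],st['joint_pos'],st['wrist_force'])
for n in names:
    st=ctrl.observe();im=ctrl.snapshot(n);cv2.imwrite(f'pics/{sys.argv[1]}_{n}.png',im);pickle.dump(st,open(f'{sys.argv[1]}_{n}.pkl','wb'))
    x0,x1,y0,y1={'side':(220,460,180,380),'top':(290,470,170,320),'wrist':(0,640,0,480)}[n]
    k=800/(x1-x0) if n!='side' else 3
    if n=='top': k=4
    a=im[y0:y1,x0:x1]
    if n=='top': a=cv2.convertScaleAbs(a,alpha=1.5)
    cv2.imwrite(f'pics/{sys.argv[1]}_{n}c.png',cv2.resize(a,None,fx=k,fy=k,interpolation=cv2.INTER_CUBIC))
```

```bash
python3 -c "
from ov import *;import pickle
p=np.load('posew.npy')
overlay('wrist',cv2.imread('pics/on2_wrist.png'),p,(150,400,110,290),3,q=1.65,tab=30,tog=.8,st=pickle.load(open('on2_wrist.pkl','rb')),out='on2o')"; python3 now.py
cat > t18.py <<'E'
from now import *
# guard fin positions in world for q: centre at radius
C=np.array([41.6,149.3])
def fin(q,r=155.5):
    a=np.radians(209.8)-q
    return C+r*np.array([np.cos(a),np.sin(a)])
def W2(h,v,z): return W(h,v,z)
st=ctrl.observe();q0=np.array(st['joint_pos']);p0,R=FK(q0)
print('p0',p0.round(4))
for back in (0,):
  for qd in (94.5,90,80,70,60,50,40,30,20,10,0):
    h,z=fin(np.radians(qd))
    tp=W(h,0,z)+R[:,1]*.011
    qq=lsT(q0,tp,R,1.75);qq=lsT(qq,tp,R,1.75);p,Rr=FK(qq)
    print(qd,'fin hz',round(h,1),round(z,1),'tcp',tp.round(4),'d',(tp-p0).round(4),'err',(np.linalg.norm(p-tp)*1000).round(2),[str(v)[:5] for v in armclear(qq)])
E
python3 t18.py
```

```text
t 17.00 F [1.7 0.8 8.7] [ 33.7  25.1   4.5  17.5 -89.7 111.9] p [0.651 0.081 0.304] hvz -125.0 2.3 303.6 tip h0.44 v0.07 tilt 26.6 az 9 jaw 0.10 0.99 0.13
p0 [0.6514 0.0809 0.3036]
94.5 fin hz -24.9 289.9 tcp [ 0.6085 -0.0149  0.2801] d [-0.043  -0.0958 -0.0235] err 0.0 ['179.5', 'mixer']
90 fin hz -35.7 284.2 tcp [ 0.6128 -0.005   0.2744] d [-0.0387 -0.0859 -0.0292] err 0.0 ['171.6', 'mixer']
80 fin hz -57.9 268.8 tcp [0.6216 0.0155 0.2589] d [-0.0299 -0.0655 -0.0446] err 0.0 ['152.2', 'mixer']
70 fin hz -77.2 249.7 tcp [0.6292 0.0331 0.2398] d [-0.0223 -0.0478 -0.0637] err 0.0 ['130.7', 'mixer']
60 fin hz -92.8 227.5 tcp [0.6354 0.0475 0.2177] d [-0.0161 -0.0335 -0.0859] err 0.0 ['107.4', 'mixer']
50 fin hz -104.3 203.0 tcp [0.6399 0.0581 0.1932] d [-0.0115 -0.0229 -0.1104] err 0.0 ['83.04', 'mixer']
40 fin hz -111.4 176.8 tcp [0.6428 0.0646 0.167 ] d [-0.0087 -0.0163 -0.1366] err 0.0 ['58.57', 'mixer']
30 fin hz -113.9 149.8 tcp [0.6437 0.0669 0.14  ] d [-0.0077 -0.0141 -0.1636] err 0.0 ['36.34', 'mixer']
20 fin hz -111.6 122.8 tcp [0.6428 0.0648 0.113 ] d [-0.0086 -0.0162 -0.1906] err 0.0 ['19.92', 'mixer']
10 fin hz -104.7 96.6 tcp [0.6401 0.0584 0.0868] d [-0.0114 -0.0225 -0.2168] err 0.0 ['13.80', 'mixer']
0 fin hz -93.3 72.0 tcp [0.6356 0.048  0.0622] d [-0.0159 -0.033  -0.2414] err 0.0 ['19.94', 'mixer']
```

View pics/on2o.png

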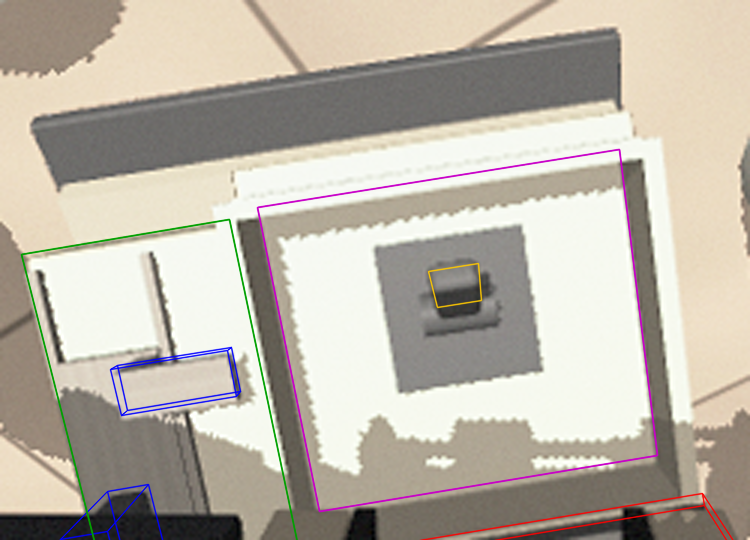

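>>> play_rows(
  increments=[
    {"x":-0.007,"y":-0.016,"z":0.015,"roll":0,"fingers":0.04},
    {"x":-0.015,"y":-0.034,"z":0.028,"roll":0,"fingers":0.04},
    {"x":-0.023,"y":-0.052,"z":0.03,"roll":0,"fingers":0.04},
    {"x":-0.031,"y":-0.07,"z":0.03,"roll":0,"fingers":0.04},
    {"x":-0.031,"y":-0.07,"z":0.03,"roll":0,"fingers":0.04},
  ],
)

```text
time_s: 17.42
tool_pos: [0.6164, 0.0069, 0.3251]
ee_rot: [-82.0, -25.7, -123.1]
wrist_force: [-0.4, 0.5, -0.3]
opening: 0.0398
```

```bash
python3 look.py fp side top wrist; python3 now.py; python3 t18.py|head -2;  python3 -c "
from ov import *;import pickle
p=np.load('posew.npy')
overlay('wrist',cv2.imread('pics/fp_wrist.png'),p,(150,450,180,400),2.6,q=1.65,tab=30,tog=.8,st=pickle.load(open('fp_wrist.pkl','rb')),out='fpo')"
```

```text
17.4167 [0.61641333 0.00687181 0.32511679] [ -82.01705792  -25.70056738 -123.06397881] [ 29.76233237  19.61417242  -1.5488275   18.64974869 -88.56714219
 115.2572509 ] [-0.36152956  0.52338811 -0.30779229]
t 17.57 F [-0.3  0.5  0.7] [ 29.9  19.8  -1.3  18.7 -88.6 115.2] p [0.618 0.009 0.325] hvz -45.8 0.1 324.6 tip h0.45 v0.07 tilt 26.9 az 8 jaw 0.11 0.99 0.13
p0 [0.618  0.0091 0.3246]
94.5 fin hz -24.9 289.9 tcp [ 0.6084 -0.0149  0.2801] d [-0.0097 -0.024  -0.0445] err 0.0 ['176.9', 'mixer']
```

View pics/fp_sidec.png

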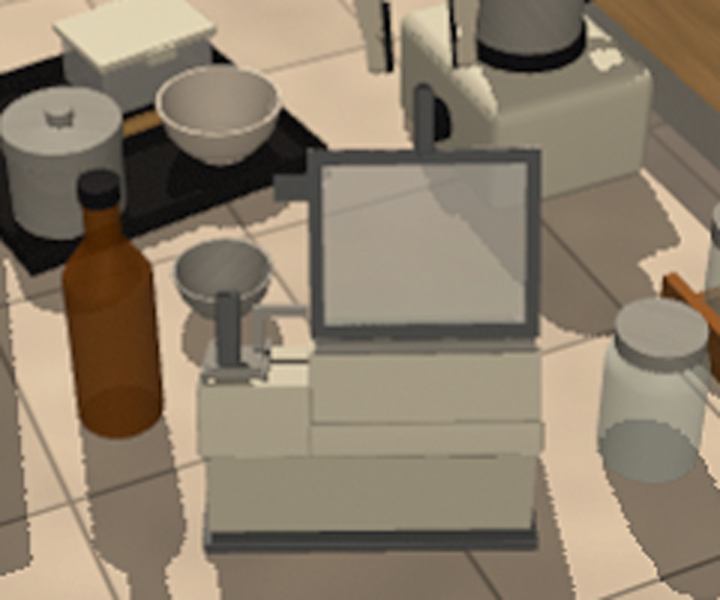

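View pics/fp_topc.png

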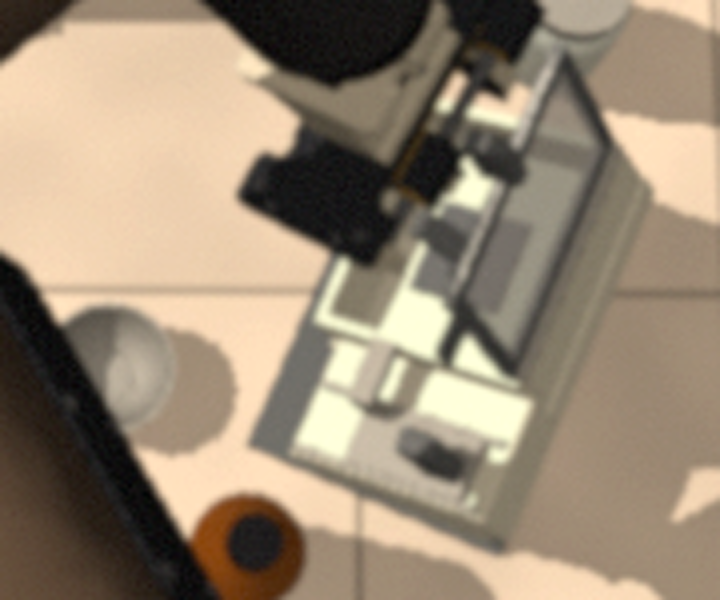

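View pics/fpo.png

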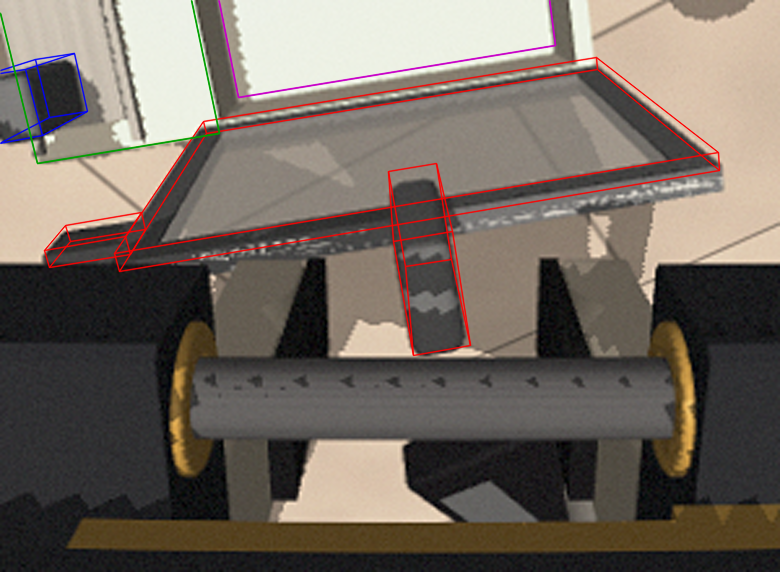

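>>> play_rows(
  increments=[
    {"x":-0.005,"y":-0.012,"z":-0.022,"roll":0,"fingers":0.04},
    {"x":-0.0095,"y":-0.024,"z":-0.042,"roll":0,"fingers":0.04},
    {"x":-0.0095,"y":-0.024,"z":-0.042,"roll":0,"fingers":0.005},
    {"x":-0.0095,"y":-0.024,"z":-0.042,"roll":0,"fingers":0.005},
    {"x":-0.0095,"y":-0.024,"z":-0.042,"roll":0,"fingers":0.005},
  ],
  grip_force=12,
)

```text
time_s: 17.98
tool_pos: [0.609, -0.0143, 0.2828]
ee_rot: [-82.0, -25.8, -123.0]
wrist_force: [0.3, -0.4, -0.2]
opening: 0.0253
```

```bash
python3 now.py; python3 t18.py
```

```text
t 17.98 F [ 0.3 -0.4 -0.2] [ 28.4  19.6  -7.3  19.3 -82.8 114.6] p [ 0.609 -0.014  0.283] hvz -20.8 1.1 282.8 tip h0.45 v0.07 tilt 26.9 az 8 jaw 0.11 0.99 0.13
p0 [ 0.609  -0.0143  0.2828]
94.5 fin hz -24.9 289.9 tcp [ 0.6084 -0.0149  0.2801] d [-0.0007 -0.0006 -0.0028] err 0.0 ['176.8', 'mixer']
90 fin hz -35.7 284.2 tcp [ 0.6127 -0.005   0.2744] d [ 0.0036  0.0093 -0.0084] err 0.0 ['169.0', 'mixer']
80 fin hz -57.9 268.8 tcp [0.6215 0.0154 0.259 ] d [ 0.0124  0.0298 -0.0239] err 0.0 ['149.7', 'mixer']
70 fin hz -77.2 249.7 tcp [0.6291 0.0331 0.2399] d [ 0.0201  0.0474 -0.043 ] err 0.0 ['128.2', 'mixer']
60 fin hz -92.8 227.5 tcp [0.6353 0.0474 0.2177] d [ 0.0262  0.0618 -0.0651] err 0.0 ['104.9', 'mixer']
50 fin hz -104.3 203.0 tcp [0.6398 0.058  0.1932] d [ 0.0308  0.0724 -0.0896] err 0.0 ['80.61', 'mixer']
40 fin hz -111.4 176.8 tcp [0.6427 0.0646 0.167 ] d [ 0.0336  0.0789 -0.1158] err 0.0 ['56.10', 'mixer']
30 fin hz -113.9 149.8 tcp [0.6436 0.0668 0.14  ] d [ 0.0346  0.0812 -0.1428] err 0.0 ['33.57', 'mixer']
20 fin hz -111.6 122.8 tcp [0.6427 0.0647 0.113 ] d [ 0.0337  0.0791 -0.1698] err 0.0 ['16.78', 'mixer']
10 fin hz -104.7 96.6 tcp [0.64   0.0584 0.0868] d [ 0.031   0.0727 -0.196 ] err 0.0 ['10.48', 'mixer']
0 fin hz -93.3 72.0 tcp [0.6355 0.0479 0.0622] d [ 0.0265  0.0623 -0.2206] err 0.0 ['16.74', 'mixer']
```

>>> play_rows(
  increments=[
    {"x":0.0,"y":0.0,"z":0.0,"roll":0,"fingers":0.005},
    {"x":0.0,"y":0.0,"z":0.0,"roll":0,"fingers":0.005},
    {"x":0.0,"y":0.0,"z":0.0,"roll":0,"fingers":0.005},
  ],
)

```text
time_s: 18.23
tool_pos: [0.6089, -0.0143, 0.283]
ee_rot: [-82.0, -25.7, -122.9]
wrist_force: [-0.4, 2.5, 0.3]
opening: 0.016
```

```bash
cat col.py sim.py | head -150
```

```text
from t2 import *
def boxpts(x,y,z,n=(5,7,9)):
    g=np.meshgrid(np.linspace(*x,n[0]),np.linspace(*y,n[1]),np.linspace(*z,n[2]),indexing='ij');return np.stack([a.ravel() for a in g],1)
def cyl(r,y,ny=12,na=24):
    a=np.linspace(0,2*np.pi,na,endpoint=False);return np.array([[r*np.cos(t),yy,r*np.sin(t)] for t in a for yy in np.linspace(*y,ny)])
def toolpts(o):
    o=o*1000
    P={'fA':boxpts((-10,10),(-60,8),(o/2,o/2+17),(3,12,3)),'fB':boxpts((-10,10),(-60,8),(-o/2-17,-o/2),(3,12,3)),
       'legs':np.vstack([boxpts((-20,20),(-95,-58),(80,96)),boxpts((-20,20),(-95,-58),(-96,-80))]),
       'plate':boxpts((-39,39),(-108,-90),(-96,96),(9,3,21)),'neck':boxpts((-30,30),(-150,-108),(-32,32)),'fl':cyl(40,(-172,-150)),'wr':cyl(47,(-320,-172))}
    return P
H=np.array([78,0,52.5])
def toUVN(Pw):  # world m -> face mm
    b=(Pw-np.array([pose[0],pose[1],.065]))*1000
    hh=b@hx;vv=b@vy;zz=b[:,2]
    return np.stack([hh*.868+zz*.497,vv,-hh*.497+zz*.868],1)
def sd(P,lo,hi):
    c=(np.array(lo)+hi)/2;e=(np.array(hi)-lo)/2
    d=np.abs(P-c)-e
    return np.where((d>0).any(1),np.linalg.norm(np.maxim
[... 3066 characters left out ...]
s=(LO+m,HI-m),max_nfev=60)
    return s.x
def show(q,cmd,yaw,o):
    p,R=FK(q);print('yaw %.0f'%yaw,'cmd',np.round(cmd,3),'q',q.round(1),'p',p.round(3),'hvz',((p-F)@hx*1000).round(0),((p-F)@vy*1000).round(0),(p[2]*1000).round(0),'tip %.2f %.2f'%(R[:,1]@hx,R[:,1]@vy),'jaw %.2f %.2f %.2f'%(R[:,2]@hx,R[:,2]@vy,R[2,2]),[str(x)[:6] for x in report(p,R,o,False)],[str(x)[:5] for x in armclear(q)])
if __name__=='__main__':
    q=np.array([42.64,7.47,-4.10,11.14,-77.02,173.6]);cmd=np.array([.6555,.0917,.398]);yaw=-38.5
    # just increase yaw with cmd fixed
    for yaw in np.arange(-38.5,106,4):
        qn=step(q,cmd,yaw);dq=np.abs(qn-q).max();q=qn
        show(q,cmd,yaw,.0876);print('   dq %.1f'%dq)
```

```bash
cat >> t18.py <<'E'
    if qd<=60:
        for n,P in toolpts(.014).items():
            c=clear(p+P/1000@Rr.T,q=np.radians(qd));print('   ',n,{a:round(float(b),0) for a,b in c.items() if b<40},end='')
        print(qq.round(0))
        print('   chain',[x.round(3).tolist() for x in chain(qq)])
E
python3 t18.py | tail -30; python3 look.py gr top side
```

```text
p0 [ 0.6089 -0.0143  0.283 ]
94.5 fin hz -24.9 289.9 tcp [ 0.6084 -0.0149  0.2801] d [-0.0005 -0.0006 -0.0029] err 0.0 ['177.2', 'mixer']
90 fin hz -35.7 284.2 tcp [ 0.6127 -0.005   0.2744] d [ 0.0038  0.0093 -0.0086] err 0.0 ['169.3', 'mixer']
80 fin hz -57.9 268.8 tcp [0.6215 0.0154 0.259 ] d [ 0.0126  0.0297 -0.024 ] err 0.0 ['150.0', 'mixer']
70 fin hz -77.2 249.7 tcp [0.6291 0.0331 0.2399] d [ 0.0202  0.0474 -0.0431] err 0.0 ['128.5', 'mixer']
60 fin hz -92.8 227.5 tcp [0.6353 0.0475 0.2177] d [ 0.0264  0.0618 -0.0653] err 0.0 ['105.2', 'mixer']
    fA {'flap': 3.0, 'fin': -1.0}    fB {'flap': 4.0, 'fin': -1.0}    legs {}    plate {}    neck {}    fl {}    wr {}[ 32.  26.  -6.  18. -79. 110.]
   chain [[-0.0, 0.0, 0.199], [0.221, 0.138, 0.741], [0.555, 0.347, 0.497], [0.678, 0.209, 0.548]]
50 fin hz -104.3 203.0 tcp [0.6399 0.0581 0.1932] d [ 0.031   0.0723 -0.0898] err 0.0 ['80.92', 'mixer']
    fA {'flap': 4.0, 'fin': -1.0}    fB {'flap': 7.0, 'fin': -1.0}    legs {}    plate {}    neck {}    fl {}    wr {}[ 33.  27.  -7.  18. -77. 109.]
   chain [[-0.0, 0.0, 0.199], [0.233, 0
[... 1555 characters left out ...]
175, 0.705], [0.547, 0.348, 0.372], [0.683, 0.22, 0.417]]
0 fin hz -93.3 72.0 tcp [0.6355 0.048  0.0622] d [ 0.0266  0.0623 -0.2208] err 0.0 ['17.06', 'mixer']
    fA {'flap': 10.0, 'fin': -1.0, 'wallF': 5.0, 'floor': 34.0}    fB {'flap': 15.0, 'fin': -1.0, 'wallF': 10.0, 'floor': 34.0}    legs {'flap': 18.0}    plate {'flap': 40.0}    neck {}    fl {}    wr {}[ 32.  34. -16.  20. -63. 104.]
   chain [[-0.0, 0.0, 0.199], [0.283, 0.176, 0.7], [0.541, 0.336, 0.349], [0.679, 0.209, 0.392]]
18.2333 [ 0.6088854  -0.01428776  0.28295733] [ -81.97993015  -25.69747526 -122.94806061] [ 28.42881545  19.5262211   -7.30855858  19.31749293 -82.75474258
 114.66062831] [-0.38835183  2.51857764  0.26375755]
```

View pics/gr_top.png

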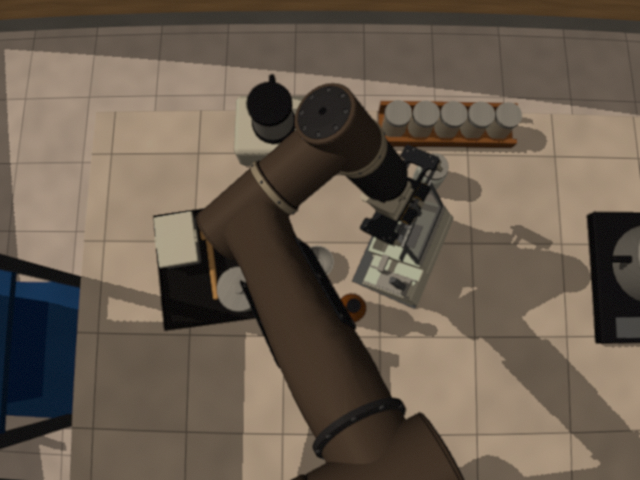

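View pics/gr_side.png

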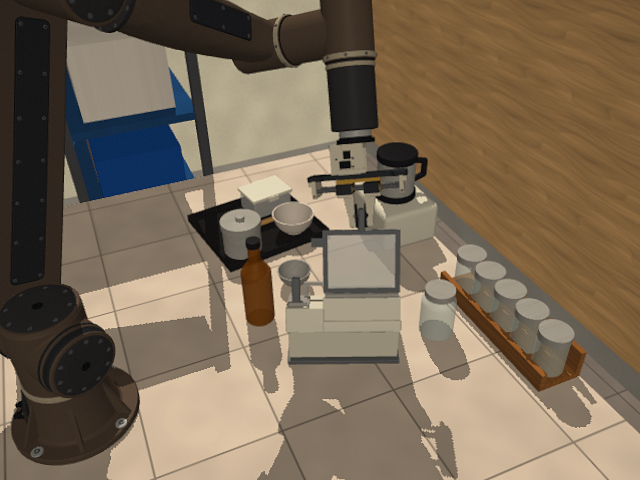

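```bash
grep -n "^def" h.py
python3 - <<'E'
from h import *
from bench import ctrl
def ray(n,uv):
    c=ctrl.calibration(n);K=np.array([[c['fx'],0,c['cx']],[0,c['fy'],c['cy']],[0,0,1]])
    x=cv2.undistortPoints(np.array([[uv]],float),K,np.array(c['D'],float))[0,0]
    o=np.array(c['orientation'],float)
    from scipy.spatial.transform import Rotation as Ro
    R=o if o.shape==(3,3) else Ro.from_euler('xyz',o,degrees=True).as_matrix()
    return np.array(c['origin']),R@np.array([x[0],x[1],1])
def tri(a,b):
    o1,d1=ray('top',a);o2,d2=ray('side',b)
    A=np.stack([d1,-d2],1);s=np.linalg.lstsq(A,o2-o1,rcond=None)[0]
    return o1+d1*s[0],o2+d2*s[1]
print('jar top',tri((270,103),(397,152)))
def atz(n,uv,z):
    o,d=ray(n,uv);return o+d*(z-o[2])/d[2]
for uv in ((235,98),(298,98),(298,163),(235,163)): print(uv,atz('top',uv,.1).round(3),atz('top',uv,0).round(3))
for uv in ((293,103),(247,103),(270,125)): print('rim',uv,atz('top',uv,.3).round(3))
print('base side corner',atz('side',(436,235),0),atz('side',(436,207),.0))
E
```

```text
5:def cal(n):
9:def cam(n,st=None):
16:def proj(n,P,st=None):
20:def ray(n,uv,z,st=None):
26:def uvn(p,pose):
30:def guardpt(p,q,pose):  # p in shut face coords, q angle: rotate about hinge
jar top (array([0.8661148 , 0.29665854, 0.23758055]), array([0.86575957, 0.296783  , 0.23743412]))
(235, 98) [0.942 0.401 0.1  ] [0.988 0.419 0.   ]
(298, 98) [0.942 0.241 0.1  ] [0.988 0.246 0.   ]
(298, 163) [0.769 0.238 0.1  ] [0.802 0.243 0.   ]
(235, 163) [0.769 0.394 0.1  ] [0.802 0.411 0.   ]
rim (293, 103) [0.838 0.241 0.3  ]
rim (247, 103) [0.838 0.339 0.3  ]
rim (270, 125) [0.788 0.289 0.3  ]
base side corner [0.95858873 0.21964069 0.        ] [1.03446297 0.34010786 0.        ]
```

Run:
```python
import numpy as np
r=158.5;a0=115.1
def d(a,b):
    A,B=np.radians([a,b]);h=r*(np.cos(B)-np.cos(A));z=r*(np.sin(B)-np.sin(A));return [round(x/1000,4) for x in (-.396*h,-.918*h,z)]
A=[a0+i*7 for i in range(0,14)]+[209.8,211]
for k in range(0,15,5):
    print(A[k])
    for j in range(k+1,min(k+6,len(A))): print('   ',round(A[j],1),d(A[k],A[j]))
```

```text
115.1
    122.1 [np.float64(0.0067), np.float64(0.0156), np.float64(-0.0093)]
    129.1 [np.float64(0.013), np.float64(0.03), np.float64(-0.0205)]
    136.1 [np.float64(0.0186), np.float64(0.0431), np.float64(-0.0336)]
    143.1 [np.float64(0.0236), np.float64(0.0546), np.float64(-0.0484)]
    150.1 [np.float64(0.0278), np.float64(0.0644), np.float64(-0.0645)]
150.1
    157.1 [np.float64(0.0034), np.float64(0.0079), np.float64(-0.0173)]
    164.1 [np.float64(0.006), np.float64(0.0138), np.float64(-0.0356)]
    171.1 [np.float64(0.0076), np.float64(0.0176), np.float64(-0.0545)]
    178.1 [np.float64(0.0083), np.float64(0.0193), np.float64(-0.0738)]
    185.1 [np.float64(0.0081), np.float64(0.0188), np.float64(-0.0931)]
185.1
    192.1 [np.float64(-0.0011), np.float64(-0.0027), np.float64(-0.0191)]
    199.1 [np.float64(-0.0032), np.float64(-0.0074), np.float64(-0.0378)]
    206.1 [np.float64(-0.0062), np.float64(-0.0143), np.float64(-0.0556)]
    209.8 [np.float64(-0.0081), np.float64(-0.0187), np.float64(-0.0647)]
    211 [np.float64(-0.0087), np.float64(-0.0202), np.float64(-0.0675)]
```

>>> play_rows(
  increments=[
    {"x":0.0067,"y":0.0156,"z":-0.0093,"roll":0,"fingers":0.005},
    {"x":0.013,"y":0.03,"z":-0.0205,"roll":0,"fingers":0.005},
    {"x":0.0186,"y":0.0431,"z":-0.0336,"roll":0,"fingers":0.005},
    {"x":0.0236,"y":0.0546,"z":-0.0484,"roll":0,"fingers":0.005},
    {"x":0.0278,"y":0.0644,"z":-0.0645,"roll":0,"fingers":0.005},
  ],
)

```text
time_s: 18.75
tool_pos: [0.6389, 0.0518, 0.2183]
ee_rot: [-81.8, -25.6, -122.9]
wrist_force: [3.7, 2.9, 3.9]
opening: 0.0146
```

>>> play_rows(
  increments=[
    {"x":0.0034,"y":0.0079,"z":-0.0173,"roll":0,"fingers":0.005},
    {"x":0.006,"y":0.0138,"z":-0.0356,"roll":0,"fingers":0.005},
    {"x":0.0076,"y":0.0176,"z":-0.0545,"roll":0,"fingers":0.005},
    {"x":0.0083,"y":0.0193,"z":-0.0738,"roll":0,"fingers":0.005},
    {"x":0.0081,"y":0.0188,"z":-0.0931,"roll":0,"fingers":0.005},
  ],
)

```text
time_s: 19.17
tool_pos: [0.6479, 0.0719, 0.1241]
ee_rot: [-81.8, -25.4, -122.8]
wrist_force: [6.7, 6.0, 0.9]
opening: 0.0146
```

```bash
python3 now.py; python3 look.py gm side
```

```text
t 19.17 F [6.7 6.  0.9] [ 33.1  31.4  -9.6  18.8 -70.3 106.1] p [0.648 0.072 0.124] hvz -115.3 2.7 124.1 tip h0.44 v0.07 tilt 26.6 az 9 jaw 0.10 0.99 0.13
19.1667 [0.64791622 0.0718537  0.1241225 ] [ -81.76765035  -25.4216479  -122.83030495] [ 33.1321738   31.39131907  -9.61302219  18.83162311 -70.26434432
 106.1455725 ] [6.66900185 5.9577333  0.91874087]
```

View pics/gm_sidec.png

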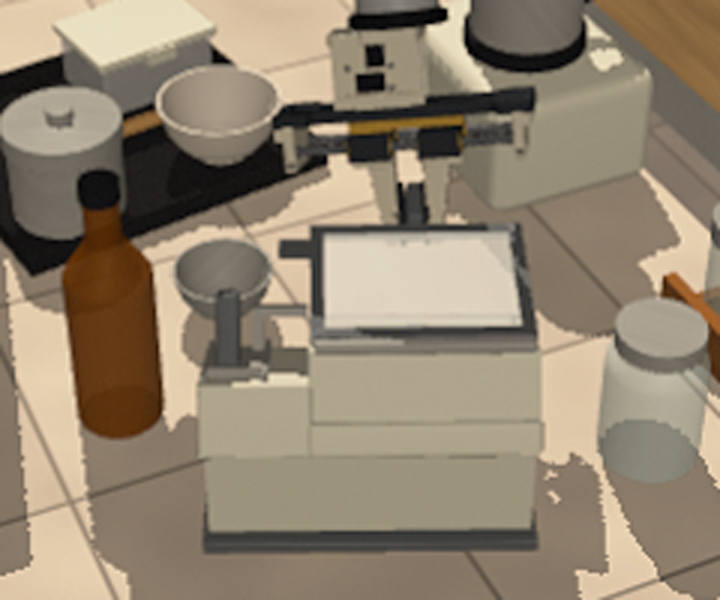

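>>> play_rows(
  increments=[
    {"x":-0.0006,"y":-0.0015,"z":-0.0191,"roll":0,"fingers":0.005},
    {"x":-0.002,"y":-0.005,"z":-0.0378,"roll":0,"fingers":0.005},
    {"x":-0.005,"y":-0.0115,"z":-0.0556,"roll":0,"fingers":0.005},
    {"x":-0.0066,"y":-0.0155,"z":-0.064,"roll":0,"fingers":0.005},
    {"x":-0.0066,"y":-0.0155,"z":-0.064,"roll":0,"fingers":0.005},
  ],
)

```text
time_s: 19.63
tool_pos: [0.6408, 0.0556, 0.058]
ee_rot: [-81.9, -25.5, -122.8]
wrist_force: [7.7, 7.6, -5.4]
opening: 0.0145
```

```bash
python3 now.py; python3 look.py gs side; python3 -c "
from ov import *;import pickle
p=np.load('posew.npy')
overlay('side',cv2.imread('pics/gs_side.png'),p,(270,420,240,370),5,q=0,tab=30,tog=.8,out='gso')"
```

```text
t 19.63 F [ 7.7  7.6 -5.4] [ 32.1  34.3 -14.9  20.3 -62.4 104. ] p [0.641 0.056 0.058] hvz -97.5 2.5 58.1 tip h0.44 v0.07 tilt 26.6 az 9 jaw 0.10 0.99 0.13
19.6333 [0.64076585 0.05561009 0.05804936] [ -81.87823503  -25.45566781 -122.79607137] [ 32.14792049  34.28787726 -14.85911142  20.34786218 -62.41213208
 103.95496964] [ 7.73876219  7.55885065 -5.41533726]
```

View pics/gso.png

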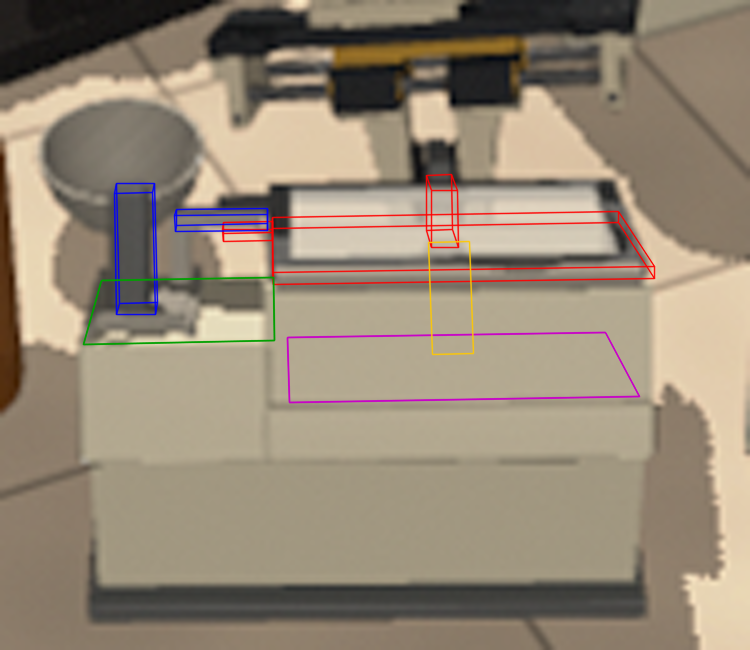

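>>> play_rows(
  increments=[
    {"x":0.001,"y":0.002,"z":0.0,"roll":0,"fingers":0.035},
    {"x":0.001,"y":0.002,"z":0.0,"roll":0,"fingers":0.035},
    {"x":0.001,"y":0.002,"z":0.0,"roll":0,"fingers":0.035},
    {"x":0.005,"y":0.011,"z":0.02,"roll":0,"fingers":0.035},
    {"x":0.012,"y":0.028,"z":0.055,"roll":0,"fingers":0.035},
  ],
)

```text
time_s: 20.1
tool_pos: [0.6466, 0.0783, 0.113]
ee_rot: [-82.3, -26.2, -123.0]
wrist_force: [1.5, 0.7, -0.9]
opening: 0.0342
```

>>> play_rows(
  increments=[
    {"x":0.006,"y":0.014,"z":0.03,"roll":0,"fingers":0.0},
    {"x":0.012,"y":0.028,"z":0.06,"roll":0,"fingers":0.0},
    {"x":0.012,"y":0.028,"z":0.06,"roll":0,"fingers":0.0},
    {"x":0.012,"y":0.028,"z":0.06,"roll":0,"fingers":0.0},
    {"x":0.012,"y":0.028,"z":0.06,"roll":0,"fingers":0.0},
  ],
)

```text
time_s: 20.52
tool_pos: [0.6613, 0.1085, 0.1756]
ee_rot: [-82.0, -25.8, -123.0]
wrist_force: [0.1, -0.7, -1.1]
opening: 0.0073
```

```bash
python3 now.py; python3 look.py gt side top wrist; python3 -c "
from ov import *;import pickle
p=np.load('posew.npy')
overlay('side',cv2.imread('pics/gt_side.png'),p,(270,420,240,370),5,q=0.0,tab=30,tog=.8,out='gto')
overlay('wrist',cv2.imread('pics/gt_wrist.png'),p,(0,640,0,480),1.2,q=0.0,tab=30,tog=.8,st=pickle.load(open('gt_wrist.pkl','rb')),out='gtw')"
```

```text
t 20.52 F [ 0.1 -0.7 -1.1] [ 35.   31.4  -1.8  17.2 -78.6 107.1] p [0.661 0.109 0.176] hvz -154.3 0.5 175.7 tip h0.45 v0.06 tilt 26.9 az 8 jaw 0.11 0.99 0.13
20.5167 [0.6613192  0.10852778 0.17564476] [ -82.00880542  -25.77292347 -122.98469561] [ 35.01586875  31.40447943  -1.83663532  17.22262153 -78.55126995
 107.1195724 ] [ 0.0523621  -0.65953713 -1.10716579]
```

View pics/gto.png

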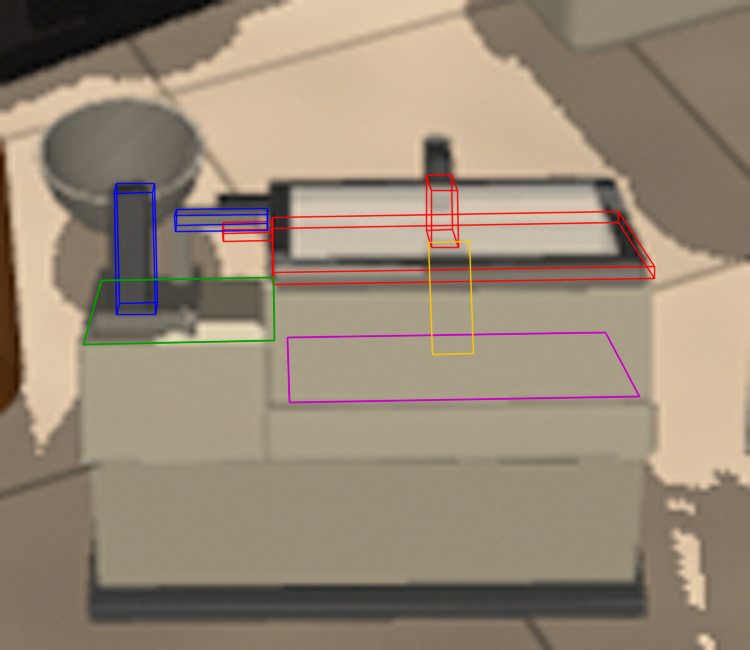

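View pics/gtw.png

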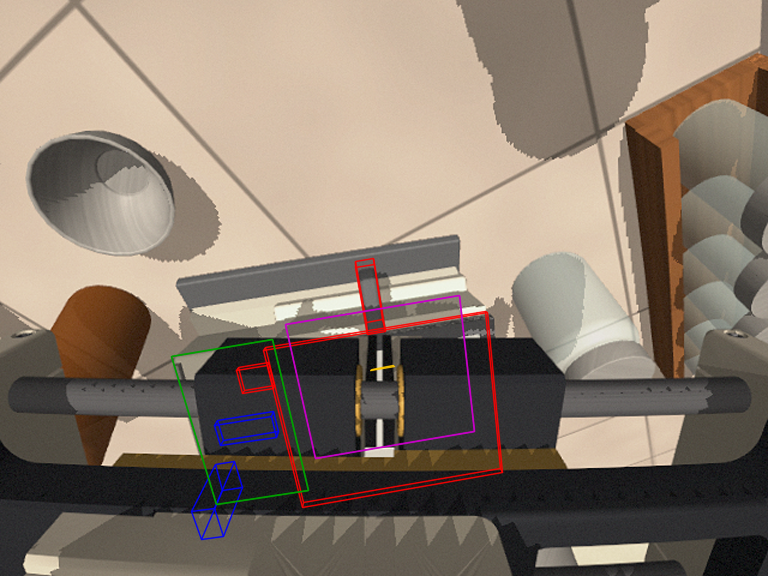

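Run:
```python
from h import *
p=np.load('posew.npy')
for q in (0,.05,.1,.15,.2,.25,.3):
    w=guardpt(np.array([[-52,78,55.],[-52,-78,55],[-100,0,65.5],[-77.5,0,52.5]]),q,p)
    u=(proj('side',w)-[270,240]+.5)*5
    print(q,u[:3].round(0).tolist(),w[3].round(3))
```

```text
0 [[618.0, 212.0], [272.0, 218.0], [439.0, 175.0]] [0.637 0.053 0.072]
0.05 [[618.0, 198.0], [272.0, 204.0], [439.0, 156.0]] [0.638 0.056 0.079]
0.1 [[618.0, 184.0], [272.0, 190.0], [439.0, 138.0]] [0.64  0.059 0.086]
0.15 [[618.0, 170.0], [272.0, 176.0], [439.0, 120.0]] [0.641 0.062 0.093]
0.2 [[619.0, 156.0], [271.0, 162.0], [439.0, 102.0]] [0.642 0.064 0.1  ]
0.25 [[619.0, 143.0], [271.0, 149.0], [439.0, 85.0]] [0.643 0.066 0.108]
0.3 [[619.0, 130.0], [271.0, 136.0], [439.0, 67.0]] [0.643 0.068 0.115]
```

>>> play_rows(
  increments=[
    {"x":-0.005,"y":-0.0115,"z":-0.022,"roll":0,"fingers":0.0},
    {"x":-0.01,"y":-0.023,"z":-0.044,"roll":0,"fingers":0.0},
    {"x":-0.0138,"y":-0.0319,"z":-0.0608,"roll":0,"fingers":0.0},
    {"x":-0.0148,"y":-0.0342,"z":-0.065,"roll":0,"fingers":0.0},
    {"x":-0.0158,"y":-0.0365,"z":-0.0695,"roll":0,"fingers":0.0},
  ],
)

```text
time_s: 21.08
tool_pos: [0.6456, 0.0712, 0.106]
ee_rot: [-82.0, -25.9, -123.0]
wrist_force: [0.6, 0.9, 0.1]
opening: 0.0003
```

```bash
python3 now.py; python3 look.py gu side
```

```text
t 21.08 F [0.6 0.9 0.1] [ 33.1  32.5 -10.4  18.9 -68.9 105.5] p [0.646 0.071 0.106] hvz -113.8 0.8 106.0 tip h0.45 v0.06 tilt 27.0 az 8 jaw 0.11 0.99 0.13
21.0833 [0.64562882 0.07120542 0.10595376] [ -82.00347353  -25.86636799 -122.99582632] [ 33.13167015  32.50871382 -10.44276022  18.88417693 -68.94920757
 105.45286742] [0.6290118  0.86771318 0.10538775]
```

View pics/gu_sidec.png

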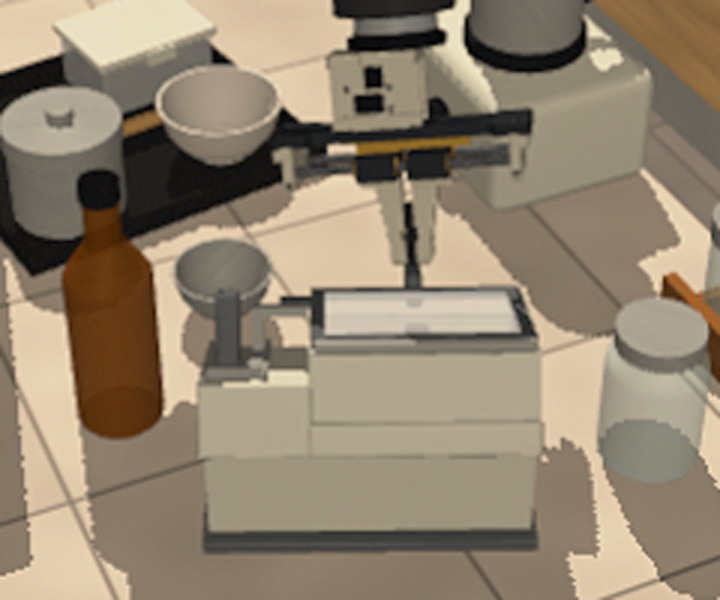

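>>> play_rows(
  increments=[
    {"x":-0.001,"y":-0.0023,"z":-0.0043,"roll":0,"fingers":0.0},
    {"x":-0.002,"y":-0.0046,"z":-0.0087,"roll":0,"fingers":0.0},
    {"x":-0.0028,"y":-0.0064,"z":-0.012,"roll":0,"fingers":0.0},
    {"x":-0.0034,"y":-0.0078,"z":-0.0148,"roll":0,"fingers":0.0},
  ],
)

```text
time_s: 21.47
tool_pos: [0.6431, 0.0647, 0.0922]
ee_rot: [-81.9, -25.7, -123.0]
wrist_force: [0.3, 0.3, 0.2]
opening: 0.0007
```

```bash
python3 now.py
```

```text
t 21.47 F [0.3 0.3 0.2] [ 32.8  32.8 -12.1  19.3 -66.8 105. ] p [0.643 0.065 0.092] hvz -106.9 1.1 92.2 tip h0.45 v0.07 tilt 26.8 az 8 jaw 0.11 0.99 0.13
```

>>> play_rows(
  increments=[
    {"x":-0.0005,"y":-0.0012,"z":-0.0022,"roll":0,"fingers":0.0},
    {"x":-0.001,"y":-0.0023,"z":-0.0043,"roll":0,"fingers":0.0},
    {"x":-0.001,"y":-0.0023,"z":-0.0043,"roll":0,"fingers":0.0},
  ],
)

```text
time_s: 21.72
tool_pos: [0.6425, 0.0629, 0.089]
ee_rot: [-81.9, -25.7, -123.0]
wrist_force: [-0.9, 4.8, 7.0]
opening: 0.0005
```

```bash
python3 now.py; python3 look.py gv side; python3 -c "
from ov import *;import pickle
p=np.load('posew.npy')
overlay('side',cv2.imread('pics/gv_side.png'),p,(270,420,240,370),5,q=0.0,tab=30,tog=.8,out='gvo')"
```

```text
t 21.72 F [-0.9  4.8  7. ] [ 32.7  32.9 -12.5  19.5 -66.3 104.9] p [0.642 0.063 0.089] hvz -104.9 1.2 89.0 tip h0.45 v0.07 tilt 26.8 az 9 jaw 0.11 0.99 0.13
21.7167 [0.64247346 0.06285906 0.08898965] [ -81.87268506  -25.66052371 -122.96584709] [ 32.67062817  32.86145371 -12.50742717  19.49524    -66.31938634
 104.89459229] [-0.8964421   4.79400893  7.00162755]
```

View pics/gvo.png

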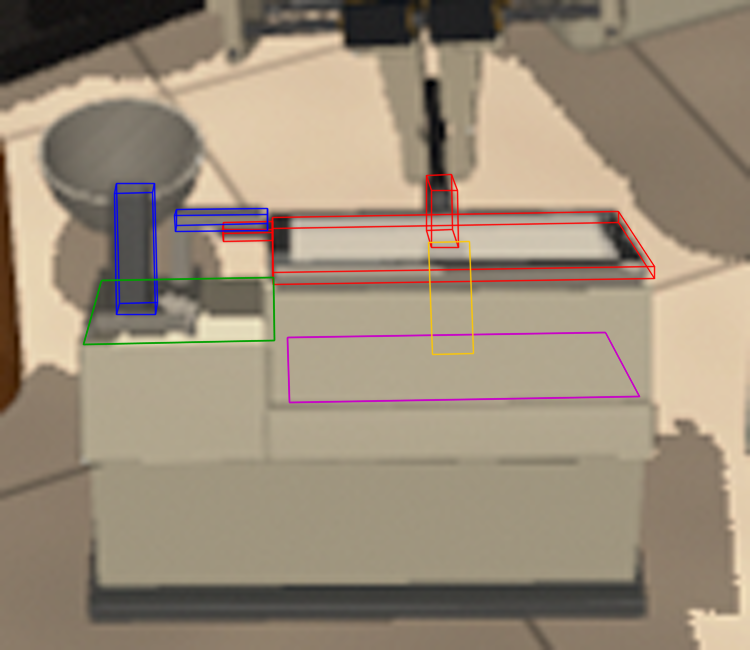

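>>> play_rows(
  increments=[
    {"x":-0.0004,"y":-0.0009,"z":-0.0017,"roll":0,"fingers":0.0},
    {"x":-0.0006,"y":-0.0014,"z":-0.0026,"roll":0,"fingers":0.0},
  ],
)

```text
time_s: 21.93
tool_pos: [0.6426, 0.0625, 0.0883]
ee_rot: [-81.8, -25.6, -122.9]
wrist_force: [-6.2, 12.7, 22.3]
opening: 0.0005
```

```bash
python3 now.py
```

```text
t 21.93 F [-6.2 12.7 22.3] [ 32.7  32.8 -12.7  19.6 -66.1 104.8] p [0.643 0.062 0.088] hvz -104.6 1.6 88.3 tip h0.45 v0.07 tilt 26.8 az 9 jaw 0.10 0.99 0.13
```

>>> play_rows(
  increments=[
    {"x":0.001,"y":0.0023,"z":0.0043,"roll":0,"fingers":0.0},
    {"x":0.006,"y":0.014,"z":0.03,"roll":0,"fingers":0.0},
    {"x":0.011,"y":0.025,"z":0.065,"roll":0,"fingers":0.03},
    {"x":0.011,"y":0.025,"z":0.1,"roll":0,"fingers":0.05},
    {"x":0.011,"y":0.025,"z":0.14,"roll":0,"fingers":0.058},
  ],
)

```text
time_s: 22.35
tool_pos: [0.6516, 0.086, 0.2255]
ee_rot: [-82.0, -25.9, -122.9]
wrist_force: [1.3, 0.5, 0.0]
opening: 0.0149
```

```bash
python3 now.py; python3 look.py gw top side wrist
cat > t19.py <<'E'
from now import *
st=ctrl.observe();q0=np.array(st['joint_pos']);p0,R0=FK(q0)
print(p0.round(4))
def uv(U,V,N): return W(.868*U-.497*N,V,65+.497*U+.868*N)
for roll in (-70,-80,-90,-100,-110):
    R=Rz(roll)@R0
    print('ROLL',roll,'tip',(R[:,1]@hx).round(2),(R[:,1]@vy).round(2),'jaw',(R[:,2]@hx).round(2),(R[:,2]@vy).round(2),R[2,2].round(2))
    qq=q0.copy()
    # staging over post
    tgt=[uv(54,-135,150)]
    for i in range(1,14): qq=lsT(qq,p0+(tgt[0]-p0)*i/13,Rz(roll*i/13)@R0,1.75)
    print('  stage',qq.round(0),[str(x)[:5] for x in report(*FK(qq),.058,False,0.)],armclear(qq))
    for nm,tab,U in (('start',30,57),('end',0,24),):
        tp=uv(U,-135,68)
        for i in range(3): qq=lsT(qq,tp,R,1.75)
        p,Rr=FK(qq)
        print('  ',nm,'tcp',tp.round(4),'err',(np.linalg.norm(p-tp)*1000).round(1),qq.round(0),'arm',[str(x)[:5] for x in armclear(qq)])
        for n,P in toolpts(.058).items():
            c=clear(p+P/1000@Rr.T,q=0.,tab=tab);c={a:round(float(b),0) for a,b in c.items() if b<12}
            if c: print('     ',n,c,end='')
        print()
E
python3 t19.py
```

```text
t 22.35 F [1.3 0.5 0. ] [ 34.   28.   -1.1  17.4 -82.4 109.3] p [0.652 0.086 0.226] hvz -129.7 0.5 225.5 tip h0.45 v0.06 tilt 27.0 az 8 jaw 0.11 0.99 0.12
22.35 [0.65164088 0.08597686 0.22548756] [ -82.04422649  -25.85569748 -122.92367706] [ 33.97171214  27.971754    -1.06985449  17.42429688 -82.36783189
 109.31585524] [1.29455777 0.45326657 0.0296757 ]
[0.6537 0.0864 0.229 ]
ROLL -70 tip 0.22 -0.39 jaw 0.96 0.24 0.13
  stage [ 22.  21.  -3.  -7. -92.  58.] ['36.89', 'fB', 'bottl'] (np.float64(165.7467835247231), 'mixer')
   start tcp [0.4696 0.0061 0.1524] err 0.0 [ 19.  22. -11.  -6. -83.  62.] arm ['112.7', 'fin']
      fB {'post': 7.0}
   end tcp [0.481  0.0324 0.136 ] err 0.0 [ 21.  24. -10.  -7. -82.  60.] arm ['106.8', 'fin']
      fA {'post': 10.0}      fB {'post': 9.0}
ROLL -80 tip 0.15 -0.42 jaw 0.99 0.07 0.13
  stage [ 20.  20.  -2. -11. -92.  51.] ['42.35', 'fA', 'post'] (np.float64(173.82641114533808), 'mixer')
   start tcp [0.4696 0.0061 0.1524] err 0.0 [ 17.  22. -10.  -9. -83.  55.] arm ['108.9', 'fin']
      fB {'post': 8.0}
   end tcp [0.481  0.0324 0.136 ] err 0.0 
[... 737 characters left out ...]
4] err 0.0 [ 12.  21.  -9. -15. -82.  42.] arm ['114.0', 'fin']
      fB {'post': 8.0, 'tongue': 8.0}
   end tcp [0.481  0.0324 0.136 ] err 0.0 [ 14.  23.  -8. -16. -81.  41.] arm ['93.59', 'fin']
      fA {'post': 11.0}      fB {'post': 10.0, 'tongue': 6.0}
ROLL -110 tip -0.09 -0.44 jaw 0.89 -0.44 0.13
  stage [ 12.  18.  -2. -19. -89.  30.] ['42.64', 'fA', 'post'] (np.float64(179.64016914995545), 'fin')
   start tcp [0.4696 0.0061 0.1524] err 0.0 [  9.  20.  -9. -18. -81.  36.] arm ['121.1', 'fin']
      fB {'post': 7.0, 'tongue': 9.0}
   end tcp [0.481  0.0324 0.136 ] err 0.0 [ 11.  22.  -8. -19. -79.  34.] arm ['98.11', 'fin']
      fA {'post': 10.0}      fB {'post': 10.0, 'tongue': 7.0}
```

View pics/gw_topc.png

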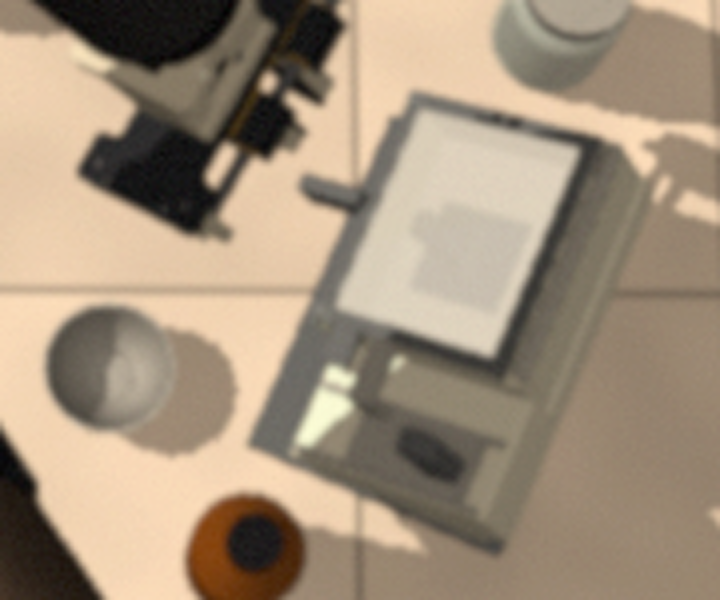

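>>> play_rows(
  increments=[
    {"x":-0.014,"y":-0.003,"z":0.01,"roll":-6.8,"fingers":0.058},
    {"x":-0.028,"y":-0.006,"z":0.02,"roll":-13.6,"fingers":0.058},
    {"x":-0.042,"y":-0.01,"z":0.03,"roll":-20.4,"fingers":0.058},
    {"x":-0.056,"y":-0.013,"z":0.03,"roll":-27.2,"fingers":0.058},
    {"x":-0.07,"y":-0.017,"z":0.03,"roll":-34,"fingers":0.058},
  ],
)

```text
time_s: 22.92
tool_pos: [0.5815, 0.0689, 0.2547]
ee_rot: [-81.9, -25.8, -157.3]
wrist_force: [-0.4, -0.4, -0.3]
opening: 0.0568
```

>>> play_rows(
  increments=[
    {"x":-0.014,"y":-0.004,"z":0.0,"roll":-6.8,"fingers":0.058},
    {"x":-0.028,"y":-0.008,"z":0.0,"roll":-13.6,"fingers":0.058},
    {"x":-0.042,"y":-0.012,"z":0.0,"roll":-20.4,"fingers":0.058},
    {"x":-0.056,"y":-0.016,"z":0.0,"roll":-27.2,"fingers":0.058},
    {"x":-0.07,"y":-0.02,"z":0.0,"roll":-34,"fingers":0.058},
  ],
)

```text
time_s: 23.33
tool_pos: [0.5112, 0.0486, 0.254]
ee_rot: [-81.9, -25.9, 168.6]
wrist_force: [-0.2, -0.2, 1.1]
opening: 0.058
```

>>> play_rows(
  increments=[
    {"x":-0.014,"y":-0.002,"z":-0.01,"roll":-6,"fingers":0.058},
    {"x":-0.026,"y":-0.004,"z":-0.015,"roll":-12,"fingers":0.058},
    {"x":-0.026,"y":-0.004,"z":-0.02,"roll":-12,"fingers":0.058},
  ],
)

```text
time_s: 23.58
tool_pos: [0.4841, 0.0434, 0.2349]
ee_rot: [-81.9, -25.8, 156.5]
wrist_force: [0.5, 0.2, 0.5]
opening: 0.0576
```

```bash
python3 look.py tb side top wrist; python3 now.py;  sed -i 's/(-70,-80,-90,-100,-110)/(0,)/' t19.py; python3 t19.py;python3 -c "
from ov import *;import pickle
p=np.load('posew.npy')
overlay('wrist',cv2.imread('pics/tb_wrist.png'),p,(0,640,0,480),1.2,q=0.0,tab=30,tog=.8,st=pickle.load(open('tb_wrist.pkl','rb')),out='tbw')"
```

```text
23.5833 [0.48411866 0.04335643 0.23492541] [-81.92498529 -25.80623847 156.50921895] [ 19.21132395  19.82770939  -1.15961337 -10.92265227 -93.75171748
  50.83123638] [0.52118114 0.21375097 0.51086508]
t 23.73 F [ 0.3 -0.2  0.6] [ 19.4  20.   -1.  -10.7 -93.8  51.2] p [0.486 0.044 0.235] hvz -25.9 -135.1 234.7 tip h0.14 v-0.43 tilt 26.9 az -72 jaw 0.99 0.07 0.13
[0.486  0.0444 0.2347]
ROLL 0 tip 0.14 -0.43 jaw 0.99 0.07 0.13
  stage [ 20.  21.  -2. -11. -92.  51.] ['42.19', 'fA', 'post'] (np.float64(172.5159909409156), 'mixer')
   start tcp [0.4696 0.0061 0.1524] err 0.0 [ 17.  23.  -9. -10. -84.  56.] arm ['108.1', 'fin']
      fB {'post': 8.0}
   end tcp [0.481  0.0324 0.136 ] err 0.0 [ 19.  25.  -8. -10. -82.  54.] arm ['97.33', 'fin']
      fA {'ledge': 12.0, 'post': 10.0}      fB {'post': 10.0}
```

View pics/tb_sidec.png

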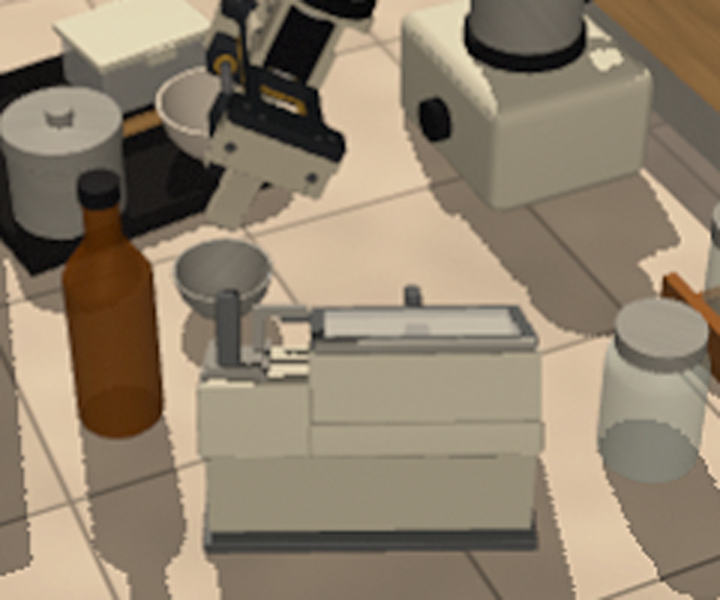

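View pics/tbw.png

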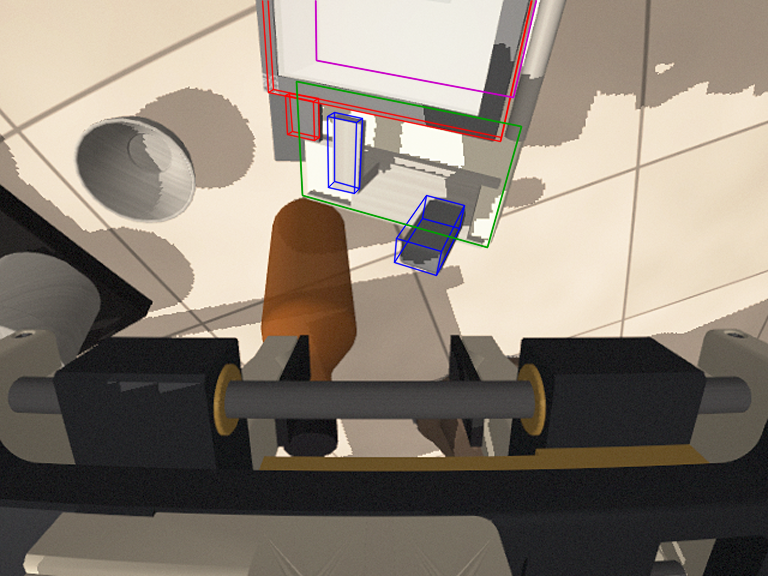

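>>> play_rows(
  increments=[
    {"x":-0.004,"y":-0.009,"z":-0.022,"roll":0,"fingers":0.058},
    {"x":-0.008,"y":-0.019,"z":-0.043,"roll":0,"fingers":0.058},
    {"x":-0.012,"y":-0.029,"z":-0.063,"roll":0,"fingers":0.058},
    {"x":-0.016,"y":-0.038,"z":-0.08,"roll":0,"fingers":0.058},
    {"x":-0.016,"y":-0.038,"z":-0.08,"roll":0,"fingers":0.058},
  ],
)

```text
time_s: 24.15
tool_pos: [0.4681, 0.006, 0.1521]
ee_rot: [-81.7, -26.0, 157.0]
wrist_force: [0.3, 1.0, -0.2]
opening: 0.0578
```

```bash
python3 look.py tc side; python3 now.py;  python3 t19.py
```

```text
24.15 [0.46809336 0.00599818 0.15212684] [-81.72774573 -26.04361272 156.96894164] [ 16.56025249  22.68004772  -9.30569291  -9.61504731 -83.73025259
  55.56335027] [ 0.29503753  1.01069242 -0.15090812]
t 24.20 F [1.1 0.5 0.4] [ 16.6  22.6  -9.1  -9.6 -83.9  55.5] p [0.469 0.007 0.154] hvz 15.4 -135.4 153.9 tip h0.15 v-0.43 tilt 27.1 az -71 jaw 0.99 0.07 0.13
[0.4694 0.0065 0.1539]
ROLL 0 tip 0.15 -0.43 jaw 0.99 0.07 0.13
  stage [ 20.  21.  -2. -11. -93.  51.] ['42.24', 'fA', 'post'] (np.float64(171.55292396257644), 'mixer')
   start tcp [0.4696 0.0061 0.1524] err 0.0 [ 17.  23.  -9. -10. -84.  56.] arm ['107.8', 'fin']
      fB {'post': 8.0}
   end tcp [0.481  0.0324 0.136 ] err 0.0 [ 19.  25.  -8. -10. -83.  54.] arm ['97.14', 'fin']
      fA {'post': 10.0}      fB {'post': 10.0}
```

View pics/tc_sidec.png

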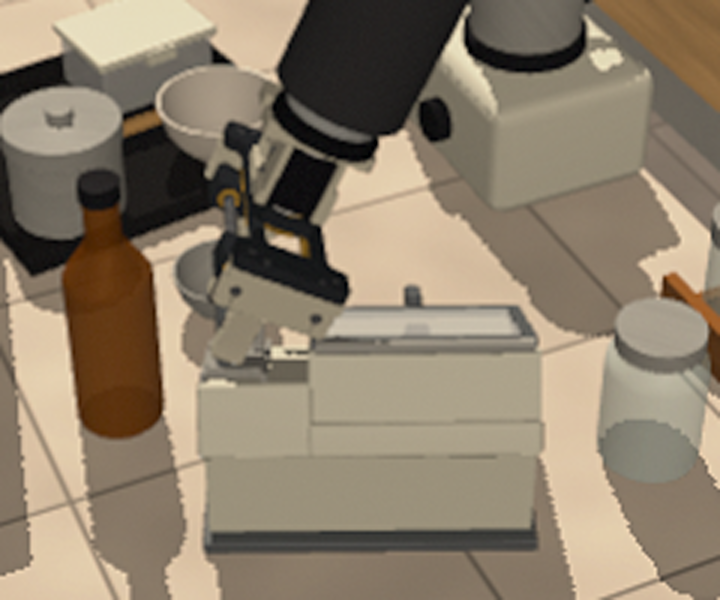

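>>> play_rows(
  increments=[
    {"x":0.0024,"y":0.0056,"z":-0.0035,"roll":0,"fingers":0.058},
    {"x":0.0048,"y":0.0112,"z":-0.007,"roll":0,"fingers":0.058},
    {"x":0.0072,"y":0.0167,"z":-0.0104,"roll":0,"fingers":0.058},
    {"x":0.0096,"y":0.0223,"z":-0.0139,"roll":0,"fingers":0.058},
    {"x":0.011,"y":0.0255,"z":-0.0159,"roll":0,"fingers":0.058},
  ],
)

```text
time_s: 24.62
tool_pos: [0.4821, 0.0334, 0.1393]
ee_rot: [-82.0, -25.7, 157.1]
wrist_force: [0.6, -0.7, 1.3]
opening: 0.0582
```

```bash
python3 now.py
```

```text
t 24.62 F [ 0.6 -0.7  1.3] [ 18.6  24.3  -8.  -10.4 -82.6  54. ] p [0.482 0.033 0.139] hvz -14.3 -134.4 139.3 tip h0.14 v-0.43 tilt 26.8 az -72 jaw 0.99 0.07 0.13
```

>>> play_rows(
  increments=[
    {"x":0.001,"y":0.0024,"z":-0.0015,"roll":0,"fingers":0.058},
    {"x":0.002,"y":0.0048,"z":-0.003,"roll":0,"fingers":0.058},
    {"x":0.0028,"y":0.0064,"z":-0.004,"roll":0,"fingers":0.058},
  ],
)

```text
time_s: 24.87
tool_pos: [0.4841, 0.0389, 0.1352]
ee_rot: [-82.0, -25.7, 157.0]
wrist_force: [-0.1, -0.3, 1.6]
opening: 0.0584
```

```bash
python3 now.py;python3 look.py td side top
```

```text
t 24.87 F [-0.1 -0.3  1.6] [ 19.   24.8  -7.9 -10.7 -82.4  53.6] p [0.484 0.039 0.135] hvz -20.2 -134.7 135.2 tip h0.14 v-0.43 tilt 26.9 az -72 jaw 0.99 0.07 0.13
24.8667 [0.48410661 0.03892668 0.13524069] [-81.95090398 -25.7350306  157.02612995] [ 18.98241195  24.76701521  -7.85032037 -10.6578116  -82.3784205
  53.64982457] [-0.10979269 -0.27926269  1.58237768]
```

View pics/td_sidec.png

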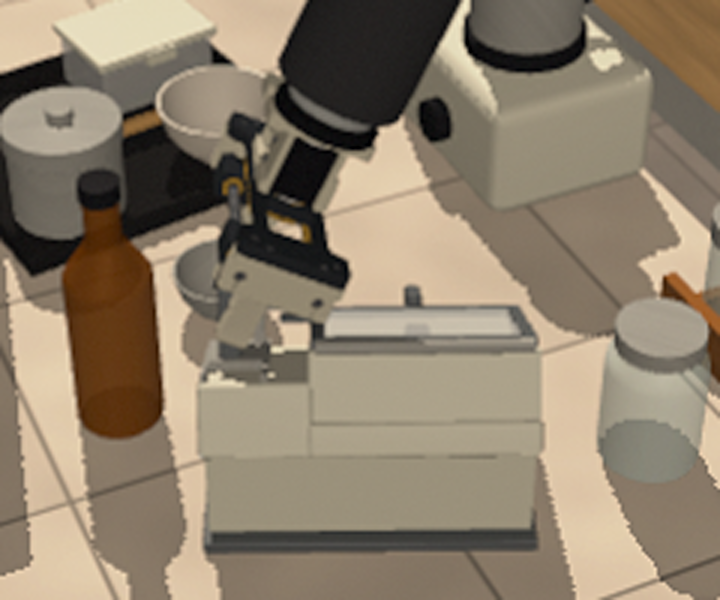

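>>> play_rows(
  increments=[
    {"x":0.001,"y":0.0024,"z":-0.0015,"roll":0,"fingers":0.058},
    {"x":0.002,"y":0.0048,"z":-0.003,"roll":0,"fingers":0.058},
    {"x":0.002,"y":0.0048,"z":-0.003,"roll":0,"fingers":0.058},
  ],
)

```text
time_s: 25.22
tool_pos: [0.4854, 0.0422, 0.1329]
ee_rot: [-81.7, -25.8, 157.0]
wrist_force: [-2.4, -5.5, 6.3]
opening: 0.058
```

```bash
python3 now.py
```

```text
t 25.22 F [-2.4 -5.5  6.3] [ 19.3  25.1  -7.7 -10.7 -82.3  53.4] p [0.485 0.042 0.133] hvz -23.7 -134.8 132.9 tip h0.15 v-0.43 tilt 27.0 az -71 jaw 0.99 0.07 0.13
```

>>> play_rows(
  increments=[
    {"x":0.0007,"y":0.0016,"z":-0.001,"roll":0,"fingers":0.058},
    {"x":0.0012,"y":0.0028,"z":-0.0017,"roll":0,"fingers":0.058},
  ],
)

```text
time_s: 25.38
tool_pos: [0.4856, 0.043, 0.1322]
ee_rot: [-81.5, -25.9, 156.9]
wrist_force: [-5.6, -14.5, 13.9]
opening: 0.0578
```

```bash
python3 now.py
```

```text
t 25.38 F [ -5.6 -14.5  13.9] [ 19.4  25.3  -7.6 -10.6 -82.4  53.2] p [0.486 0.043 0.132] hvz -24.5 -135.0 132.2 tip h0.15 v-0.43 tilt 27.1 az -71 jaw 0.99 0.07 0.13
```

>>> play_rows(
  increments=[
    {"x":-0.002,"y":-0.0046,"z":0.003,"roll":0,"fingers":0.062},
    {"x":-0.0035,"y":-0.0081,"z":0.005,"roll":0,"fingers":0.07},
    {"x":0.001,"y":0.002,"z":0.025,"roll":0,"fingers":0.07},
    {"x":0.006,"y":0.014,"z":0.047,"roll":0,"fingers":0.07},
    {"x":0.012,"y":0.028,"z":0.075,"roll":0,"fingers":0.07},
  ],
)

```text
time_s: 25.8
tool_pos: [0.4985, 0.0744, 0.2053]
ee_rot: [-81.9, -25.9, 156.9]
wrist_force: [1.4, 0.5, -0.4]
opening: 0.0694
```

>>> play_rows(
  increments=[
    {"x":0.006,"y":0.003,"z":0.035,"roll":0,"fingers":0.07},
    {"x":0.025,"y":0.02,"z":0.065,"roll":0,"fingers":0.07},
    {"x":0.045,"y":0.04,"z":0.09,"roll":0,"fingers":0.07},
    {"x":0.065,"y":0.06,"z":0.11,"roll":0,"fingers":0.07},
    {"x":0.065,"y":0.06,"z":0.11,"roll":0,"fingers":0.07},
  ],
)

```text
time_s: 26.22
tool_pos: [0.5678, 0.1375, 0.3186]
ee_rot: [-82.3, -25.4, 157.2]
wrist_force: [-1.3, -0.6, -0.2]
opening: 0.07
```

```bash
python3 now.py;python3 look.py fi side top wrist; python3 -c "
from ov import *;import pickle
p=np.load('posew.npy')
overlay('side',cv2.imread('pics/fi_side.png'),p,(270,420,240,370),5,q=0.0,tab=0,tog=.8,out='fio')
overlay('top',cv2.convertScaleAbs(cv2.imread('pics/fi_top.png'),alpha=1.5),p,(340,470,180,320),4.5,q=0.0,tab=0,tog=.8,out='fit')"; python3 now.py
```

```text
t 26.22 F [-1.3 -0.6 -0.2] [  24.1   25.8   20.   -13.2 -107.2   43.6] p [0.568 0.137 0.319] hvz -143.8 -96.9 318.6 tip h0.14 v-0.42 tilt 26.5 az -72 jaw 0.99 0.07 0.12
26.2167 [0.56776755 0.13745931 0.31862719] [-82.28847008 -25.43203918 157.24343518] [  24.05320266   25.78798416   19.96149216  -13.22007464 -107.23151376
   43.58630607] [-1.34521594 -0.63723688 -0.20695684]
t 26.37 F [ 0.  -0.8 -0.4] [  23.9   25.7   19.2  -13.2 -107.    43.7] p [0.564 0.135 0.315] hvz -139.7 -99.3 314.7 tip h0.14 v-0.43 tilt 26.9 az -72 jaw 0.99 0.07 0.13
```

View pics/fio.png

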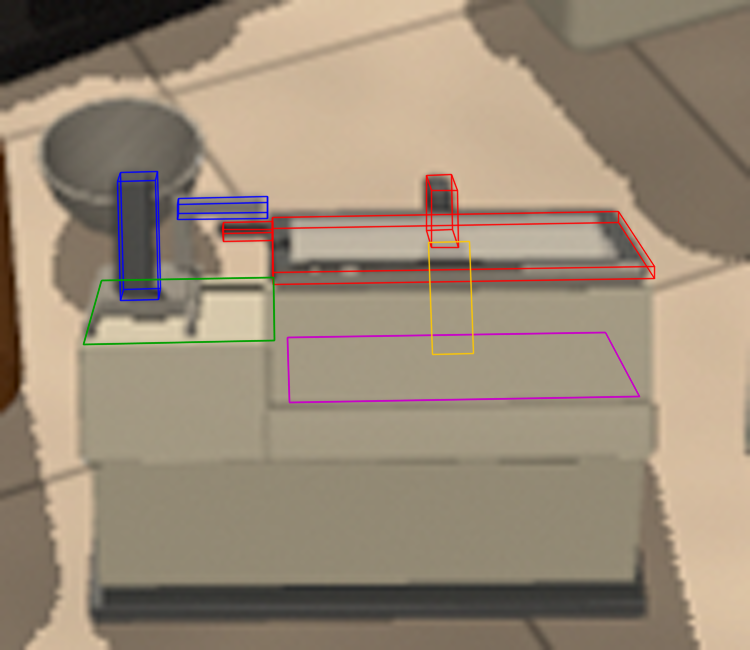

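View pics/fit.png

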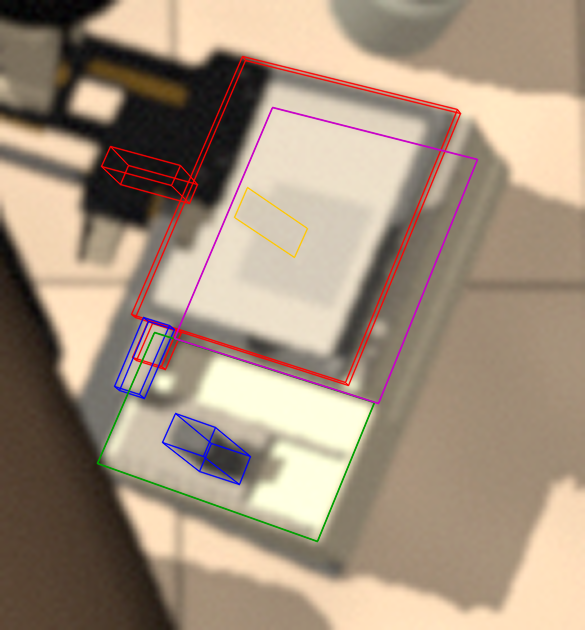

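View pics/fi_wrist.png

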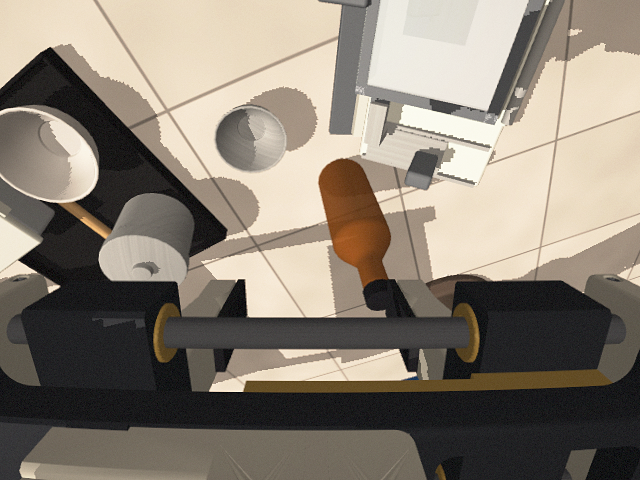

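```bash
ls pics | head -80 | tr '\n' ' '
python3 - <<'E'
import cv2,numpy as np
def crop(f,roi,k,al=1.5):
    x0,x1,y0,y1=roi;a=cv2.imread(f)[y0:y1,x0:x1];return cv2.resize(cv2.convertScaleAbs(a,alpha=al),None,fx=k,fy=k,interpolation=cv2.INTER_CUBIC)
a=np.hstack([crop('pics/top0.png',(355,425,250,310),5),crop('pics/fi_top.png',(355,425,250,310),5)])
b=np.hstack([crop('pics/side0.png',(280,350,265,325),5,1.2),crop('pics/fi_side.png',(280,350,265,325),5,1.2)])
cv2.imwrite('pics/cmp.png',np.vstack([a,b])[:600])
for n,roi in (('side',(285,325,268,310)),('top',(365,415,255,300))):
    x0,x1,y0,y1=roi
    A=cv2.imread(f'pics/{n}0.png',0)[y0:y1,x0:x1].astype(np.float32);B=cv2.imread(f'pics/fi_{n}.png',0)[y0:y1,x0:x1].astype(np.float32)
    print(n,np.abs(A-B).mean(),cv2.phaseCorrelate(A,B))
E
```

```text
as.png at.png b_side.png b_sidec.png b_wrist.png b_wristc.png body.png c_side.png c_sidec.png c_wrist.png c_wristc.png d_wrist.png d_wristc.png e_top.png e_topc.png e_wrist.png e_wristc.png eo.png f_side.png f_sidec.png f_wrist.png f_wristc.png fi_side.png fi_sidec.png fi_top.png fi_topc.png fi_wrist.png fi_wristc.png fio.png fit.png fo.png fp_side.png fp_sidec.png fp_top.png fp_topc.png fp_wrist.png fp_wristc.png fpo.png g_side.png g_sidec.png g_wrist.png g_wristc.png gm_side.png gm_sidec.png gr_side.png gr_sidec.png gr_top.png gr_topc.png gs_side.png gs_sidec.png gside.png gso.png gt_side.png gt_sidec.png gt_top.png gt_topc.png gt_wrist.png gt_wristc.png gto.png gtop.png gtw.png gu_side.png gu_sidec.png gv_side.png gv_sidec.png gvo.png gw_side.png gw_sidec.png gw_top.png gw_topc.png gw_wrist.png gw_wristc.png h_side.png h_sidec.png h_wrist.png h_wristc.png i_side.png i_sidec.png i_top.png i_topc.png side 2.9678571 ((-0.04393409851639163, 0.4466090839796557), 0.9552480888366699)
top 30.413334 ((-0.3043604393716812, 0.39364004003059705), 0.736600607448154)
```

View pics/cmp.png

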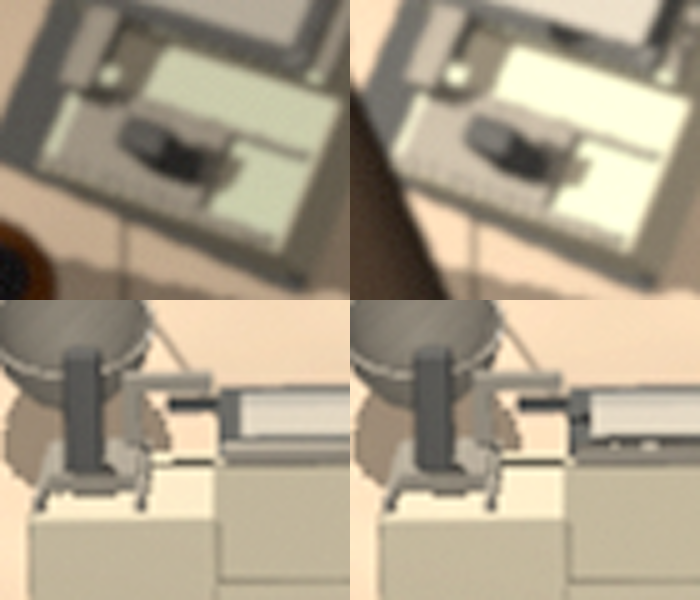

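>>> play_rows(
  increments=[
    {"x":0.01,"y":0.02,"z":0.04,"roll":0,"fingers":0.07},
    {"x":0.01,"y":0.03,"z":0.06,"roll":0,"fingers":0.07},
    {"x":0.01,"y":0.03,"z":0.06,"roll":0,"fingers":0.07},
    {"x":0.01,"y":0.03,"z":0.06,"roll":0,"fingers":0.07},
    {"x":0.01,"y":0.03,"z":0.06,"roll":0,"fingers":0.07},
  ],
)

```text
time_s: 26.78
tool_pos: [0.5736, 0.1638, 0.3747]
ee_rot: [-81.9, -25.8, 157.0]
wrist_force: [0.0, -0.2, -1.5]
opening: 0.0699
```

```bash
python3 look.py end side wrist
python3 - <<'E'
import cv2,numpy as np
a=cv2.imread('pics/side0.png');b=cv2.imread('pics/end_side.png')
cv2.imwrite('pics/endcmp.png',np.hstack([a[150:400,180:480],b[150:400,180:480]]))
E
```

```text
26.7833 [0.57356146 0.16384836 0.37473321] [-81.91712968 -25.81311526 156.98065754] [  25.61046949   26.40480108   28.33549162  -14.72214332 -114.85066429
   39.72826934] [ 0.00884761 -0.24040701 -1.52617591]
```

View pics/endcmp.png

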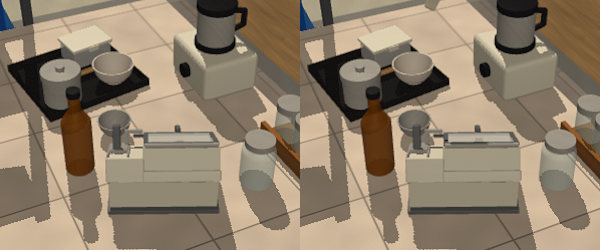

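The start picture (left) and the present one (right) match. The guard is shut, the tab is back in its locked place, and every bystander stands where it was.

```bash
python3 -c "
from bench import ctrl
print(ctrl.close_job())"
```

```text
the job is handed in; nothing more can be done
None
```

I switched the mixer on and handed the job in at about 27 s. I slid the tab up to its stop, lifted the guard, pulled the paddle down to its on stop, shut the guard and slid the tab back to lock it.

- **Paddle:** it met its stop at about 17 N. The wrist picture taken before the guard was shut showed it leaning towards the low front edge. I could not see it clearly through the guard afterwards, but nothing should have touched it when the guard shut.
- **Guard:** on the first try the fin slipped in the grip and the guard stayed about 6° open. I then pressed it down with closed fingertips until the force rose to about 26 N. After that, its outline matched the shut position in the side picture.
- **Tab:** I pushed it back until it stopped at about 21 N. The top and side pictures then matched those from the start, to within half a pixel. In the top picture the model outline sat about 2 px off the post, but the post was off by a similar amount when locked at the start.
- **Everything else:** in the last side picture all the other things stand where they were, and the arm is clear and touching nothing.

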